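# Load the bench shaker's nests and start it at the set speed

## Robot

A 7-joint arm with a two-finger parallel gripper is mounted at the origin on a cart in front of the work surface, level with it; the furniture and walls round the work are solid. World frame = base frame: x ahead of the robot, y to its left, z up, the work surface at z = 0. Lengths are in mm, angles in rad, forces in N, time in s.
With the tool pointing down it reaches from about 400 to 875 mm from the base axis. Payload 4.4 kg.
Tool frame: the origin (TCP) lies on the centre line of the jaws, within the pads' length; the fingertips stand 11 mm ahead of it and the grasp point (between the pads) lies 8 mm behind it (ctrl.tips_ahead is the distance from the TCP to the fingertips, in mm); z points along the fingers, y is the line along which they close (so a half turn about z gives the same grasp; the last joint's range is limited). The gripper opens to 85 mm and grips with 20 to 120 N. Pads are 22 mm wide; open, the fingers measure 114 mm over their backs; the gripper's body (76 mm by 85 mm) begins 54 mm behind the grasp point. The pads swing forward as they close: fully open they stand 13 mm farther back than shut.
Start: joints at [-1.412, 0.628, 0.038, 1.517, -0.027, 0.996, -0.02], TCP at [144.867, 633.665, 242.313] pointing down, gripper open.
Joint ranges: [-3.06, 3.06], [-0.37, 2.12], [-1.25, 1.32], [0.18, 2.47], [-1.1, 4.24], [0.23, 1.98], [-2.94, 2.94]. Speed limits (rad/s): [2.57, 2.57, 3.14, 3.14, 3.14, 3.14, 3.14].

## Interface

Orientations are given as [roll, pitch, yaw] about the fixed x, y, z axes, in that order (R = Rz(yaw) Ry(pitch) Rx(roll)).
In Python, from cell import ctrl, eyes, job gives the robot as it stands. The module is installed in compiled form; this text tells all that it offers.
- The arm moves only by the tool carry_out, never from a script. Its argument "moves" is a list of rows, each an object of numbers: "tx", "ty", "tz": the shift along the tool's x, y, z as a fraction of full scale; "twist": the turn about the tool's z as a fraction of full scale; "fingers": the opening, from 0 (shut) to 1 (fully open). In form: [{"tx": .., "ty": .., "tz": .., "twist": .., "fingers": ..}, ...]. A call has 1 to 12 rows; each row shifts and turns the commanded pose from where the row before left it, along the tool's axes as they then stand; what a row does not reach is not made up. Full scale, the value 1, is 0.3 m for a shift and pi rad for a turn. A row lasts 1/8 s, in which the tool goes at most 62.5 mm and 10.7 degrees, less where a joint would pass 70% of its speed; a pose out of reach is approached as far as the arm can. A call with a number of a shift or a turn outside -1 to 1 is refused whole. A call with a gripper value outside its range is refused whole. The fingers move at their own pace and stop on an object; the grip force is fixed at half the most. Time passes only in rows, so rows that do not move let the fingers close. It gives the time, the measured TCP pose, the force, the opening and the grip force at its end, in the units of the state.
- ctrl.read_state(): the state, without advancing time (a new reading comes with each control period).
- eyes.get_image(name): name is "side" or "top"; returns a dict with "color" (480x640x3 uint8, blue, green, red), "fovy" (degrees; the focal length in pixels is half the picture's height over the tangent of half this angle, whatever the lens; pixels are square), "cx", "cy" (the principal point, pixels), "k1" (the pictures are not rectified: a ray, as slopes to the right and down, at radius r is drawn at 1 + k1 r^2 times it, then the intrinsics apply), "world_from_camera" (4x4, takes a point from camera to world coordinates). Camera axes: x right, y up, looking along -z (the intrinsics and any distortion apply to the point x, -y, -z); pixel columns grow to the right and rows downward; lengths in mm; the calibration is good to about 2 mm. A picture is of the moment at which its call begins. There is no depth.
- job.finish_job(): hands the job in; it is judged then, once.
The state is a dict: "clock": time; "qpos": joint angles; "qd": joint speeds; "tau": joint torques, N m; "eef_pos": TCP position; "tool_rot": TCP orientation; "force": force on the tool from outside, world axes, zero at the start; "torque": the same for the moment, N m; "width": finger opening in mm; "gripper_force": force on a finger pad.
Only numpy, scipy, OpenCV 4.12 (cv2) and the standard library are available. Lean on these libraries where they do the work, as an engineer would, in place of code of your own. Each camera call takes 0.05 s, during which the arm holds its last target. There are 200 camera calls.

## Task

First swing the shaker's speed lever fully back to its stop at the red mark. Then, with the lever left at stop, stand every staining jar, slide carrier and amber bottle upright in a pocket of its own shape, fully down and let go; only when all are loaded, swing the lever to point at the green tab. Leave the timer, pen and marker where they are.

Things in the scene. Friction and masses are not known exactly. Their poses are not given: they have to be found in the camera images.
- jar_1: glass staining jar, upright, rectangular, lid fixed on: body 46 mm along its x, 56 mm along its y at the foot, lid 48 x 58 mm from 89 to 112 mm up, 112 mm high in all, about 0.14 kg. Origin: centre of the underside, z up. Grasp across its x from above (body 44 mm wide and lid 48 mm wide). May be absent.
- jar_2: glass staining jar, upright, rectangular, lid fixed on: body 46 mm along its x, 56 mm along its y at the foot, lid 48 x 58 mm from 89 to 112 mm up, 112 mm high in all, about 0.14 kg. Origin: centre of the underside, z up. Grasp across its x from above (body 44 mm wide and lid 48 mm wide). May be absent.
- carrier_1: slide carrier, upright: low aluminium tray 40 mm along its x, 64 mm along its y, 24 mm high, with glass slides standing to 31 mm and, in its middle, an upright flat handle (white, orange grip), 12 mm thick along x, 24 mm wide along y, up to 86 mm; about 0.12 kg. Origin: centre of the underside, z up. Grasp the handle across its x from above. May be absent.
- carrier_2: slide carrier, upright: low aluminium tray 40 mm along its x, 64 mm along its y, 24 mm high, with glass slides standing to 31 mm and, in its middle, an upright flat handle (white, orange grip), 12 mm thick along x, 24 mm wide along y, up to 86 mm; about 0.12 kg. Origin: centre of the underside, z up. Grasp the handle across its x from above. May be absent.
- vial_1: vial: round amber dropper bottle with black cap (fixed), upright: 29 mm diameter up to 58 mm, cap 22 mm diameter up to 78 mm, about 0.05 kg. Origin: centre of the underside, z up. May be absent.
- vial_2: vial: round amber dropper bottle with black cap (fixed), upright: 29 mm diameter up to 58 mm, cap 22 mm diameter up to 78 mm, about 0.05 kg. Origin: centre of the underside, z up. May be absent.
- insert_jar: fixed blue insert, 190 mm along x, 82 along y, 22 high, with two rectangular pockets 49.5 mm along x by 59.5 mm along y, 16 mm deep, for the jars, one each, x and y along the insert's (either way round). Origin: centre of its underside, 27 mm above the worktop (pocket floors at 33 mm, top at 49 mm). The three inserts lie side by side, 85 mm apart, in varying order.
- jar_nest_near (a point): centre of the floor of the near pocket of its insert (of the two pockets, near is the one beside the console); x, y and z are the insert's axes. Insert: insert_jar.
- jar_nest_far (a point): centre of the floor of the far pocket of its insert (of the two pockets, near is the one beside the console); x, y and z are the insert's axes. Insert: insert_jar.
- insert_carrier: fixed blue insert, 190 mm along x, 82 along y, 22 high, with two longer rectangular pockets 43.5 mm along x by 67.5 mm along y, 16 mm deep, for the carriers, one each, x and y along the insert's (either way round). Origin: centre of its underside, 27 mm above the worktop (pocket floors at 33 mm, top at 49 mm). The three inserts lie side by side, 85 mm apart, in varying order.
- carrier_nest_near (a point): centre of the floor of the near pocket of its insert (of the two pockets, near is the one beside the console); x, y and z are the insert's axes. Insert: insert_carrier.
- carrier_nest_far (a point): centre of the floor of the far pocket of its insert (of the two pockets, near is the one beside the console); x, y and z are the insert's axes. Insert: insert_carrier.
- insert_vial: fixed blue insert, 190 mm along x, 82 along y, 22 high, with two round pockets 32.5 mm diameter, 16 mm deep, for the vials, one each, x and y along the insert's (either way round). Origin: centre of its underside, 27 mm above the worktop (pocket floors at 33 mm, top at 49 mm). The three inserts lie side by side, 85 mm apart, in varying order.
- vial_nest_near (a point): centre of the floor of the near pocket of its insert (of the two pockets, near is the one beside the console); x, y and z are the insert's axes. Insert: insert_vial.
- vial_nest_far (a point): centre of the floor of the far pocket of its insert (of the two pockets, near is the one beside the console); x, y and z are the insert's axes. Insert: insert_vial.
- shaker: flat bench shaker, fixed, white base 300 x 285 mm; z up. Origin on the worktop under the middle of the three inserts; x points away from its console, y to the left seen from the console. A grey console (top 34 mm above the worktop) with a round black dial runs along its near edge, 107 to 193 mm from the origin towards -x.
- speed_lever (a joint): speed lever, rad, 0 to 2.2 (end stops), about a vertical axis on the console, 135 mm from the shaker's origin along its -x. 0 is stop: it lies over the red mark at the left end of the dial, seen from the robot. Growing values turn it counter-clockwise seen from above (past the robot, to the right). Stays where left; needs about 2 N at the knob.
- lever_grip (a point): middle of the lever's upright round yellow knob, 18 mm diameter, 32 mm high, 98 mm above the worktop (its top is at 114 mm), 45 mm from the lever's axis; its x axis points along the lever outward from the axis. Can be pinched from any side or pushed. A thin 10 mm stem joins it to the lever arm below.
- set_tab: flat green pointer tab fixed on the dial's rim, 40 to 63 mm from the lever's axis. Origin on the lever's axis at the dial; its x axis points from the lever's axis out through the tab, and the lever is set when it points the same way.
- timer: bystander: white timer 62 x 66 x 18 mm lying near the left of the work; leave alone. Origin: centre of the underside.
- pen: bystander: pen 147 mm long lying before the shaker; leave alone. Origin: centre of the underside.
- marker_red: bystander: red capped marker 138 mm long lying at the near left; leave alone. Origin: centre of the underside.

How it is judged:
By the outcome, as a careful person would: the job done as asked, in the order asked, and still so for the second after the job is handed in, with the robot touching nothing.
Of jar_1, jar_2, carrier_1, carrier_2, vial_1, vial_2 only 4 to 6 are there at a start; the rules pass over those that are not, and their reading is None.
At some moment in a run one of carrier_1, carrier_2 may be knocked a few centimetres aside while the robot is not near it.
It also fails if it takes over 210 s, if anything falls off the work surface, if the arm or the gripper's body presses on something with over 40 N, if the wrist force passes 120 N, or if a joint passes its speed limit or range.

## Working session

There is one attempt and no reset: what is moved stays moved. The work goes in short steps, Python scripts to look and compute and a tool call to move; the robot and the scene stay as the last step left them, time stands still between calls to the robot, and variables do not carry over. Pictures are saved under pics/ and viewed, at most 14 in all, crops included, and the job is handed in when it is done.

Besides the shell and the picture viewer there is one more tool, called after "Emit:" by a JSON object that holds its "fn" and its "kwargs", one argument or row to a line. carry_out: Moves the arm, as the interface text tells. Its arguments: {"type":"object","properties":{"moves":{"type":"array","items":{"type":"object","properties":{"tx":{"type":"number","minimum":-1,"maximum":1},"ty":{"type":"number","minimum":-1,"maximum":1},"tz":{"type":"number","minimum":-1,"maximum":1},"twist":{"type":"number","minimum":-1,"maximum":1},"fingers":{"type":"number"}}}}},"required":["moves"]}

```bash
mkdir -p pics; cat > h.py <<'E'
import numpy as np, cv2
from cell import ctrl, eyes, job
def grab(n, f=None):
    d=eyes.get_image(n)
    if f: cv2.imwrite('pics/'+f,d['color'])
    return d
def K(d):
    f=240/np.tan(np.radians(d['fovy'])/2)
    return np.array([[f,0,d['cx']],[0,f,d['cy']],[0,0,1.]]), np.array([d['k1'],0,0,0,0.])
def ray(d,px):
    k,D=K(d); u=cv2.undistortPoints(np.array(px,float).reshape(-1,1,2),k,D)[:,0]
    T=np.array(d['world_from_camera']); r=np.c_[u[:,0],-u[:,1],-np.ones(len(u))]@T[:3,:3].T
    return T[:3,3],r
def onz(d,px,z):
    o,r=ray(d,px); return o+r*((z-o[2])/r[:,2])[:,None]
def proj(d,P):
    k,D=K(d); T=np.linalg.inv(np.array(d['world_from_camera'])); p=np.atleast_2d(P)@T[:3,:3].T+T[:3,3]
    p=p*[1,-1,-1]; return cv2.projectPoints(p,np.zeros(3),np.zeros(3),k,D)[0][:,0]
E
python3 - <<'E'
from h import *
for n in('top','side'):
    d=grab(n,n+'0.png'); print(n,d['fovy'],d['cx'],d['cy'],d['k1'],np.round(d['world_from_camera'],3).tolist())
s=ctrl.read_state(); print(s, ctrl.tips_ahead)
E
```

```text
top 55.76498808410565 315.6877335963223 237.74590541445286 -0.010019604017023957 [[0.028, 0.986, -0.162, 372.887], [-1.0, 0.026, -0.017, -10.26], [-0.012, 0.163, 0.987, 1099.284], [0.0, 0.0, 0.0, 1.0]]
side 51.899576708872786 317.0179276649397 237.74527265285317 0.010641401435024154 [[0.818, 0.27, -0.508, -46.834], [-0.575, 0.42, -0.702, -795.895], [0.023, 0.867, 0.499, 648.959], [0.0, 0.0, 0.0, 1.0]]
{'clock': 0.1, 'qpos': array([-1.4117911 ,  0.62928118,  0.03846968,  1.51825037, -0.02702718,
        0.99631594, -0.01997978]), 'qd': array([-8.84926737e-04, -8.02233388e-04, -4.23240716e-06, -1.69820774e-03,
        7.64570178e-04, -2.02916005e-03, -1.35711069e-03]), 'tau': array([ 2.44996154e-03, -5.64518881e+01,  1.23021159e+00, -1.93966484e+01,
        1.12212310e-02,  5.51675956e-03, -9.11668650e-06]), 'eef_pos': array([144.75179325, 633.12358403, 241.46927443]), 'tool_rot': array([-3.13985636e+00,  1.06125125e-05,  2.91677310e+00]), 'force': array([1.15454469, 0.3992194 , 0.22846058]), 'torque': array([-0.03137858, -0.01065517,  0.03037765]), 'gripper_force': 0.0, 'width': 85.58340064753985} 11.0
```

View pics/top0.png

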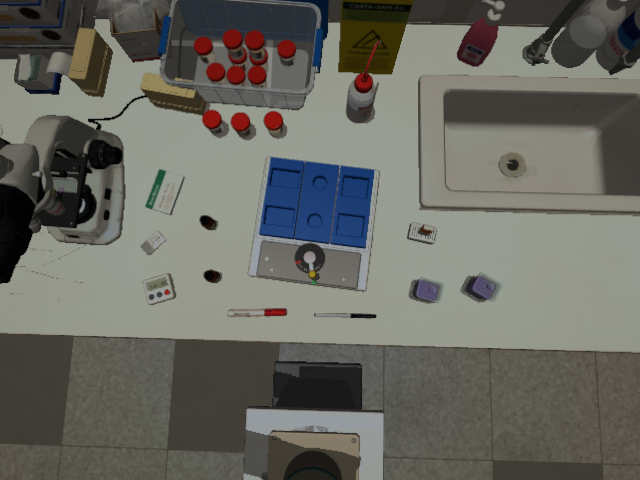

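View pics/side0.png

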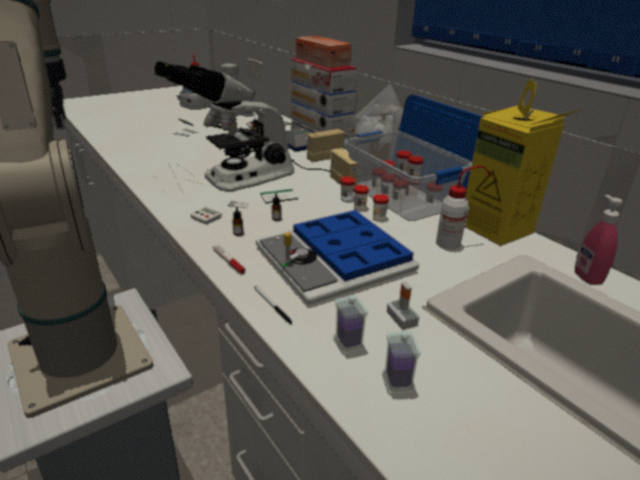

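The top view shows two jars at (427,291) and (482,288), one carrier at (422,232), and vials at (208,222) and (212,275). The shaker is around (315,220), with round pockets in the middle insert. The lever knob is at (312,274), near the green tab. I'll zoom in.

```bash
python3 - <<'E'
from h import *
i=cv2.imread('pics/top0.png')
a=cv2.resize(i[150:300,240:390],(600,600),interpolation=cv2.INTER_CUBIC)
cv2.imwrite('pics/c1.png',a)
b=cv2.resize(i[215:310,400:510],None,fx=4,fy=4,interpolation=cv2.INTER_CUBIC)
c=cv2.resize(i[205:290,195:230],None,fx=4,fy=4,interpolation=cv2.INTER_CUBIC)
o=np.zeros((400,600,3),np.uint8);o[:380,:440]=b;o[:340,450:590]=c
cv2.imwrite('pics/c2.png',o)
hsv=cv2.cvtColor(i,cv2.COLOR_BGR2HSV)
print([ (x,y,hsv[y,x].tolist()) for x,y in [(427,291),(312,274),(314,281),(270,200),(298,262),(420,232)]])
d=grab('top')
m=cv2.inRange(hsv,(105,120,50),(125,255,255));m[:150]=0;m[:,:240]=0;m[:,390:]=0;m[260:]=0
p=cv2.findNonZero(m);r=cv2.minAreaRect(p);B=cv2.boxPoints(r);W=onz(d,B,49);print(r,B.round(1).tolist(),W.round(1).tolist(),onz(d,[r[0]],49))
E
```

```text
[(427, 291, [127, 75, 106]), (312, 274, [27, 183, 152]), (314, 281, [66, 154, 93]), (270, 200, [108, 192, 117]), (298, 262, [2, 186, 136]), (420, 232, [26, 37, 48])]
((316.53851318359375, 202.19232177734375), (106.79389953613281, 78.38994598388672), 7.125016689300537) [[258.70001220703125, 234.5], [268.3999938964844, 156.6999969482422], [374.3999938964844, 169.89999389648438], [364.70001220703125, 247.6999969482422]] [[549.9, 141.9, 49.0], [741.5, 127.6, 49.0], [714.4, -128.8, 49.0], [525.0, -107.5, 49.0]] [[631.25079603   7.94541729  49.        ]]
```

View pics/c1.png

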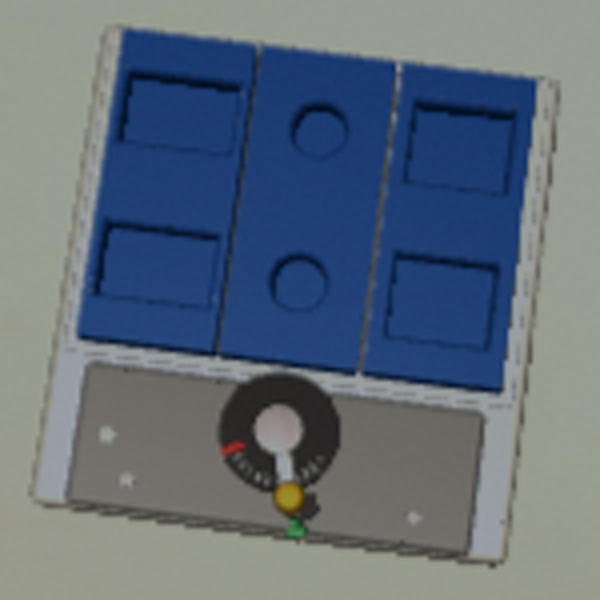

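View pics/c2.png

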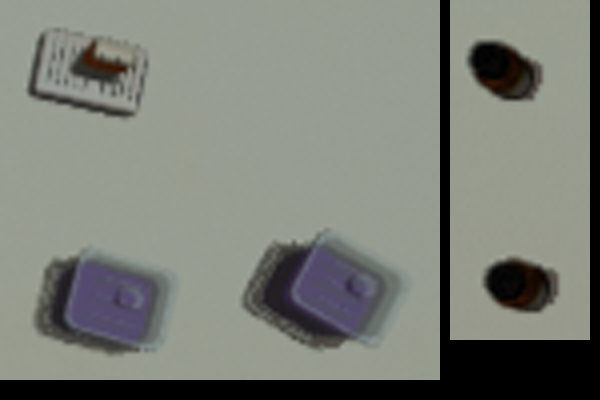

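The crop shows carrier pockets (longer, 115x78) in the left insert, vial pockets in the middle and jar pockets on the right. The lever knob is at crop (288,497), the red mark at (232,448), the tab at (296,527) and the dial centre at (279,428). The second crop gives the jar lids, the carrier tray and the cap corners.

```bash
cat > geo.py <<'E'
from h import *
def rigid(M,W):
    M=np.array(M,float);W=np.array(W)[:,:2];a=M-M.mean(0);b=W-W.mean(0)
    th=np.arctan2((a[:,0]*b[:,1]-a[:,1]*b[:,0]).sum(),(a*b).sum());R=np.array([[np.cos(th),-np.sin(th)],[np.sin(th),np.cos(th)]])
    t=W.mean(0)-R@M.mean(0);return t,th,np.abs(M@R.T+t-W).max()
E
python3 - <<'E'
from geo import *
d=grab('top')
c1=lambda p:(np.array(p,float)+.5)/4-.5+[240,150]
c2=lambda p:(np.array(p,float)+.5)/4-.5+[400,215]
c3=lambda p:(np.array(p,float)-[450,0]+.5)/4-.5+[195,205]
W=onz(d,c1([(122,28),(538,78),(503,392),(78,338)]),49)
print('block',W.round(1).tolist(),rigid([(95,126),(95,-126),(-95,-126),(-95,126)],W))
for n,p in dict(cn=[(104,224),(220,236),(213,308),(97,296)],cf=[(127,72),(241,82),(236,157),(122,147)],jn=[(394,254),(499,266),(489,352),(384,338)],jf=[(416,102),(517,113),(508,197),(406,183)],vn=[(299,283)],vf=[(320,131)]).items(): print(n,onz(d,c1(p),49).mean(0).round(1))
print('tab',onz(d,c1([(296,527)]),36),'red',onz(d,c1([(232,448)]),36),'axis36',onz(d,c1([(279,428)]),50),'knob',onz(d,c1([(289,495)]),114))
for n,p,z,a,b in [('jar1',[(90,247),(178,268),(160,352),(70,335)],112,24,29),('jar2',[(325,230),(408,268),(375,348),(290,300)],112,24,29),('car',[(43,28),(150,47),(138,110),(33,90)],24,20,32)]:
    print(n,rigid([(a,b),(a,-b),(-a,-b),(-a,b)],onz(d,c2(p),z)))
print('knobs',onz(d,c2([(130,295),(358,287)]),112),'vials',onz(d,c3([(490,60),(508,280)]),78))
E
```

```text
block [[741.7, 123.5, 49.0], [716.3, -128.2, 49.0], [525.2, -109.1, 49.0], [550.7, 140.9, 49.0]] (array([633.5036539 ,   6.77908257]), np.float64(-0.09895677765031853), np.float64(1.3050700669795106))
cn [595.3  95.3  49. ]
cf [688.5  85.3  49. ]
jn [577.6 -72.4  49. ]
jf [671.4 -83.   49. ]
vn [587.   11.8  49. ]
vf [680.2   1.9  49. ]
tab [[444.18374332   9.69198304  36.        ]] red [[489.57546375  48.729848    36.        ]] axis36 [[500.46718496  20.98544898  50.        ]] knob [[456.19500693  12.53241104 114.        ]]
jar1 (array([ 427.98037703, -245.18465882]), np.float64(-0.20419225041339686), np.float64(5.212627991040961))
jar2 (array([ 438.76177074, -366.61108457]), np.float64(-0.4534987352033078), np.float64(4.66276397703632))
car (array([ 570.85912664, -247.79399057]), np.float64(-0.16569517376146345), np.float64(0.8470322651756987))
knobs [[ 430.92868901 -248.18747373  112.        ]
 [ 438.52689417 -371.19309519  112.        ]] vials [[576.43539124 264.25901917  78.        ]
 [450.07947555 245.42912159  78.        ]]
```

```bash
cat > plan.py <<'E'
# usage: plan.py "x y z yaw fingers [maxmm]" ... ('.' keeps value); prints rows from the present pose
import sys, json
from h import *
s=ctrl.read_state(); p=np.array(s['eef_pos']); yaw=s['tool_rot'][2]; f=None
print('now',p.round(1),round(yaw,3),'w',round(s['width'],1),'F',np.round(s['force'],1),'t',round(s['clock'],1))
rows=[]
for w in sys.argv[1:]:
    w=w.split(); t=np.array([p[i] if w[i]=='.' else float(w[i]) for i in range(3)])
    ty=yaw if w[3]=='.' else float(w[3]); f=float(w[4]); mm=float(w[5]) if len(w)>5 else 56
    dy=(ty-yaw+np.pi)%(2*np.pi)-np.pi; ty=yaw+dy
    n=max(1,int(np.ceil(np.linalg.norm(t-p)/mm)),int(np.ceil(abs(dy)/.182)))
    for k in range(n):
        d=(t-p)/(n-k); c,q=np.cos(yaw),np.sin(yaw)
        a=np.round(np.array([c*d[0]+q*d[1], q*d[0]-c*d[1], -d[2]])/300,3); tw=round(-(ty-yaw)/(n-k)/np.pi,3)
        l=a*300; p=p+[c*l[0]+q*l[1], q*l[0]-c*l[1], -l[2]]; yaw-=tw*np.pi
        r=dict(tx=a[0],ty=a[1],tz=a[2],twist=tw,fingers=f); rows.append({k:float(v) for k,v in r.items() if v or k=='fingers'})
print(len(rows)); print(json.dumps(rows))
E
python3 plan.py "380 380 241 . .5" "456 12.5 180 . .5" "456 12.5 150 . .5"
```

```text
now [144.8 633.3 241.7] 2.917 w 85.3 F [ 0.2 -0.3  0.5] t 0.2
15
[{"tx": -0.136, "ty": -0.093, "fingers": 0.5}, {"tx": -0.136, "ty": -0.093, "fingers": 0.5}, {"tx": -0.136, "ty": -0.092, "fingers": 0.5}, {"tx": -0.136, "ty": -0.093, "tz": 0.001, "fingers": 0.5}, {"tx": -0.136, "ty": -0.092, "fingers": 0.5}, {"tx": -0.136, "ty": -0.093, "tz": 0.001, "fingers": 0.5}, {"tx": -0.137, "ty": -0.092, "fingers": 0.5}, {"tx": -0.074, "ty": -0.163, "tz": 0.029, "fingers": 0.5}, {"tx": -0.074, "ty": -0.163, "tz": 0.029, "fingers": 0.5}, {"tx": -0.074, "ty": -0.162, "tz": 0.029, "fingers": 0.5}, {"tx": -0.074, "ty": -0.163, "tz": 0.029, "fingers": 0.5}, {"tx": -0.075, "ty": -0.162, "tz": 0.029, "fingers": 0.5}, {"tx": -0.074, "ty": -0.163, "tz": 0.029, "fingers": 0.5}, {"tx": -0.075, "ty": -0.162, "tz": 0.03, "fingers": 0.5}, {"tz": 0.1, "fingers": 0.5}]
```

Emit:
{"fn": "carry_out", "kwargs": {
  "moves": [
    {"tx":-0.136,"ty":-0.093,"fingers":0.5},
    {"tx":-0.136,"ty":-0.093,"fingers":0.5},
    {"tx":-0.136,"ty":-0.092,"fingers":0.5},
    {"tx":-0.136,"ty":-0.093,"fingers":0.5},
    {"tx":-0.136,"ty":-0.092,"fingers":0.5},
    {"tx":-0.136,"ty":-0.093,"fingers":0.5},
    {"tx":-0.137,"ty":-0.092,"fingers":0.5},
    {"tx":-0.074,"ty":-0.163,"fingers":0.5},
    {"tx":-0.074,"ty":-0.163,"fingers":0.5},
    {"tx":-0.074,"ty":-0.162,"fingers":0.5},
    {"tx":-0.074,"ty":-0.163,"fingers":0.5},
    {"tx":-0.075,"ty":-0.162,"fingers":0.5}
  ]
}}

```text
validation failed for argument at $.mo...
```

```bash
python3 plan.py "456 12.5 200 . .5" "456 12.5 130 . .5 40" "456 12.5 96 . .5 20" "456 12.5 96 . 0" "456 12.5 96 . 0" "456 12.5 96 . 0"
```

```text
now [144.8 633.3 241.7] 2.917 w 85.3 F [ 0.2 -0.3  0.5] t 0.2
20
[{"tx": -0.113, "ty": -0.137, "tz": 0.011, "fingers": 0.5}, {"tx": -0.113, "ty": -0.137, "tz": 0.011, "fingers": 0.5}, {"tx": -0.113, "ty": -0.137, "tz": 0.011, "fingers": 0.5}, {"tx": -0.113, "ty": -0.138, "tz": 0.011, "fingers": 0.5}, {"tx": -0.113, "ty": -0.137, "tz": 0.011, "fingers": 0.5}, {"tx": -0.113, "ty": -0.138, "tz": 0.011, "fingers": 0.5}, {"tx": -0.114, "ty": -0.137, "tz": 0.01, "fingers": 0.5}, {"tx": -0.113, "ty": -0.138, "tz": 0.011, "fingers": 0.5}, {"tx": -0.114, "ty": -0.137, "tz": 0.01, "fingers": 0.5}, {"tx": -0.113, "ty": -0.138, "tz": 0.011, "fingers": 0.5}, {"tx": -0.114, "ty": -0.137, "tz": 0.01, "fingers": 0.5}, {"tx": -0.113, "ty": -0.138, "tz": 0.011, "fingers": 0.5}, {"tx": -0.114, "ty": -0.137, "tz": 0.01, "fingers": 0.5}, {"tz": 0.117, "fingers": 0.5}, {"tz": 0.116, "fingers": 0.5}, {"tz": 0.057, "fingers": 0.5}, {"tz": 0.057, "fingers": 0.5}, {"fingers": 0.0}, {"fingers": 0.0}, {"fingers": 0.0}]
```

Emit:
{"fn": "carry_out", "kwargs": {
  "moves": [
    {"tx":-0.14,"ty":-0.09,"tz":0,"twist":0,"fingers":0.5}
  ]
}}

```text
clock: 0.32
eef_pos: [175.8, 600.2, 241.6]
tool_rot: [3.14, -0.003, 2.924]
force: [0.4, 0.0, 0.2]
width: 69.4
gripper_force: 0.0
```

Emit:
{"fn": "carry_out", "kwargs": {
  "moves": [
    {"tx":-0.136,"ty":-0.093,"fingers":0.5},
    {"tx":-0.136,"ty":-0.093,"fingers":0.5},
    {"tx":-0.136,"ty":-0.093,"fingers":0.5},
    {"tx":-0.136,"ty":-0.093,"fingers":0.5},
    {"tx":-0.136,"ty":-0.093,"fingers":0.5},
    {"tx":-0.136,"ty":-0.093,"fingers":0.5}
  ]
}}

```text
validation failed for argument at $.mo...
```

```bash
python3 plan.py "456 12.5 180 . .5" "456 12.5 130 . .5 50" "456 12.5 96 . .5 20" "456 12.5 96 . 0" "456 12.5 96 . 0" "456 12.5 96 . 0"
```

```text
now [175.8 600.2 241.6] 2.924 w 69.4 F [0.4 0.  0.2] t 0.3
19
[{"tx": -0.111, "ty": -0.143, "tz": 0.017, "fingers": 0.5}, {"tx": -0.111, "ty": -0.143, "tz": 0.017, "fingers": 0.5}, {"tx": -0.111, "ty": -0.143, "tz": 0.017, "fingers": 0.5}, {"tx": -0.111, "ty": -0.142, "tz": 0.017, "fingers": 0.5}, {"tx": -0.111, "ty": -0.143, "tz": 0.017, "fingers": 0.5}, {"tx": -0.111, "ty": -0.142, "tz": 0.017, "fingers": 0.5}, {"tx": -0.111, "ty": -0.143, "tz": 0.017, "fingers": 0.5}, {"tx": -0.112, "ty": -0.142, "tz": 0.017, "fingers": 0.5}, {"tx": -0.111, "ty": -0.143, "tz": 0.017, "fingers": 0.5}, {"tx": -0.112, "ty": -0.142, "tz": 0.017, "fingers": 0.5}, {"tx": -0.111, "ty": -0.143, "tz": 0.018, "fingers": 0.5}, {"tx": -0.112, "ty": -0.142, "tz": 0.017, "fingers": 0.5}, {"tz": 0.084, "fingers": 0.5}, {"tz": 0.083, "fingers": 0.5}, {"tz": 0.057, "fingers": 0.5}, {"tz": 0.056, "fingers": 0.5}, {"fingers": 0.0}, {"fingers": 0.0}, {"fingers": 0.0}]
```

Emit:
{"fn": "carry_out", "kwargs": {
  "moves": [
    {"tx":-0.111,"ty":-0.143,"tz":0,"twist":0,"fingers":0.5},
    {"tx":-0.111,"ty":-0.143,"tz":0,"twist":0,"fingers":0.5},
    {"tx":-0.111,"ty":-0.143,"tz":0,"twist":0,"fingers":0.5},
    {"tx":-0.111,"ty":-0.143,"tz":0,"twist":0,"fingers":0.5},
    {"tx":-0.111,"ty":-0.143,"tz":0,"twist":0,"fingers":0.5},
    {"tx":-0.111,"ty":-0.143,"tz":0,"twist":0,"fingers":0.5},
    {"tx":-0.111,"ty":-0.143,"tz":0,"twist":0,"fingers":0.5},
    {"tx":-0.111,"ty":-0.143,"tz":0,"twist":0,"fingers":0.5},
    {"tx":-0.111,"ty":-0.143,"tz":0,"twist":0,"fingers":0.5},
    {"tx":-0.111,"ty":-0.143,"tz":0,"twist":0,"fingers":0.5},
    {"tx":-0.111,"ty":-0.143,"tz":0,"twist":0,"fingers":0.5},
    {"tx":-0.111,"ty":-0.143,"tz":0,"twist":0,"fingers":0.5}
  ]
}}

```text
clock: 1.82
eef_pos: [455.2, 5.5, 242.4]
tool_rot: [3.141, 0.0, 2.917]
force: [0.9, 0.4, 0.7]
width: 42.6
gripper_force: 0.0
```

```bash
sed -i "s/rows.append({k.*/rows.append({k:float(v)+0 for k,v in r.items()})/" plan.py; python3 plan.py "456 12.5 180 . .5" "456 12.5 130 . .5 50" "456 12.5 96 . .5 20" "456 12.5 96 . 0" "456 12.5 96 . 0" "456 12.5 96 . 0"
```

```text
now [455.2   5.5 242.4] 2.917 w 42.6 F [0.9 0.4 0.7] t 1.8
9
[{"tx": 0.001, "ty": 0.012, "tz": 0.104, "twist": 0.0, "fingers": 0.5}, {"tx": 0.002, "ty": 0.011, "tz": 0.104, "twist": 0.0, "fingers": 0.5}, {"tx": 0.0, "ty": 0.0, "tz": 0.083, "twist": 0.0, "fingers": 0.5}, {"tx": 0.0, "ty": 0.0, "tz": 0.084, "twist": 0.0, "fingers": 0.5}, {"tx": 0.0, "ty": 0.0, "tz": 0.057, "twist": 0.0, "fingers": 0.5}, {"tx": 0.0, "ty": 0.0, "tz": 0.056, "twist": 0.0, "fingers": 0.5}, {"tx": 0.0, "ty": 0.0, "tz": 0.0, "twist": 0.0, "fingers": 0.0}, {"tx": 0.0, "ty": 0.0, "tz": 0.0, "twist": 0.0, "fingers": 0.0}, {"tx": 0.0, "ty": 0.0, "tz": 0.0, "twist": 0.0, "fingers": 0.0}]
```

Emit:
{"fn": "carry_out", "kwargs": {
  "moves": [
    {"tx":0.001,"ty":0.012,"tz":0.104,"twist":0.0,"fingers":0.5},
    {"tx":0.002,"ty":0.011,"tz":0.104,"twist":0.0,"fingers":0.5},
    {"tx":0.0,"ty":0.0,"tz":0.083,"twist":0.0,"fingers":0.5},
    {"tx":0.0,"ty":0.0,"tz":0.084,"twist":0.0,"fingers":0.5},
    {"tx":0.0,"ty":0.0,"tz":0.057,"twist":0.0,"fingers":0.5},
    {"tx":0.0,"ty":0.0,"tz":0.056,"twist":0.0,"fingers":0.5},
    {"tx":0.0,"ty":0.0,"tz":0.0,"twist":0.0,"fingers":0.0},
    {"tx":0.0,"ty":0.0,"tz":0.0,"twist":0.0,"fingers":0.0},
    {"tx":0.0,"ty":0.0,"tz":0.0,"twist":0.0,"fingers":0.0},
    {"tx":0.0,"ty":0.0,"tz":0.0,"twist":0.0,"fingers":0.0}
  ]
}}

```text
clock: 3.08
eef_pos: [454.9, 13.8, 96.0]
tool_rot: [-3.141, -0.0, 2.917]
force: [-0.2, -0.4, -6.6]
width: 16.1
gripper_force: 58.8
```

```bash
python3 - <<'E' 
import numpy as np,subprocess
from h import *
s=ctrl.read_state();p=s['eef_pos'];ax=np.array([499,20.1]);v=p[:2]-ax;r=np.hypot(*v);a0=np.arctan2(v[1],v[0])%(2*np.pi);print('r',r,np.degrees(a0),s['gripper_force'])
w=[]
for k in range(1,10):
    a=a0-np.radians(k*9); q=ax+45*np.array([np.cos(a),np.sin(a)]); w.append(f"{q[0]} {q[1]} . {2.917-.157*k} 0")
print(subprocess.run(['python3','plan.py']+w,capture_output=True,text=True).stdout)
E
```

```text
r 44.55723067707496 188.10076828746972 58.7971830018796
now [454.9  13.8  96. ] 2.917 w 16.1 F [-0.2 -0.4 -6.6] t 3.1
9
[{"tx": 0.008, "ty": 0.022, "tz": 0.0, "twist": 0.05, "fingers": 0.0}, {"tx": 0.007, "ty": 0.023, "tz": 0.0, "twist": 0.05, "fingers": 0.0}, {"tx": 0.006, "ty": 0.022, "tz": 0.0, "twist": 0.05, "fingers": 0.0}, {"tx": 0.007, "ty": 0.023, "tz": 0.0, "twist": 0.05, "fingers": 0.0}, {"tx": 0.007, "ty": 0.022, "tz": 0.0, "twist": 0.05, "fingers": 0.0}, {"tx": 0.006, "ty": 0.023, "tz": 0.0, "twist": 0.05, "fingers": 0.0}, {"tx": 0.007, "ty": 0.022, "tz": 0.0, "twist": 0.05, "fingers": 0.0}, {"tx": 0.007, "ty": 0.023, "tz": 0.0, "twist": 0.05, "fingers": 0.0}, {"tx": 0.007, "ty": 0.023, "tz": 0.0, "twist": 0.05, "fingers": 0.0}]
```

Emit:
{"fn": "carry_out", "kwargs": {
  "moves": [
    {"tx":0.008,"ty":0.022,"tz":0.0,"twist":0.05,"fingers":0.0},
    {"tx":0.007,"ty":0.023,"tz":0.0,"twist":0.05,"fingers":0.0},
    {"tx":0.006,"ty":0.022,"tz":0.0,"twist":0.05,"fingers":0.0},
    {"tx":0.007,"ty":0.023,"tz":0.0,"twist":0.05,"fingers":0.0},
    {"tx":0.007,"ty":0.022,"tz":0.0,"twist":0.05,"fingers":0.0},
    {"tx":0.006,"ty":0.023,"tz":0.0,"twist":0.05,"fingers":0.0},
    {"tx":0.007,"ty":0.022,"tz":0.0,"twist":0.05,"fingers":0.0},
    {"tx":0.007,"ty":0.023,"tz":0.0,"twist":0.05,"fingers":0.0},
    {"tx":0.007,"ty":0.023,"tz":0.0,"twist":0.05,"fingers":0.0},
    {"tx":0.0,"ty":0.0,"tz":0.0,"twist":0.0,"fingers":0.0},
    {"tx":0.0,"ty":0.0,"tz":0.0,"twist":0.0,"fingers":0.0}
  ]
}}

```text
clock: 4.45
eef_pos: [483.9, 64.7, 95.9]
tool_rot: [-3.137, -0.002, 1.506]
force: [-6.0, 0.9, 0.6]
width: 15.8
gripper_force: 60.0
```

```bash
python3 plan.py; python3 - <<'E'
from h import *
d=grab('top','t1.png'); i=d['color']; cv2.imwrite('pics/c3.png',cv2.resize(i[235:300,270:360],None,fx=6,fy=6,interpolation=cv2.INTER_CUBIC))
E
```

```text
now [483.9  64.7  95.9] 1.506 w 15.8 F [-6.   0.9  0.6] t 4.5
0
[]
```

View pics/c3.png

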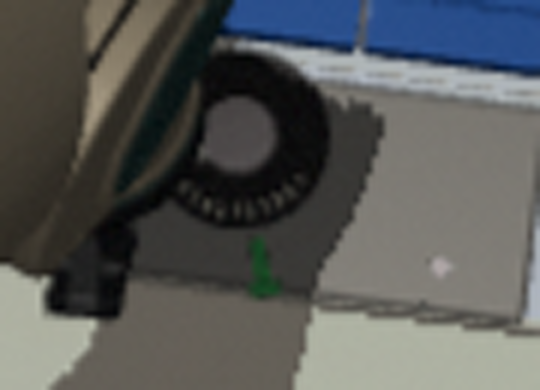

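The dial centre is at (240,135), and the green tab runs from (257,238) to (265,290). I'll push on to the stop.

Emit:
{"fn": "carry_out", "kwargs": {
  "moves": [
    {"tx":0.005,"ty":0.013,"tz":0.0,"twist":0.02,"fingers":0.0},
    {"tx":0.005,"ty":0.013,"tz":0.0,"twist":0.02,"fingers":0.0},
    {"tx":0.0,"ty":0.0,"tz":0.0,"twist":0.0,"fingers":0.0},
    {"tx":0.0,"ty":0.0,"tz":0.0,"twist":0.0,"fingers":0.0}
  ]
}}

```text
clock: 5.0
eef_pos: [484.4, 64.9, 95.7]
tool_rot: [-3.123, 0.001, 1.379]
force: [-21.1, -4.4, 16.2]
width: 15.7
gripper_force: 63.9
```

```bash
python3 plan.py; python3 - <<'E'
from h import *
d=grab('top'); c=lambda p:(np.array(p,float)+.5)/6-.5+[270,235]
ax=np.array([499,20.1])
for z in(34,37,40):
  a=onz(d,c([(240,135)]),z)[0,:2]
  for p in [(257,238),(265,290),(261,265)]:
    v=onz(d,c([p]),z)[0,:2]; print(z,a.round(1),v.round(1),[ (np.hypot(*(v-q)).round(1),np.degrees(np.arctan2(*(v-q)[::-1]))%360) for q in (a,ax)])
E
```

```text
now [484.4  64.9  95.7] 1.379 w 15.7 F [-21.1  -4.4  16.2] t 5.0
0
[]
34 [501.3  20.9] [460.9  13. ] [(np.float64(41.2), np.float64(191.04610235143744)), (np.float64(38.7), np.float64(190.4935557213554))]
34 [501.3  20.9] [440.7   9.3] [(np.float64(61.7), np.float64(190.83760923198452)), (np.float64(59.3), np.float64(190.46806339163572))]
34 [501.3  20.9] [450.4  11.2] [(np.float64(51.8), np.float64(190.85147469095847)), (np.float64(49.4), np.float64(190.4087311421089))]
37 [501.   20.8] [460.7  13. ] [(np.float64(41.0), np.float64(191.04610235143744)), (np.float64(39.0), np.float64(190.52205965200122))]
37 [501.   20.8] [440.5   9.3] [(np.float64(61.5), np.float64(190.83760923198452)), (np.float64(59.5), np.float64(190.48689918857428))]
37 [501.   20.8] [450.2  11.1] [(np.float64(51.7), np.float64(190.85147469095847)), (np.float64(49.6), np.float64(190.43174138059666))]
40 [500.6  20.8] [460.4  12.9] [(np.float64(40.9), np.float64(191.04610235143744)), (np.float64(39.2), np.float64(190.55019181094778))]
40 [500.6  20.8] [440.3   9.2] [(np.float64(61.4), np.float64(190.83760923198452)), (np.float64(59.7), np.float64(190.5056100257617))]
40 [500.6  20.8] [450.   11.1] [(np.float64(51.5), np.float64(190.85147469095847)), (np.float64(49.8), np.float64(190.45454323209202))]
```

Lever at the stop: 21 N with no further motion. The tab direction is about 190.8° in world. I'll release it and go to the near vial.

```bash
python3 plan.py ". . . . .5" ". . . . .5" ". . . . .5" "484 65 170 1.379 .5 50" "450 245 130 1.472 .9" "450 245 60 . .9 50" "450 245 22 . .9 20" ". . . . 0" ". . . . 0" ". . . . 0" ". . . . 0"
```

```text
now [484.4  64.9  95.7] 1.379 w 15.8 F [-21.4  -4.6  16.2] t 5.0
17
[{"tx": 0.0, "ty": 0.0, "tz": 0.0, "twist": 0.0, "fingers": 0.5}, {"tx": 0.0, "ty": 0.0, "tz": 0.0, "twist": 0.0, "fingers": 0.5}, {"tx": 0.0, "ty": 0.0, "tz": 0.0, "twist": 0.0, "fingers": 0.5}, {"tx": 0.0, "ty": -0.001, "tz": -0.124, "twist": 0.0, "fingers": 0.5}, {"tx": 0.0, "ty": 0.0, "tz": -0.124, "twist": 0.0, "fingers": 0.5}, {"tx": 0.142, "ty": -0.056, "tz": 0.033, "twist": -0.007, "fingers": 0.9}, {"tx": 0.143, "ty": -0.053, "tz": 0.034, "twist": -0.008, "fingers": 0.9}, {"tx": 0.144, "ty": -0.05, "tz": 0.033, "twist": -0.007, "fingers": 0.9}, {"tx": 0.146, "ty": -0.047, "tz": 0.034, "twist": -0.008, "fingers": 0.9}, {"tx": 0.0, "ty": 0.0, "tz": 0.116, "twist": 0.0, "fingers": 0.9}, {"tx": 0.0, "ty": 0.0, "tz": 0.117, "twist": 0.0, "fingers": 0.9}, {"tx": 0.0, "ty": 0.0, "tz": 0.063, "twist": 0.0, "fingers": 0.9}, {"tx": 0.0, "ty": 0.0, "tz": 0.064, "twist": 0.0, "fingers": 0.9}, {"tx": 0.0, "ty": 0.0, "tz": 0.0, "twist": 0.0, "fingers": 0.0}, {"tx": 0.0, "ty": 0.0, "tz": 0.0, "twist": 0.0, "fingers": 0.0}, {"tx": 0.0, "ty": 0.0, "tz": 0.0, "twist": 0.0, "fingers": 0.0}, {"tx": 0.0, "ty": 0.0, "tz": 0.0, "twist": 0.0, "fingers": 0.0}]
```

Emit:
{"fn": "carry_out", "kwargs": {
  "moves": [
    {"tx":0.0,"ty":0.0,"tz":0.0,"twist":0.0,"fingers":0.5},
    {"tx":0.0,"ty":0.0,"tz":0.0,"twist":0.0,"fingers":0.5},
    {"tx":0.0,"ty":0.0,"tz":-0.124,"twist":0.0,"fingers":0.5},
    {"tx":0.0,"ty":0.0,"tz":-0.124,"twist":0.0,"fingers":0.5},
    {"tx":0.142,"ty":-0.056,"tz":0.033,"twist":-0.007,"fingers":0.9},
    {"tx":0.143,"ty":-0.053,"tz":0.034,"twist":-0.008,"fingers":0.9},
    {"tx":0.144,"ty":-0.05,"tz":0.033,"twist":-0.007,"fingers":0.9},
    {"tx":0.146,"ty":-0.047,"tz":0.034,"twist":-0.008,"fingers":0.9},
    {"tx":0.0,"ty":0.0,"tz":0,"twist":0.0,"fingers":0.9}
  ]
}}

```text
clock: 6.18
eef_pos: [459.7, 251.1, 129.5]
tool_rot: [-3.141, -0.003, 1.48]
force: [0.2, 0.0, -0.4]
width: 76.8
gripper_force: 0.0
```

```bash
python3 plan.py "450 245 80 1.472 .9 50" "450 245 22 . .9 25" ". . . . 0" ". . . . 0" ". . . . 0" ". . . . 0" ". . . . 0" ; python3 - <<'E'
from h import *
d=grab('top'); i=d['color'];h=cv2.cvtColor(i,cv2.COLOR_BGR2HSV)
m=cv2.inRange(h,(20,140,90),(35,255,255));m[:235]=0;m[300:]=0;m[:,:270]=0;m[:,360:]=0
p=cv2.findNonZero(m);print(len(p));w=onz(d,p.reshape(-1,2).mean(0)[None],112)[0];print('knob',w,np.degrees(np.arctan2(w[1]-20.8,w[0]-500.6)))
E
```

```text
now [459.7 251.1 129.5] 1.48 w 76.8 F [ 0.2  0.  -0.4] t 6.2
10
[{"tx": -0.012, "ty": -0.015, "tz": 0.083, "twist": 0.001, "fingers": 0.9}, {"tx": -0.011, "ty": -0.015, "tz": 0.082, "twist": 0.002, "fingers": 0.9}, {"tx": 0.0, "ty": 0.0, "tz": 0.064, "twist": 0.0, "fingers": 0.9}, {"tx": 0.0, "ty": 0.0, "tz": 0.065, "twist": 0.0, "fingers": 0.9}, {"tx": 0.0, "ty": 0.0, "tz": 0.064, "twist": 0.0, "fingers": 0.9}, {"tx": 0.0, "ty": 0.0, "tz": 0.0, "twist": 0.0, "fingers": 0.0}, {"tx": 0.0, "ty": 0.0, "tz": 0.0, "twist": 0.0, "fingers": 0.0}, {"tx": 0.0, "ty": 0.0, "tz": 0.0, "twist": 0.0, "fingers": 0.0}, {"tx": 0.0, "ty": 0.0, "tz": 0.0, "twist": 0.0, "fingers": 0.0}, {"tx": 0.0, "ty": 0.0, "tz": 0.0, "twist": 0.0, "fingers": 0.0}]
41
knob [483.76547701  63.5106378  112.        ] 111.51202460912891
```

Emit:
{"fn": "carry_out", "kwargs": {
  "moves": [
    {"tx":-0.012,"ty":-0.015,"tz":0.083,"twist":0.001,"fingers":0.9},
    {"tx":-0.011,"ty":-0.015,"tz":0.082,"twist":0.002,"fingers":0.9},
    {"tx":0.0,"ty":0.0,"tz":0.064,"twist":0.0,"fingers":0.9},
    {"tx":0.0,"ty":0.0,"tz":0.065,"twist":0.0,"fingers":0.9},
    {"tx":0.0,"ty":0.0,"tz":0.064,"twist":0.0,"fingers":0.9},
    {"tx":0.0,"ty":0.0,"tz":0.0,"twist":0.0,"fingers":0.0},
    {"tx":0.0,"ty":0.0,"tz":0.0,"twist":0.0,"fingers":0.0},
    {"tx":0.0,"ty":0.0,"tz":0.0,"twist":0.0,"fingers":0.0},
    {"tx":0.0,"ty":0.0,"tz":0.0,"twist":0.0,"fingers":0.0},
    {"tx":0.0,"ty":0.0,"tz":0.0,"twist":0.0,"fingers":0.0}
  ]
}}

```text
clock: 7.48
eef_pos: [451.7, 239.7, 23.9]
tool_rot: [3.14, -0.001, 1.462]
force: [0.7, -1.6, 4.9]
width: 26.5
gripper_force: 58.0
```

```bash
python3 plan.py ". . . . .9" ". . . . .9" ". . . . .9" ". . 34 3.043 .9" ". . . . 0" ". . . . 0" ". . . . 0" ". . . . 0"  ". . . . 0"
```

```text
now [451.7 239.7  23.9] 1.462 w 26.5 F [ 0.7 -1.6  4.9] t 7.5
17
[{"tx": 0.0, "ty": 0.0, "tz": 0.0, "twist": 0.0, "fingers": 0.9}, {"tx": 0.0, "ty": 0.0, "tz": 0.0, "twist": 0.0, "fingers": 0.9}, {"tx": 0.0, "ty": 0.0, "tz": 0.0, "twist": 0.0, "fingers": 0.9}, {"tx": 0.0, "ty": 0.0, "tz": -0.004, "twist": -0.056, "fingers": 0.9}, {"tx": 0.0, "ty": 0.0, "tz": -0.004, "twist": -0.056, "fingers": 0.9}, {"tx": 0.0, "ty": 0.0, "tz": -0.004, "twist": -0.056, "fingers": 0.9}, {"tx": 0.0, "ty": 0.0, "tz": -0.004, "twist": -0.056, "fingers": 0.9}, {"tx": 0.0, "ty": 0.0, "tz": -0.004, "twist": -0.056, "fingers": 0.9}, {"tx": 0.0, "ty": 0.0, "tz": -0.003, "twist": -0.056, "fingers": 0.9}, {"tx": 0.0, "ty": 0.0, "tz": -0.004, "twist": -0.056, "fingers": 0.9}, {"tx": 0.0, "ty": 0.0, "tz": -0.003, "twist": -0.056, "fingers": 0.9}, {"tx": 0.0, "ty": 0.0, "tz": -0.004, "twist": -0.055, "fingers": 0.9}, {"tx": 0.0, "ty": 0.0, "tz": 0.0, "twist": 0.0, "fingers": 0.0}, {"tx": 0.0, "ty": 0.0, "tz": 0.0, "twist": 0.0, "fingers": 0.0}, {"tx": 0.0, "ty": 0.0, "tz": 0.0, "twist": 0.0, "fingers": 0.0}, {"tx": 0.0, "ty": 0.0, "tz": 0.0, "twist": 0.0, "fingers": 0.0}, {"tx": 0.0, "ty": 0.0, "tz": 0.0, "twist": 0.0, "fingers": 0.0}]
```

Emit:
{"fn": "carry_out", "kwargs": {
  "moves": [
    {"tx":0.0,"ty":0.0,"tz":0.0,"twist":0.0,"fingers":0.9},
    {"tx":0.0,"ty":0.0,"tz":0.0,"twist":0.0,"fingers":0.9},
    {"tx":0.0,"ty":0.0,"tz":0.0,"twist":0.0,"fingers":0.9},
    {"tx":0.0,"ty":0.0,"tz":-0.004,"twist":-0.056,"fingers":0.9},
    {"tx":0.0,"ty":0.0,"tz":-0.004,"twist":-0.056,"fingers":0.9},
    {"tx":0.0,"ty":0.0,"tz":-0.004,"twist":-0.056,"fingers":0.9},
    {"tx":0.0,"ty":0.0,"tz":-0.004,"twist":-0.056,"fingers":0.9},
    {"tx":0.0,"ty":0.0,"tz":-0.004,"twist":-0.056,"fingers":0.9},
    {"tx":0.0,"ty":0.0,"tz":-0.003,"twist":-0.056,"fingers":0.9},
    {"tx":0.0,"ty":0.0,"tz":-0.004,"twist":-0.056,"fingers":0.9},
    {"tx":0.0,"ty":0.0,"tz":-0.003,"twist":-0.056,"fingers":0.9},
    {"tx":0.0,"ty":0.0,"tz":-0.004,"twist":-0.055,"fingers":0.9}
  ]
}}

```text
clock: 8.98
eef_pos: [450.8, 239.7, 32.8]
tool_rot: [-3.141, -0.0, 3.048]
force: [-0.7, -0.5, -0.6]
width: 76.7
gripper_force: 0.0
```

Emit:
{"fn": "carry_out", "kwargs": {
  "moves": [
    {"tx":0.0,"ty":0.0,"tz":0.0,"twist":0.0,"fingers":0.0},
    {"tx":0.0,"ty":0.0,"tz":0.0,"twist":0.0,"fingers":0.0},
    {"tx":0.0,"ty":0.0,"tz":0.0,"twist":0.0,"fingers":0.0},
    {"tx":0.0,"ty":0.0,"tz":0.0,"twist":0.0,"fingers":0.0},
    {"tx":0.0,"ty":0.0,"tz":0.0,"twist":0.0,"fingers":0.0},
    {"tx":0.0,"ty":0.0,"tz":0.0,"twist":0.0,"fingers":0.0}
  ]
}}

```text
clock: 9.72
eef_pos: [451.0, 240.0, 33.0]
tool_rot: [3.141, 0.0, 3.042]
force: [-0.8, 1.1, 4.4]
width: 27.8
gripper_force: 59.0
```

```bash
python3 plan.py ". . 150 . 0 50" "588 12 150 3.043 0 50" ". . 100 . 0"  ". . . . 0"
```

```text
now [451. 240.  33.] 3.042 w 27.8 F [-0.8  1.1  4.4] t 9.7
11
[{"tx": 0.0, "ty": 0.0, "tz": -0.13, "twist": 0.0, "fingers": 0.0}, {"tx": 0.0, "ty": 0.0, "tz": -0.13, "twist": 0.0, "fingers": 0.0}, {"tx": 0.0, "ty": 0.0, "tz": -0.13, "twist": 0.0, "fingers": 0.0}, {"tx": -0.088, "ty": -0.118, "tz": 0.0, "twist": 0.0, "fingers": 0.0}, {"tx": -0.088, "ty": -0.119, "tz": 0.0, "twist": 0.0, "fingers": 0.0}, {"tx": -0.088, "ty": -0.118, "tz": 0.0, "twist": 0.0, "fingers": 0.0}, {"tx": -0.089, "ty": -0.119, "tz": 0.0, "twist": 0.0, "fingers": 0.0}, {"tx": -0.088, "ty": -0.118, "tz": 0.0, "twist": 0.0, "fingers": 0.0}, {"tx": -0.089, "ty": -0.119, "tz": 0.0, "twist": 0.0, "fingers": 0.0}, {"tx": 0.0, "ty": 0.0, "tz": 0.167, "twist": 0.0, "fingers": 0.0}, {"tx": 0.0, "ty": 0.0, "tz": 0.0, "twist": 0.0, "fingers": 0.0}]
```

Emit:
{"fn": "carry_out", "kwargs": {
  "moves": [
    {"tx":0.0,"ty":0.0,"tz":-0.13,"twist":0.0,"fingers":0.0},
    {"tx":0.0,"ty":0.0,"tz":-0.13,"twist":0.0,"fingers":0.0},
    {"tx":0.0,"ty":0.0,"tz":-0.13,"twist":0.0,"fingers":0.0},
    {"tx":-0.088,"ty":-0.118,"tz":0.0,"twist":0.0,"fingers":0.0},
    {"tx":-0.088,"ty":-0.119,"tz":0.0,"twist":0.0,"fingers":0.0},
    {"tx":-0.088,"ty":-0.118,"tz":0.0,"twist":0.0,"fingers":0.0},
    {"tx":-0.089,"ty":-0.119,"tz":0.0,"twist":0.0,"fingers":0.0},
    {"tx":-0.088,"ty":-0.118,"tz":0.0,"twist":0.0,"fingers":0.0},
    {"tx":-0.089,"ty":-0.119,"tz":0.0,"twist":0.0,"fingers":0.0},
    {"tx":0.0,"ty":0.0,"tz":0.167,"twist":0.0,"fingers":0.0},
    {"tx":0.0,"ty":0.0,"tz":0.0,"twist":0.0,"fingers":0.0},
    {"tx":0.0,"ty":0.0,"tz":0.0,"twist":0.0,"fingers":0.0}
  ]
}}

```text
clock: 11.22
eef_pos: [587.9, 12.6, 100.4]
tool_rot: [3.141, -0.0, 3.043]
force: [-0.1, 0.0, -0.9]
width: 27.6
gripper_force: 59.2
```

```bash
python3 plan.py "587.5 11.6 92 3.043 0" ". . 84 . 0 8" ". . 65 . 0 5" ". . . . 0"; python3 - <<'E'
from h import *
d=grab('side'); i=d['color']; 
p=proj(d,[587.5,11.6,60])[0].astype(int); print(p)
a=i[p[1]-75:p[1]+55,p[0]-80:p[0]+80]; cv2.imwrite('pics/s2.png',cv2.resize(a,None,fx=4,fy=4,interpolation=cv2.INTER_CUBIC))
E
```

```text
now [587.9  12.6 100.4] 3.043 w 27.6 F [-0.1  0.  -0.9] t 11.2
7
[{"tx": 0.001, "ty": -0.003, "tz": 0.028, "twist": 0.0, "fingers": 0.0}, {"tx": 0.0, "ty": 0.0, "tz": 0.027, "twist": 0.0, "fingers": 0.0}, {"tx": 0.0, "ty": 0.0, "tz": 0.016, "twist": 0.0, "fingers": 0.0}, {"tx": 0.0, "ty": 0.0, "tz": 0.016, "twist": 0.0, "fingers": 0.0}, {"tx": 0.0, "ty": 0.0, "tz": 0.015, "twist": 0.0, "fingers": 0.0}, {"tx": 0.0, "ty": 0.0, "tz": 0.016, "twist": 0.0, "fingers": 0.0}, {"tx": 0.0, "ty": 0.0, "tz": 0.0, "twist": 0.0, "fingers": 0.0}]
[333 237]
```

View pics/s2.png

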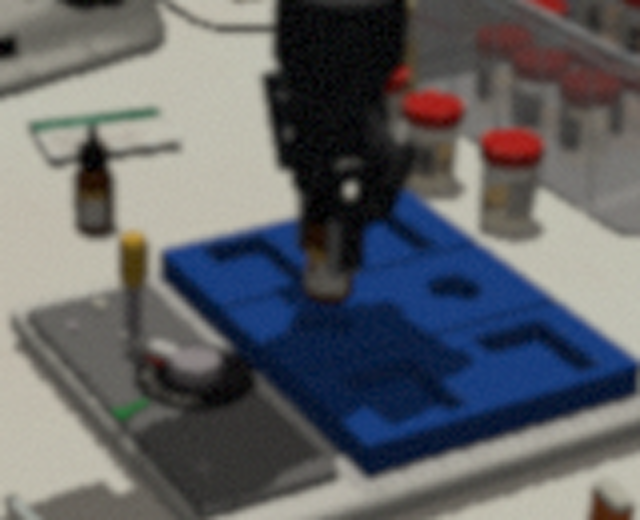

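The side view shows the vial held upright over the near round pocket, around (325,290), with the lever over the red mark. I'll insert it gently.

Emit:
{"fn": "carry_out", "kwargs": {
  "moves": [
    {"tx":0.001,"ty":-0.003,"tz":0.028,"twist":0.0,"fingers":0.0},
    {"tx":0.0,"ty":0.0,"tz":0.027,"twist":0.0,"fingers":0.0},
    {"tx":0.0,"ty":0.0,"tz":0.012,"twist":0.0,"fingers":0.0},
    {"tx":0.0,"ty":0.0,"tz":0.012,"twist":0.0,"fingers":0.0},
    {"tx":0.0,"ty":0.0,"tz":0.0,"twist":0.0,"fingers":0.0}
  ]
}}

```text
clock: 11.9
eef_pos: [587.3, 11.2, 75.7]
tool_rot: [3.141, -0.001, 3.043]
force: [0.1, -0.5, -1.1]
width: 27.8
gripper_force: 59.2
```

Emit:
{"fn": "carry_out", "kwargs": {
  "moves": [
    {"tx":0.0,"ty":0.0,"tz":0.016,"twist":0.0,"fingers":0.0},
    {"tx":0.0,"ty":0.0,"tz":0.015,"twist":0.0,"fingers":0.0},
    {"tx":0.0,"ty":0.0,"tz":0.0,"twist":0.0,"fingers":0.0},
    {"tx":0.0,"ty":0.0,"tz":0.0,"twist":0.0,"fingers":0.6},
    {"tx":0.0,"ty":0.0,"tz":0.0,"twist":0.0,"fingers":0.6},
    {"tx":0.0,"ty":0.0,"tz":0.0,"twist":0.0,"fingers":0.6},
    {"tx":0.0,"ty":0.0,"tz":-0.15,"twist":0.0,"fingers":0.6},
    {"tx":0.0,"ty":0.0,"tz":-0.15,"twist":0.0,"fingers":0.9},
    {"tx":0.0,"ty":0.0,"tz":0.0,"twist":0.0,"fingers":0.9}
  ]
}}

```text
clock: 13.02
eef_pos: [590.3, 10.8, 160.5]
tool_rot: [3.141, 0.008, 3.042]
force: [-0.6, 0.0, 0.6]
width: 76.9
gripper_force: 0.0
```

```bash
python3 plan.py "576 264 130 3.043 .9"  "576 264 80 3.043 .9 50" "576 264 22 3.043 .9 30" ". . . . .9"
```

```text
now [590.3  10.8 160.5] 3.042 w 76.9 F [-0.6  0.   0.6] t 13.0
9
[{"tx": 0.026, "ty": 0.167, "tz": 0.02, "twist": 0.0, "fingers": 0.9}, {"tx": 0.026, "ty": 0.167, "tz": 0.02, "twist": 0.0, "fingers": 0.9}, {"tx": 0.026, "ty": 0.167, "tz": 0.021, "twist": 0.0, "fingers": 0.9}, {"tx": 0.027, "ty": 0.167, "tz": 0.02, "twist": 0.0, "fingers": 0.9}, {"tx": 0.026, "ty": 0.167, "tz": 0.021, "twist": 0.0, "fingers": 0.9}, {"tx": 0.0, "ty": 0.0, "tz": 0.166, "twist": 0.0, "fingers": 0.9}, {"tx": 0.0, "ty": 0.0, "tz": 0.097, "twist": 0.0, "fingers": 0.9}, {"tx": 0.0, "ty": 0.0, "tz": 0.097, "twist": 0.0, "fingers": 0.9}, {"tx": 0.0, "ty": 0.0, "tz": 0.0, "twist": 0.0, "fingers": 0.9}]
```

Emit:
{"fn": "carry_out", "kwargs": {
  "moves": [
    {"tx":0.026,"ty":0.167,"tz":0.02,"twist":0.0,"fingers":0.9},
    {"tx":0.026,"ty":0.167,"tz":0.02,"twist":0.0,"fingers":0.9},
    {"tx":0.026,"ty":0.167,"tz":0.021,"twist":0.0,"fingers":0.9},
    {"tx":0.027,"ty":0.167,"tz":0.02,"twist":0.0,"fingers":0.9},
    {"tx":0.026,"ty":0.167,"tz":0.021,"twist":0.0,"fingers":0.9},
    {"tx":0.0,"ty":0.0,"tz":0.0,"twist":0.0,"fingers":0.9},
    {"tx":0.0,"ty":0.0,"tz":0.0,"twist":0.0,"fingers":0.9}
  ]
}}

```text
clock: 13.9
eef_pos: [572.9, 263.1, 125.3]
tool_rot: [-3.14, -0.001, 3.042]
force: [0.0, -0.3, 0.4]
width: 77.0
gripper_force: 0.0
```

Emit:
{"fn": "carry_out", "kwargs": {
  "moves": [
    {"tx":0.0,"ty":0.0,"tz":0.166,"twist":0.0,"fingers":0.9},
    {"tx":0.0,"ty":0.0,"tz":0.097,"twist":0.0,"fingers":0.9},
    {"tx":0.0,"ty":0.0,"tz":0.094,"twist":0.0,"fingers":0.9},
    {"tx":0.0,"ty":0.0,"tz":0.0,"twist":0.0,"fingers":0.9},
    {"tx":0.0,"ty":0.0,"tz":0.0,"twist":0.0,"fingers":0.0},
    {"tx":0.0,"ty":0.0,"tz":0.0,"twist":0.0,"fingers":0.0},
    {"tx":0.0,"ty":0.0,"tz":0.0,"twist":0.0,"fingers":0.0},
    {"tx":0.0,"ty":0.0,"tz":0.0,"twist":0.0,"fingers":0.0},
    {"tx":0.0,"ty":0.0,"tz":0.0,"twist":0.0,"fingers":0.0}
  ]
}}

```text
clock: 15.02
eef_pos: [573.8, 264.1, 19.8]
tool_rot: [3.141, 0.001, 3.042]
force: [0.0, -0.7, 5.9]
width: 27.9
gripper_force: 59.0
```

```bash
python3 plan.py ". . . . .9" ". . . . .9" ". . . . .9" ". . 33 1.472 .9"
```

```text
now [573.8 264.1  19.8] 3.042 w 27.9 F [ 0.  -0.7  5.9] t 15.0
12
[{"tx": 0.0, "ty": 0.0, "tz": 0.0, "twist": 0.0, "fingers": 0.9}, {"tx": 0.0, "ty": 0.0, "tz": 0.0, "twist": 0.0, "fingers": 0.9}, {"tx": 0.0, "ty": 0.0, "tz": 0.0, "twist": 0.0, "fingers": 0.9}, {"tx": 0.0, "ty": 0.0, "tz": -0.005, "twist": 0.056, "fingers": 0.9}, {"tx": 0.0, "ty": 0.0, "tz": -0.005, "twist": 0.055, "fingers": 0.9}, {"tx": 0.0, "ty": 0.0, "tz": -0.005, "twist": 0.056, "fingers": 0.9}, {"tx": 0.0, "ty": 0.0, "tz": -0.005, "twist": 0.055, "fingers": 0.9}, {"tx": 0.0, "ty": 0.0, "tz": -0.005, "twist": 0.056, "fingers": 0.9}, {"tx": 0.0, "ty": 0.0, "tz": -0.005, "twist": 0.055, "fingers": 0.9}, {"tx": 0.0, "ty": 0.0, "tz": -0.005, "twist": 0.056, "fingers": 0.9}, {"tx": 0.0, "ty": 0.0, "tz": -0.005, "twist": 0.055, "fingers": 0.9}, {"tx": 0.0, "ty": 0.0, "tz": -0.004, "twist": 0.056, "fingers": 0.9}]
```

Emit:
{"fn": "carry_out", "kwargs": {
  "moves": [
    {"tx":0.0,"ty":0.0,"tz":0.0,"twist":0.0,"fingers":0.9},
    {"tx":0.0,"ty":0.0,"tz":0.0,"twist":0.0,"fingers":0.9},
    {"tx":0.0,"ty":0.0,"tz":0.0,"twist":0.0,"fingers":0.9},
    {"tx":0.0,"ty":0.0,"tz":-0.005,"twist":0.056,"fingers":0.9},
    {"tx":0.0,"ty":0.0,"tz":-0.005,"twist":0.055,"fingers":0.9},
    {"tx":0.0,"ty":0.0,"tz":-0.005,"twist":0.056,"fingers":0.9},
    {"tx":0.0,"ty":0.0,"tz":-0.005,"twist":0.055,"fingers":0.9},
    {"tx":0.0,"ty":0.0,"tz":-0.005,"twist":0.056,"fingers":0.9},
    {"tx":0.0,"ty":0.0,"tz":-0.005,"twist":0.055,"fingers":0.9},
    {"tx":0.0,"ty":0.0,"tz":-0.005,"twist":0.056,"fingers":0.9},
    {"tx":0.0,"ty":0.0,"tz":-0.005,"twist":0.055,"fingers":0.9},
    {"tx":0.0,"ty":0.0,"tz":-0.004,"twist":0.056,"fingers":0.9}
  ]
}}

```text
clock: 16.52
eef_pos: [573.1, 264.3, 32.2]
tool_rot: [-3.141, -0.0, 1.466]
force: [-0.5, -0.4, -0.3]
width: 76.4
gripper_force: 0.0
```

Emit:
{"fn": "carry_out", "kwargs": {
  "moves": [
    {"tx":0.0,"ty":0.0,"tz":0.0,"twist":0.0,"fingers":0.0},
    {"tx":0.0,"ty":0.0,"tz":0.0,"twist":0.0,"fingers":0.0},
    {"tx":0.0,"ty":0.0,"tz":0.0,"twist":0.0,"fingers":0.0},
    {"tx":0.0,"ty":0.0,"tz":0.0,"twist":0.0,"fingers":0.0},
    {"tx":0.0,"ty":0.0,"tz":0.0,"twist":0.0,"fingers":0.0},
    {"tx":0.0,"ty":0.0,"tz":0.0,"twist":0.0,"fingers":0.0}
  ]
}}

```text
clock: 17.27
eef_pos: [573.5, 264.1, 32.5]
tool_rot: [3.141, -0.0, 1.472]
force: [0.4, 0.2, 1.7]
width: 27.6
gripper_force: 59.0
```

```bash
python3 plan.py ". . 150 . 0 50" "680.5 1.9 150 1.472 0 55" ". . 100 . 0"  ". . . . 0" ". . . . 0"
```

```text
now [573.5 264.1  32.5] 1.472 w 27.6 F [0.4 0.2 1.7] t 17.3
12
[{"tx": 0.0, "ty": 0.0, "tz": -0.131, "twist": 0.0, "fingers": 0.0}, {"tx": 0.0, "ty": 0.0, "tz": -0.13, "twist": 0.0, "fingers": 0.0}, {"tx": 0.0, "ty": 0.0, "tz": -0.131, "twist": 0.0, "fingers": 0.0}, {"tx": -0.139, "ty": 0.074, "tz": 0.0, "twist": 0.0, "fingers": 0.0}, {"tx": -0.139, "ty": 0.073, "tz": 0.0, "twist": 0.0, "fingers": 0.0}, {"tx": -0.139, "ty": 0.074, "tz": 0.0, "twist": 0.0, "fingers": 0.0}, {"tx": -0.139, "ty": 0.073, "tz": 0.0, "twist": 0.0, "fingers": 0.0}, {"tx": -0.139, "ty": 0.074, "tz": 0.0, "twist": 0.0, "fingers": 0.0}, {"tx": -0.14, "ty": 0.073, "tz": 0.0, "twist": 0.0, "fingers": 0.0}, {"tx": 0.0, "ty": 0.0, "tz": 0.167, "twist": 0.0, "fingers": 0.0}, {"tx": 0.0, "ty": 0.0, "tz": 0.0, "twist": 0.0, "fingers": 0.0}, {"tx": 0.0, "ty": 0.0, "tz": 0.0, "twist": 0.0, "fingers": 0.0}]
```

Emit:
{"fn": "carry_out", "kwargs": {
  "moves": [
    {"tx":0.0,"ty":0.0,"tz":-0.131,"twist":0.0,"fingers":0.0},
    {"tx":0.0,"ty":0.0,"tz":-0.13,"twist":0.0,"fingers":0.0},
    {"tx":0.0,"ty":0.0,"tz":-0.131,"twist":0.0,"fingers":0.0},
    {"tx":-0.139,"ty":0.074,"tz":0.0,"twist":0.0,"fingers":0.0},
    {"tx":-0.139,"ty":0.073,"tz":0.0,"twist":0.0,"fingers":0.0},
    {"tx":-0.139,"ty":0.074,"tz":0.0,"twist":0.0,"fingers":0.0},
    {"tx":-0.139,"ty":0.073,"tz":0.0,"twist":0.0,"fingers":0.0},
    {"tx":-0.139,"ty":0.074,"tz":0.0,"twist":0.0,"fingers":0.0},
    {"tx":-0.14,"ty":0.073,"tz":0.0,"twist":0.0,"fingers":0.0},
    {"tx":0.0,"ty":0.0,"tz":0.167,"twist":0.0,"fingers":0.0},
    {"tx":0.0,"ty":0.0,"tz":0.0,"twist":0.0,"fingers":0.0},
    {"tx":0.0,"ty":0.0,"tz":0.0,"twist":0.0,"fingers":0.0}
  ]
}}

```text
clock: 18.77
eef_pos: [680.3, 2.7, 100.4]
tool_rot: [3.142, -0.0, 1.473]
force: [-0.1, 0.2, 0.1]
width: 27.8
gripper_force: 59.3
```

```bash
python3 plan.py "680.5 1.9 84 1.472 0 9" "680.5 1.9 75 1.472 0 4.6" ". . . . 0"; python3 - <<'E'
from h import *
d=grab('side'); i=d['color']; 
p=proj(d,[635,6,60])[0].astype(int); print(p)
a=i[p[1]-75:p[1]+55,p[0]-80:p[0]+80]; cv2.imwrite('pics/s3.png',cv2.resize(a,None,fx=4,fy=4,interpolation=cv2.INTER_CUBIC))
E
```

```text
now [680.3   2.7 100.4] 1.473 w 27.8 F [-0.1  0.2  0.1] t 18.8
5
[{"tx": -0.001, "ty": 0.0, "tz": 0.027, "twist": 0.0, "fingers": 0.0}, {"tx": -0.002, "ty": 0.001, "tz": 0.028, "twist": 0.0, "fingers": 0.0}, {"tx": 0.0, "ty": 0.0, "tz": 0.015, "twist": 0.0, "fingers": 0.0}, {"tx": 0.0, "ty": 0.0, "tz": 0.015, "twist": 0.0, "fingers": 0.0}, {"tx": 0.0, "ty": 0.0, "tz": 0.0, "twist": 0.0, "fingers": 0.0}]
[350 233]
```

View pics/s3.png

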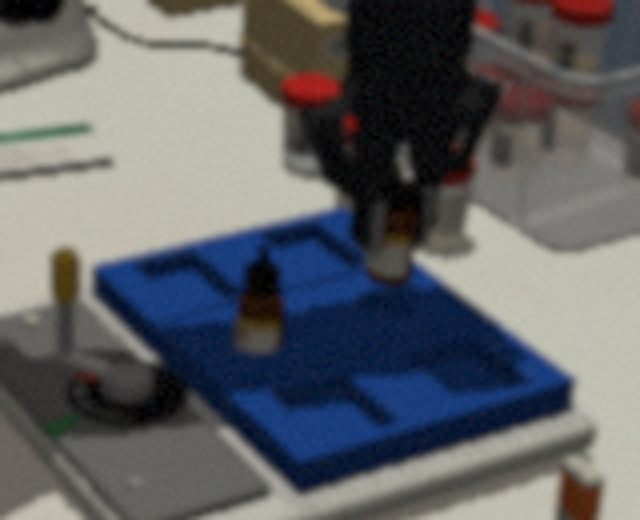

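The first vial stands seated at (258,320). The second hangs over the far pocket at (390,270).

Emit:
{"fn": "carry_out", "kwargs": {
  "moves": [
    {"tx":-0.001,"ty":0.0,"tz":0.027,"twist":0.0,"fingers":0.0},
    {"tx":-0.002,"ty":0.001,"tz":0.028,"twist":0.0,"fingers":0.0},
    {"tx":0.0,"ty":0.0,"tz":0.015,"twist":0.0,"fingers":0.0},
    {"tx":0.0,"ty":0.0,"tz":0.015,"twist":0.0,"fingers":0.0},
    {"tx":0.0,"ty":0.0,"tz":0.0,"twist":0.0,"fingers":0.0}
  ]
}}

```text
clock: 19.45
eef_pos: [680.3, 1.4, 73.8]
tool_rot: [-3.141, -0.001, 1.472]
force: [0.8, 1.4, -1.0]
width: 27.6
gripper_force: 59.2
```

Emit:
{"fn": "carry_out", "kwargs": {
  "moves": [
    {"tx":0.0,"ty":0.0,"tz":0.013,"twist":0.0,"fingers":0.0},
    {"tx":0.0,"ty":0.0,"tz":0.013,"twist":0.0,"fingers":0.0},
    {"tx":0.0,"ty":0.0,"tz":0.0,"twist":0.0,"fingers":0.0},
    {"tx":0.0,"ty":0.0,"tz":0.0,"twist":0.0,"fingers":0.6},
    {"tx":0.0,"ty":0.0,"tz":0.0,"twist":0.0,"fingers":0.6},
    {"tx":0.0,"ty":0.0,"tz":0.0,"twist":0.0,"fingers":0.6},
    {"tx":0.0,"ty":0.0,"tz":-0.18,"twist":0.0,"fingers":0.6},
    {"tx":0.0,"ty":0.0,"tz":-0.18,"twist":0.0,"fingers":1.0},
    {"tx":0.0,"ty":0.0,"tz":0.0,"twist":0.0,"fingers":1.0},
    {"tx":0.0,"ty":0.0,"tz":0.0,"twist":0.0,"fingers":1.0}
  ]
}}

```text
clock: 20.7
eef_pos: [680.0, 1.0, 174.4]
tool_rot: [-3.141, -0.0, 1.472]
force: [-0.5, 0.7, -0.6]
width: 85.1
gripper_force: 0.0
```

```bash
python3 plan.py "430 -247 170 -.204 1 40" ". . . . 1" ". . . . 1"
```

```text
now [680.    1.  174.4] 1.472 w 85.1 F [-0.5  0.7 -0.6] t 20.7
12
[{"tx": -0.091, "ty": -0.075, "tz": 0.001, "twist": 0.053, "fingers": 1.0}, {"tx": -0.102, "ty": -0.059, "tz": 0.002, "twist": 0.053, "fingers": 1.0}, {"tx": -0.11, "ty": -0.041, "tz": 0.001, "twist": 0.053, "fingers": 1.0}, {"tx": -0.115, "ty": -0.022, "tz": 0.002, "twist": 0.053, "fingers": 1.0}, {"tx": -0.117, "ty": -0.003, "tz": 0.001, "twist": 0.054, "fingers": 1.0}, {"tx": -0.116, "ty": 0.017, "tz": 0.002, "twist": 0.053, "fingers": 1.0}, {"tx": -0.112, "ty": 0.036, "tz": 0.001, "twist": 0.054, "fingers": 1.0}, {"tx": -0.104, "ty": 0.054, "tz": 0.002, "twist": 0.053, "fingers": 1.0}, {"tx": -0.093, "ty": 0.071, "tz": 0.001, "twist": 0.054, "fingers": 1.0}, {"tx": -0.08, "ty": 0.086, "tz": 0.002, "twist": 0.053, "fingers": 1.0}, {"tx": 0.0, "ty": 0.0, "tz": 0.0, "twist": 0.0, "fingers": 1.0}, {"tx": 0.0, "ty": 0.0, "tz": 0.0, "twist": 0.0, "fingers": 1.0}]
```

Emit:
{"fn": "carry_out", "kwargs": {
  "moves": [
    {"tx":-0.091,"ty":-0.075,"tz":0.001,"twist":0.053,"fingers":1.0},
    {"tx":-0.102,"ty":-0.059,"tz":0.002,"twist":0.053,"fingers":1.0},
    {"tx":-0.11,"ty":-0.041,"tz":0.001,"twist":0.053,"fingers":1.0},
    {"tx":-0.115,"ty":-0.022,"tz":0.002,"twist":0.053,"fingers":1.0},
    {"tx":-0.117,"ty":-0.003,"tz":0.001,"twist":0.054,"fingers":1.0},
    {"tx":-0.116,"ty":0.017,"tz":0.002,"twist":0.053,"fingers":1.0},
    {"tx":-0.112,"ty":0.036,"tz":0.001,"twist":0.054,"fingers":1.0},
    {"tx":-0.104,"ty":0.054,"tz":0.002,"twist":0.053,"fingers":1.0},
    {"tx":-0.093,"ty":0.071,"tz":0.001,"twist":0.054,"fingers":1.0},
    {"tx":-0.08,"ty":0.086,"tz":0.002,"twist":0.053,"fingers":1.0},
    {"tx":0.0,"ty":0.0,"tz":0.0,"twist":0.0,"fingers":1.0},
    {"tx":0.0,"ty":0.0,"tz":0.0,"twist":0.0,"fingers":1.0}
  ]
}}

```text
clock: 22.2
eef_pos: [430.5, -246.4, 169.1]
tool_rot: [-3.141, 0.002, -0.201]
force: [-0.2, 0.2, 0.3]
width: 85.6
gripper_force: 0.0
```

```bash
python3 plan.py "430 -247 140 -.204 1 40" "430 -247 60 . 1 30" ". . . . 1"; python3 - <<'E'
from h import *
d=grab('side'); i=d['color']; 
p=proj(d,[430,-290,80])[0].astype(int); print(p)
y0=max(p[1]-80,0);a=i[y0:y0+150,p[0]-100:p[0]+100]; cv2.imwrite('pics/s4.png',cv2.resize(a,None,fx=4,fy=4,interpolation=cv2.INTER_CUBIC))
E
```

```text
now [ 430.5 -246.4  169.1] -0.201 w 85.6 F [-0.2  0.2  0.3] t 22.2
5
[{"tx": -0.001, "ty": 0.002, "tz": 0.097, "twist": 0.001, "fingers": 1.0}, {"tx": 0.0, "ty": 0.0, "tz": 0.089, "twist": 0.0, "fingers": 1.0}, {"tx": 0.0, "ty": 0.0, "tz": 0.089, "twist": 0.0, "fingers": 1.0}, {"tx": 0.0, "ty": 0.0, "tz": 0.089, "twist": 0.0, "fingers": 1.0}, {"tx": 0.0, "ty": 0.0, "tz": 0.0, "twist": 0.0, "fingers": 1.0}]
[365 322]
```

View pics/s4.png

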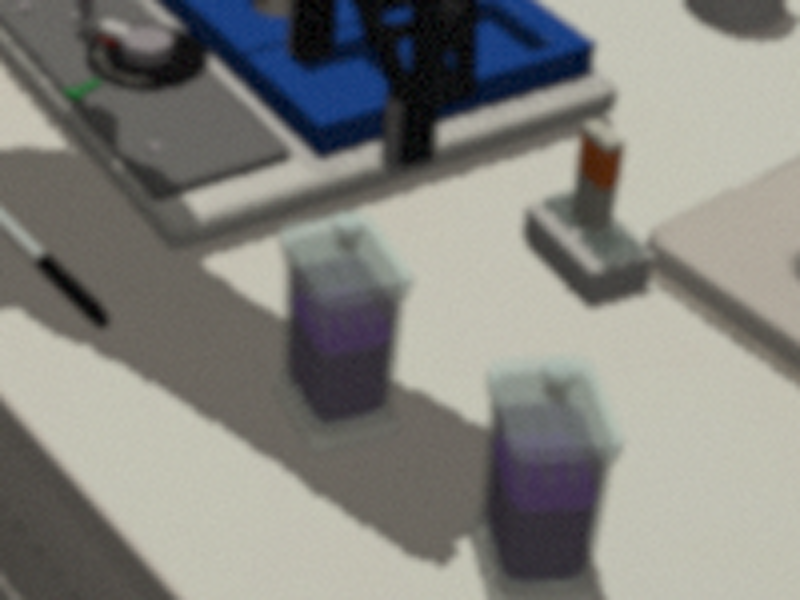

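The side view shows jar 1's lid centred near crop (347,258), jar 2's near (553,415), and the carrier still standing at (590,240). I'll cross-check with rays.

```bash
python3 - <<'E'
from geo import *
d=grab('side'); c=lambda p:(np.array(p,float)+.5)/4-.5+[265,242]
for n,p in [('j1',[(345,215),(410,275),(348,297),(283,238)]),('j2',[(580,360),(620,447),(520,458),(490,370)])]:
    w=onz(d,c(p),112); print(n,w.round(0).tolist(),w.mean(0))
T=grab('top'); 
for n,a,b in [('j1',(348,240),(130,295)),('j2',(556,385),(358,287))]:
    o,r=ray(d,c([a])); o2,r2=ray(T,(np.array([b],float)+.5)/4-.5+[400,215]); A=np.c_[r[0],-r2[0]]; t=np.linalg.lstsq(A,o2-o,rcond=None)[0]
    print(n,o+t[0]*r[0],o2+t[1]*r2[0])
E
```

```text
j1 [[431.0, -245.0, 112.0], [428.0, -295.0, 112.0], [396.0, -292.0, 112.0], [397.0, -243.0, 112.0]] [ 412.94027829 -268.62934938  112.        ]
j2 [[450.0, -377.0, 112.0], [427.0, -422.0, 112.0], [390.0, -405.0, 112.0], [415.0, -361.0, 112.0]] [ 420.48993012 -391.23670711  112.        ]
j1 [ 429.96509798 -249.64633607  101.33352024] [ 431.53574454 -250.67596474  101.67398972]
j2 [ 439.57690743 -375.00876254  102.51243719] [ 439.16671823 -374.71130675  102.37642113]
```

```bash
python3 plan.py "431 -250 140 -.204 1 40" "431 -250 60 . 1 30" ". . . . 1"
```

```text
now [ 431.1 -246.3  169.5] -0.2 w 85.6 F [ 0.5 -0.1  0.1] t 22.4
5
[{"tx": 0.002, "ty": 0.012, "tz": 0.098, "twist": 0.001, "fingers": 1.0}, {"tx": 0.0, "ty": 0.0, "tz": 0.089, "twist": 0.0, "fingers": 1.0}, {"tx": 0.0, "ty": 0.0, "tz": 0.089, "twist": 0.0, "fingers": 1.0}, {"tx": 0.0, "ty": 0.0, "tz": 0.089, "twist": 0.0, "fingers": 1.0}, {"tx": 0.0, "ty": 0.0, "tz": 0.0, "twist": 0.0, "fingers": 1.0}]
```

Emit:
{"fn": "carry_out", "kwargs": {
  "moves": [
    {"tx":0.002,"ty":0.012,"tz":0.098,"twist":0.001,"fingers":1.0},
    {"tx":0.0,"ty":0.0,"tz":0.05,"twist":0.0,"fingers":1.0},
    {"tx":0.0,"ty":0.0,"tz":0.05,"twist":0.0,"fingers":1.0},
    {"tx":0.0,"ty":0.0,"tz":0.0,"twist":0.0,"fingers":1.0}
  ]
}}

```text
clock: 22.85
eef_pos: [430.0, -250.4, 109.8]
tool_rot: [-3.141, 0.002, -0.206]
force: [-0.1, -0.5, -0.0]
width: 85.3
gripper_force: 0.0
```

Clear. I'll go down to 60, centre across y, open and turn 90°.

Emit:
{"fn": "carry_out", "kwargs": {
  "moves": [
    {"tx":0.0,"ty":0.0,"tz":0.083,"twist":0.0,"fingers":1.0},
    {"tx":0.0,"ty":0.0,"tz":0.083,"twist":0.0,"fingers":1.0},
    {"tx":0.0,"ty":0.0,"tz":0.0,"twist":0.0,"fingers":1.0},
    {"tx":0.0,"ty":0.0,"tz":0.0,"twist":0.0,"fingers":0.5},
    {"tx":0.0,"ty":0.0,"tz":0.0,"twist":0.0,"fingers":0.5},
    {"tx":0.0,"ty":0.0,"tz":0.0,"twist":0.0,"fingers":0.5},
    {"tx":0.0,"ty":0.0,"tz":0.0,"twist":0.0,"fingers":0.5},
    {"tx":0.0,"ty":0.0,"tz":0.0,"twist":0.0,"fingers":0.5}
  ]
}}

```text
clock: 23.85
eef_pos: [431.0, -251.0, 62.2]
tool_rot: [-3.141, -0.002, -0.206]
force: [-0.3, 1.1, 7.1]
width: 55.3
gripper_force: 61.0
```

```bash
python3 plan.py ". . . . 1" ". . . . 1" ". . . . 1" ". . 150 . 1 45" "431.5 . 150 1.367 1" 
```

```text
now [ 431.  -251.    62.2] -0.206 w 55.3 F [-0.3  1.1  7.1] t 23.9
14
[{"tx": 0.0, "ty": 0.0, "tz": 0.0, "twist": 0.0, "fingers": 1.0}, {"tx": 0.0, "ty": 0.0, "tz": 0.0, "twist": 0.0, "fingers": 1.0}, {"tx": 0.0, "ty": 0.0, "tz": 0.0, "twist": 0.0, "fingers": 1.0}, {"tx": 0.0, "ty": 0.0, "tz": -0.146, "twist": 0.0, "fingers": 1.0}, {"tx": 0.0, "ty": 0.0, "tz": -0.147, "twist": 0.0, "fingers": 1.0}, {"tx": 0.0, "ty": 0.0, "tz": 0.0, "twist": -0.056, "fingers": 1.0}, {"tx": 0.0, "ty": 0.0, "tz": 0.0, "twist": -0.056, "fingers": 1.0}, {"tx": 0.0, "ty": 0.0, "tz": 0.0, "twist": -0.056, "fingers": 1.0}, {"tx": 0.0, "ty": 0.0, "tz": 0.0, "twist": -0.055, "fingers": 1.0}, {"tx": 0.0, "ty": 0.0, "tz": 0.0, "twist": -0.056, "fingers": 1.0}, {"tx": 0.0, "ty": 0.0, "tz": 0.0, "twist": -0.055, "fingers": 1.0}, {"tx": 0.0, "ty": 0.0, "tz": 0.0, "twist": -0.056, "fingers": 1.0}, {"tx": 0.0, "ty": 0.001, "tz": 0.0, "twist": -0.055, "fingers": 1.0}, {"tx": 0.001, "ty": 0.0, "tz": 0.0, "twist": -0.056, "fingers": 1.0}]
```

Emit:
{"fn": "carry_out", "kwargs": {
  "moves": [
    {"tx":0.0,"ty":0.0,"tz":0.0,"twist":0.0,"fingers":1.0},
    {"tx":0.0,"ty":0.0,"tz":0.0,"twist":0.0,"fingers":1.0},
    {"tx":0.0,"ty":0.0,"tz":-0.146,"twist":0.0,"fingers":1.0},
    {"tx":0.0,"ty":0.0,"tz":-0.147,"twist":-0.056,"fingers":1.0},
    {"tx":0.0,"ty":0.0,"tz":0.0,"twist":-0.056,"fingers":1.0},
    {"tx":0.0,"ty":0.0,"tz":0.0,"twist":-0.056,"fingers":1.0},
    {"tx":0.0,"ty":0.0,"tz":0.0,"twist":-0.055,"fingers":1.0},
    {"tx":0.0,"ty":0.0,"tz":0.0,"twist":-0.056,"fingers":1.0},
    {"tx":0.0,"ty":0.0,"tz":0.0,"twist":-0.055,"fingers":1.0},
    {"tx":0.0,"ty":0.0,"tz":0.0,"twist":-0.056,"fingers":1.0},
    {"tx":0.0,"ty":0.0,"tz":0.0,"twist":-0.055,"fingers":1.0},
    {"tx":0.0,"ty":0.0,"tz":0.0,"twist":-0.056,"fingers":1.0}
  ]
}}

```text
clock: 25.35
eef_pos: [430.2, -251.1, 148.8]
tool_rot: [-3.141, 0.0, 1.373]
force: [-0.8, 0.6, -0.6]
width: 85.3
gripper_force: 0.0
```

Emit:
{"fn": "carry_out", "kwargs": {
  "moves": [
    {"tx":0.0,"ty":0.0,"tz":0.0,"twist":0.0,"fingers":1.0}
  ]
}}

```text
clock: 25.48
eef_pos: [430.3, -251.1, 148.9]
tool_rot: [3.141, -0.0, 1.366]
force: [-1.0, -0.4, 0.3]
width: 85.7
gripper_force: 0.0
```

```bash
python3 plan.py "431 -251 110 1.365 1 25" "431 -251 60 1.365 1 25" ". . . . 1" 
```

```text
now [ 430.3 -251.1  148.9] 1.366 w 85.7 F [-1.  -0.4  0.3] t 25.5
5
[{"tx": 0.0, "ty": 0.001, "tz": 0.065, "twist": 0.0, "fingers": 1.0}, {"tx": 0.001, "ty": 0.001, "tz": 0.065, "twist": 0.0, "fingers": 1.0}, {"tx": 0.0, "ty": 0.0, "tz": 0.083, "twist": 0.0, "fingers": 1.0}, {"tx": 0.0, "ty": 0.0, "tz": 0.083, "twist": 0.0, "fingers": 1.0}, {"tx": 0.0, "ty": 0.0, "tz": 0.0, "twist": 0.0, "fingers": 1.0}]
```

Emit:
{"fn": "carry_out", "kwargs": {
  "moves": [
    {"tx":0.0,"ty":0.001,"tz":0.065,"twist":0.0,"fingers":1.0},
    {"tx":0.001,"ty":0.001,"tz":0.065,"twist":0.0,"fingers":1.0},
    {"tx":0.0,"ty":0.0,"tz":0.083,"twist":0.0,"fingers":1.0},
    {"tx":0.0,"ty":0.0,"tz":0.083,"twist":0.0,"fingers":1.0},
    {"tx":0.0,"ty":0.0,"tz":0.0,"twist":0.0,"fingers":1.0},
    {"tx":0.0,"ty":0.0,"tz":0.0,"twist":0.0,"fingers":0.4},
    {"tx":0.0,"ty":0.0,"tz":0.0,"twist":0.0,"fingers":0.2},
    {"tx":0.0,"ty":0.0,"tz":0.0,"twist":0.0,"fingers":0.2},
    {"tx":0.0,"ty":0.0,"tz":0.0,"twist":0.0,"fingers":0.2},
    {"tx":0.0,"ty":0.0,"tz":0.0,"twist":0.0,"fingers":0.2},
    {"tx":0.0,"ty":0.0,"tz":0.0,"twist":0.0,"fingers":0.2}
  ]
}}

```text
clock: 26.85
eef_pos: [431.5, -251.2, 60.9]
tool_rot: [3.14, 0.0, 1.368]
force: [0.2, 0.3, 7.7]
width: 43.1
gripper_force: 61.1
```

```bash
python3 plan.py ". . 160 . .2 50" "671.8 -82.8 160 1.472 .2 50" "671.8 -82.8 128 1.472 .2 50" ". . . . .2" ". . . . .2" 
```

```text
now [ 431.5 -251.2   60.9] 1.368 w 43.1 F [0.2 0.3 7.7] t 26.9
11
[{"tx": 0.0, "ty": 0.0, "tz": -0.165, "twist": 0.0, "fingers": 0.2}, {"tx": 0.0, "ty": 0.0, "tz": -0.165, "twist": 0.0, "fingers": 0.2}, {"tx": 0.119, "ty": 0.112, "tz": 0.0, "twist": -0.006, "fingers": 0.2}, {"tx": 0.116, "ty": 0.114, "tz": 0.0, "twist": -0.005, "fingers": 0.2}, {"tx": 0.115, "ty": 0.116, "tz": 0.0, "twist": -0.006, "fingers": 0.2}, {"tx": 0.112, "ty": 0.118, "tz": 0.0, "twist": -0.005, "fingers": 0.2}, {"tx": 0.111, "ty": 0.12, "tz": 0.0, "twist": -0.006, "fingers": 0.2}, {"tx": 0.108, "ty": 0.121, "tz": 0.0, "twist": -0.005, "fingers": 0.2}, {"tx": 0.0, "ty": 0.0, "tz": 0.106, "twist": 0.0, "fingers": 0.2}, {"tx": 0.0, "ty": 0.0, "tz": 0.0, "twist": 0.0, "fingers": 0.2}, {"tx": 0.0, "ty": 0.0, "tz": 0.0, "twist": 0.0, "fingers": 0.2}]
```

Emit:
{"fn": "carry_out", "kwargs": {
  "moves": [
    {"tx":0.0,"ty":0.0,"tz":-0.165,"twist":0.0,"fingers":0.2},
    {"tx":0.0,"ty":0.0,"tz":-0.165,"twist":0.0,"fingers":0.2},
    {"tx":0.119,"ty":0.112,"tz":0.0,"twist":-0.006,"fingers":0.2},
    {"tx":0.116,"ty":0.114,"tz":0.0,"twist":-0.005,"fingers":0.2},
    {"tx":0.115,"ty":0.116,"tz":0.0,"twist":-0.006,"fingers":0.2},
    {"tx":0.112,"ty":0.118,"tz":0.0,"twist":-0.005,"fingers":0.2},
    {"tx":0.111,"ty":0.12,"tz":0.0,"twist":-0.006,"fingers":0.2},
    {"tx":0.108,"ty":0.121,"tz":0.0,"twist":-0.005,"fingers":0.2},
    {"tx":0.0,"ty":0.0,"tz":0.106,"twist":0.0,"fingers":0.2},
    {"tx":0.0,"ty":0.0,"tz":0.0,"twist":0.0,"fingers":0.2},
    {"tx":0.0,"ty":0.0,"tz":0.0,"twist":0.0,"fingers":0.2}
  ]
}}

```text
clock: 28.22
eef_pos: [670.7, -83.3, 127.8]
tool_rot: [3.142, 0.001, 1.47]
force: [-1.0, -0.1, -2.2]
width: 43.6
gripper_force: 62.0
```

```bash
python3 plan.py "671.8 -82.8 114 1.472 .2 8" "671.8 -82.8 104 1.472 .2 4" ". . . . .2"; python3 - <<'E'
from h import *
d=grab('side'); i=d['color']; 
p=proj(d,[672,-83,100])[0].astype(int); print(p)
a=i[p[1]-65:p[1]+65,p[0]-80:p[0]+80]; cv2.imwrite('pics/s5.png',cv2.resize(a,None,fx=4,fy=4,interpolation=cv2.INTER_CUBIC))
E
```

```text
now [670.7 -83.3 127.8] 1.47 w 43.6 F [-1.  -0.1 -2.2] t 28.2
6
[{"tx": 0.001, "ty": 0.002, "tz": 0.023, "twist": 0.0, "fingers": 0.2}, {"tx": 0.001, "ty": 0.001, "tz": 0.023, "twist": -0.001, "fingers": 0.2}, {"tx": 0.0, "ty": 0.0, "tz": 0.011, "twist": 0.0, "fingers": 0.2}, {"tx": 0.0, "ty": 0.0, "tz": 0.011, "twist": 0.0, "fingers": 0.2}, {"tx": 0.0, "ty": 0.0, "tz": 0.011, "twist": 0.0, "fingers": 0.2}, {"tx": 0.0, "ty": 0.0, "tz": 0.0, "twist": 0.0, "fingers": 0.2}]
[388 230]
```

View pics/s5.png

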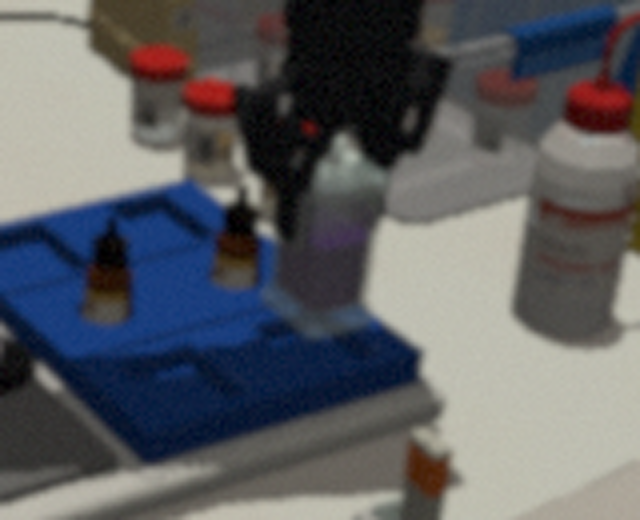

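Both vials are seated, at (107,290) and (238,255). The jar hangs upright over the far right pocket at (320,320). I'll lower it with a check.

Emit:
{"fn": "carry_out", "kwargs": {
  "moves": [
    {"tx":0.001,"ty":0.002,"tz":0.023,"twist":0.0,"fingers":0.2},
    {"tx":0.001,"ty":0.001,"tz":0.023,"twist":-0.001,"fingers":0.2},
    {"tx":0.0,"ty":0.0,"tz":0.011,"twist":0.0,"fingers":0.2},
    {"tx":0.0,"ty":0.0,"tz":0.011,"twist":0.0,"fingers":0.2},
    {"tx":0.0,"ty":0.0,"tz":0.011,"twist":0.0,"fingers":0.2},
    {"tx":0.0,"ty":0.0,"tz":0.0,"twist":0.0,"fingers":0.2}
  ]
}}

```text
clock: 29.02
eef_pos: [672.3, -85.1, 107.6]
tool_rot: [3.139, 0.003, 1.473]
force: [-6.3, -4.4, 21.8]
width: 43.5
gripper_force: 60.5
```

Emit:
{"fn": "carry_out", "kwargs": {
  "moves": [
    {"tx":0.0,"ty":0.0,"tz":-0.033,"twist":0.0,"fingers":0.2},
    {"tx":-0.007,"ty":-0.003,"tz":0.0,"twist":0.0,"fingers":0.2},
    {"tx":0.0,"ty":0.0,"tz":0.0,"twist":0.0,"fingers":0.2},
    {"tx":0.0,"ty":0.0,"tz":0.011,"twist":0.0,"fingers":0.2},
    {"tx":0.0,"ty":0.0,"tz":0.011,"twist":0.0,"fingers":0.2},
    {"tx":0.0,"ty":0.0,"tz":0.011,"twist":0.0,"fingers":0.2},
    {"tx":0.0,"ty":0.0,"tz":0.0,"twist":0.0,"fingers":0.2}
  ]
}}

```text
clock: 29.9
eef_pos: [670.5, -86.0, 106.4]
tool_rot: [3.141, 0.001, 1.474]
force: [-7.5, -2.0, 18.6]
width: 43.4
gripper_force: 64.5
```

Emit:
{"fn": "carry_out", "kwargs": {
  "moves": [
    {"tx":0.0,"ty":0.0,"tz":-0.02,"twist":0.0,"fingers":0.2},
    {"tx":-0.004,"ty":-0.006,"tz":0.0,"twist":0.0,"fingers":0.2},
    {"tx":0.0,"ty":0.0,"tz":0.0,"twist":0.0,"fingers":0.2},
    {"tx":0.0,"ty":0.0,"tz":0.01,"twist":0.0,"fingers":0.2},
    {"tx":0.0,"ty":0.0,"tz":0.01,"twist":0.0,"fingers":0.2},
    {"tx":0.0,"ty":0.0,"tz":0.0,"twist":0.0,"fingers":0.2}
  ]
}}

```text
clock: 30.65
eef_pos: [670.1, -85.8, 106.1]
tool_rot: [3.139, 0.0, 1.474]
force: [-1.4, -1.2, 15.0]
width: 43.0
gripper_force: 64.1
```

```bash
python3 - <<'E'
from h import *
o=[]
for n,dx in(('side',0),('top',0)):
    d=grab(n); i=d['color']; p=proj(d,[672,-83,60])[0].astype(int)
    o.append(cv2.resize(i[p[1]-50:p[1]+45,p[0]-50:p[0]+50],None,fx=4,fy=4,interpolation=cv2.INTER_CUBIC)); print(p)
cv2.imwrite('pics/s6.png',np.hstack(o))
print(ctrl.read_state()['eef_pos'],ctrl.read_state()['force'])
E
```

```text
[386 244]
[355 185]
[670.11442401 -85.8004086  106.0576994 ] [-0.86323334 -0.74963868 14.90304588]
```

View pics/s6.png

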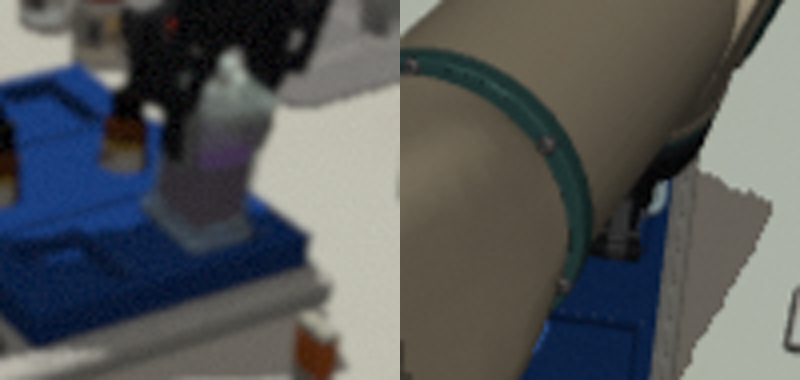

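The jar's foot stands on the pocket edge, with side-crop foot corners at about (143,205), (190,248) and (252,232). I'll compare them with the expected ones.

```bash
python3 - <<'E'
from geo import *
d=grab('side'); c=lambda p:(np.array(p,float)+.5)/4-.5+[336,194]
w=onz(d,c([(143,205),(190,248),(252,232)]),46);print(w.round(1).tolist())
print(rigid([(-23,28),(-23,-28),(23,-28)],w))
# outer right edge corners of jar insert and visible features in side view
R=np.array([[.995,.0988],[-.0988,.995]])
P=[np.r_[np.array([633.9,6.7])+R@np.array(q),49] for q in [(95,-126),(-95,-126),(-24,-55),(-24,-115)]]
q=proj(d,P); print((q-[336,194])*4)
S=d['color']; h=cv2.cvtColor(S,cv2.COLOR_BGR2HSV); m=cv2.inRange(h,(105,120,40),(125,255,255)); m[:180]=0;m[300:]=0;m[:,:280]=0;m[:,430:]=0
p=cv2.findNonZero(m).reshape(-1,2); print(p[p[:,0].argmax()],p[p[:,1].argmax()],q)
E
```

```text
[[657.7, -45.5, 46.0], [648.7, -97.8, 46.0], [691.5, -104.4, 46.0]]
(array([675.08950739, -74.61920501]), np.float64(-0.16469703156747606), np.float64(2.319236010915276))
[[309.66891781 232.01002173]
 [ 35.18101871 315.93035631]
 [ 72.98980951 224.34888945]
 [131.32956567 273.6262781 ]]
[411 253] [344 279] [[413.41722945 252.00250543]
 [344.79525468 272.98258908]
 [354.24745238 250.08722236]
 [368.83239142 262.40656952]]
```

```bash
python3 - <<'E'
from geo import *
d=grab('side'); R=np.array([[.995,.0988],[-.0988,.995]])
for n,c0,a,b,z in [('foot@tcp',(670.1,-85.8),23,28,46),('pocket',(671.8,-82.8),24.75,29.75,49),('lid@tcp',(670.1,-85.8),24,29,157)]:
    P=[np.r_[np.array(c0)+R@np.array(q),z] for q in [(-a,b),(-a,-b),(a,-b),(a,b)]]
    print(n,((proj(d,P)-[336,194])*4).round(0).tolist())
i=d['color']; p=[386,225]
cv2.imwrite('pics/s7.png',cv2.resize(i[p[1]-45:p[1]+40,p[0]-55:p[0]+45],None,fx=7,fy=7,interpolation=cv2.INTER_CUBIC))
E
```

```text
foot@tcp [[143.0, 214.0], [199.0, 259.0], [263.0, 240.0], [205.0, 196.0]]
pocket [[138.0, 206.0], [197.0, 254.0], [266.0, 233.0], [205.0, 187.0]]
lid@tcp [[156.0, 46.0], [217.0, 88.0], [287.0, 70.0], [224.0, 30.0]]
```

View pics/s7.png

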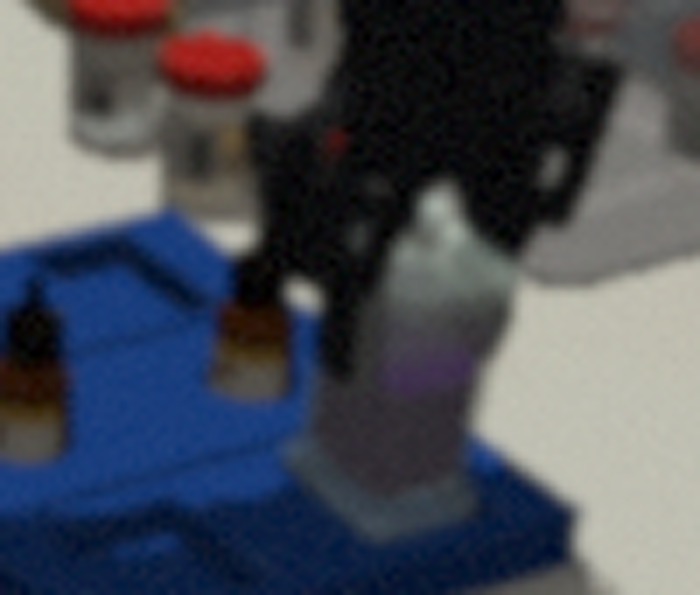

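```bash
python3 - <<'E'
from geo import *
d=grab('side'); R=np.array([[.995,.0988],[-.0988,.995]])
for n,c0,a,b,z in [('foot',(670.7,-83.3),23,28,67),('lidtop',(670.7,-83.3),24,29,170),('blk',(633.8,6.3),95,126,49)]:
    P=[np.r_[np.array(c0)+R@np.array(q),z] for q in [(-a,b),(-a,-b),(a,-b),(a,b)]]
    print(n,((proj(d,P)-[308,165])*4).round(0).tolist())
c=lambda p:(np.array(p,float)+.5)/4-.5+[308,165]
print(rigid([(-23,28),(-23,-28),(23,-28)],onz(d,c([(262,292),(318,335),(368,315)]),67)))
# edges of s5
i=cv2.imread('pics/s5.png'); h=cv2.cvtColor(i,cv2.COLOR_BGR2HSV)
E
```

```text
foot [[255.0, 298.0], [312.0, 342.0], [376.0, 323.0], [318.0, 280.0]]
lidtop [[267.0, 140.0], [329.0, 181.0], [399.0, 164.0], [336.0, 124.0]]
blk [[-63.0, 236.0], [147.0, 432.0], [422.0, 348.0], [186.0, 176.0]]
(array([677.00727043, -76.03814604]), np.float64(-0.08555858550130915), np.float64(4.065934520410451))
```

Emit:
{"fn": "carry_out", "kwargs": {
  "moves": [
    {"tx":0.0,"ty":0.0,"tz":-0.04,"twist":0.0,"fingers":0.2},
    {"tx":0.0,"ty":0.0,"tz":-0.027,"twist":0.0,"fingers":0.2},
    {"tx":0.0,"ty":0.0,"tz":0.0,"twist":0.0,"fingers":0.2}
  ]
}}

```text
clock: 31.28
eef_pos: [668.5, -84.7, 123.5]
tool_rot: [-3.141, 0.0, 1.475]
force: [0.1, -0.4, -1.2]
width: 43.5
gripper_force: 62.8
```

```bash
python3 - <<'E'
from h import *
d=grab('side'); i=d['color'].copy()
s=ctrl.read_state();p=s['eef_pos'];print(p,s['force'])
print('edges')
R=np.array([[.995,.0988],[-.0988,.995]])
x0,y0=330,165
big=cv2.resize(i[y0:y0+100,x0:x0+100],None,fx=6,fy=6,interpolation=cv2.INTER_CUBIC)
big=cv2.convertScaleAbs(big,alpha=1.6)
for z,h,col in [(p[2]-57,(23,28),(0,255,255)),(p[2]-57+112,(24,29),(0,255,0))]:
    P=[np.r_[p[:2]+R@np.array(q),z] for q in [(-h[0],h[1]),(-h[0],-h[1]),h*np.array([1,-1]),h]]
    for q in (proj(d,P)-[x0,y0]+.5)*6: cv2.circle(big,(int(q[0]),int(q[1])),3,col,-1)
for q in (proj(d,[np.r_[np.array([633.8,6.3])+R@np.array(q),49] for q in [(95,-126),(95,126),(-95,-126)]])-[x0,y0]+.5)*6: cv2.circle(big,(int(q[0]),int(q[1])),3,(0,0,255),-1)
cv2.imwrite('pics/s8.png',big)
E
```

```text
[668.33322391 -84.57724615 123.0884623 ] [-0.70297201 -0.10082447 -1.97106708]
edges
```

View pics/s8.png

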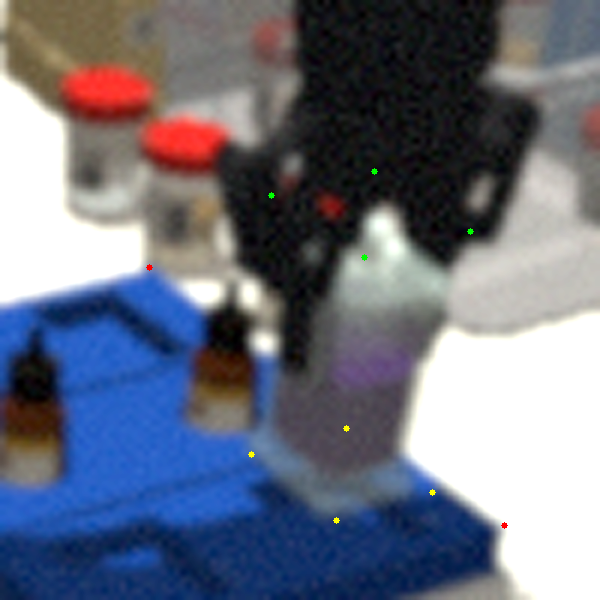

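The jar's lid leans toward the right in the image relative to its foot: knob (385,215), foot centre about (335,465). It has tilted in the grip. I'll set it back on the worktop to square it and regrip.

```bash
python3 plan.py ". . 150 . .2" "440 -245 150 1.472 .2 45" ". . . . .2" "440 -245 85 1.472 .2 40" "440 -245 68 . .2 9" ". . . . .2"
```

```text
now [668.3 -84.6 123.1] 1.475 w 43.3 F [-0.7 -0.1 -2. ] t 31.3
14
[{"tx": 0.0, "ty": 0.0, "tz": -0.09, "twist": 0.0, "fingers": 0.2}, {"tx": -0.086, "ty": -0.101, "tz": 0.0, "twist": 0.0, "fingers": 0.2}, {"tx": -0.087, "ty": -0.101, "tz": 0.0, "twist": 0.0, "fingers": 0.2}, {"tx": -0.086, "ty": -0.101, "tz": 0.0, "twist": 0.0, "fingers": 0.2}, {"tx": -0.087, "ty": -0.101, "tz": 0.0, "twist": 0.0, "fingers": 0.2}, {"tx": -0.086, "ty": -0.101, "tz": 0.0, "twist": 0.0, "fingers": 0.2}, {"tx": -0.087, "ty": -0.101, "tz": 0.0, "twist": 0.0, "fingers": 0.2}, {"tx": -0.086, "ty": -0.1, "tz": 0.0, "twist": 0.001, "fingers": 0.2}, {"tx": 0.0, "ty": 0.0, "tz": 0.0, "twist": 0.0, "fingers": 0.2}, {"tx": 0.0, "ty": 0.0, "tz": 0.108, "twist": 0.0, "fingers": 0.2}, {"tx": 0.0, "ty": 0.0, "tz": 0.109, "twist": 0.0, "fingers": 0.2}, {"tx": 0.0, "ty": 0.0, "tz": 0.028, "twist": 0.0, "fingers": 0.2}, {"tx": 0.0, "ty": 0.0, "tz": 0.029, "twist": 0.0, "fingers": 0.2}, {"tx": 0.0, "ty": 0.0, "tz": 0.0, "twist": 0.0, "fingers": 0.2}]
```

Emit:
{"fn": "carry_out", "kwargs": {
  "moves": [
    {"tx":0.0,"ty":0.0,"tz":-0.09,"twist":0.0,"fingers":0.2},
    {"tx":-0.086,"ty":-0.101,"tz":0.0,"twist":0.0,"fingers":0.2},
    {"tx":-0.087,"ty":-0.101,"tz":0.0,"twist":0.0,"fingers":0.2},
    {"tx":-0.086,"ty":-0.101,"tz":0.0,"twist":0.0,"fingers":0.2},
    {"tx":-0.087,"ty":-0.101,"tz":0.0,"twist":0.0,"fingers":0.2},
    {"tx":-0.086,"ty":-0.101,"tz":0.0,"twist":0.0,"fingers":0.2},
    {"tx":-0.087,"ty":-0.101,"tz":0.0,"twist":0.0,"fingers":0.2},
    {"tx":-0.086,"ty":-0.1,"tz":0.0,"twist":0.001,"fingers":0.2},
    {"tx":0.0,"ty":0.0,"tz":0.0,"twist":0.0,"fingers":0.2},
    {"tx":0.0,"ty":0.0,"tz":0.108,"twist":0.0,"fingers":0.2},
    {"tx":0.0,"ty":0.0,"tz":0.109,"twist":0.0,"fingers":0.2}
  ]
}}

```text
clock: 32.7
eef_pos: [441.8, -244.4, 84.6]
tool_rot: [3.141, -0.0, 1.473]
force: [0.3, 0.2, -2.0]
width: 43.0
gripper_force: 63.0
```

Emit:
{"fn": "carry_out", "kwargs": {
  "moves": [
    {"tx":0.0,"ty":0.0,"tz":0.028,"twist":0.0,"fingers":0.2},
    {"tx":0.0,"ty":0.0,"tz":0.029,"twist":0.0,"fingers":0.2},
    {"tx":0.0,"ty":0.0,"tz":0.0,"twist":0.0,"fingers":0.2}
  ]
}}

```text
clock: 33.08
eef_pos: [441.1, -245.1, 68.4]
tool_rot: [3.141, -0.0, 1.472]
force: [0.8, 0.3, -1.3]
width: 43.2
gripper_force: 62.8
```

```bash
python3 - <<'E'
from h import *
d=grab('side'); i=d['color']; s=ctrl.read_state();p=s['eef_pos'];print(p,s['force'],s['clock'])
x0,y0=int(proj(d,[440,-245,60])[0,0])-50,int(proj(d,[440,-245,60])[0,1])-60
big=cv2.resize(i[y0:y0+100,x0:x0+100],None,fx=6,fy=6,interpolation=cv2.INTER_CUBIC)
R=np.array([[.995,.0988],[-.0988,.995]])
for z,h,col in [(p[2]-57,(23,28),(0,255,255)),(p[2]-57+89,(24,29),(0,255,0)),(p[2]-57+112,(0,0),(0,0,255))]:
    P=[np.r_[p[:2]+R@np.array(q),z] for q in [(-h[0],h[1]),(-h[0],-h[1]),h*np.array([1,-1]),h]]
    for q in (proj(d,P)-[x0,y0]+.5)*6: cv2.circle(big,(int(q[0]),int(q[1])),3,col,-1)
cv2.imwrite('pics/s9.png',big)
E
```

```text
[ 441.21728338 -245.23722058   68.73492465] [ 0.22089432 -0.59649709 -1.04561191] 33.125
```

View pics/s9.png

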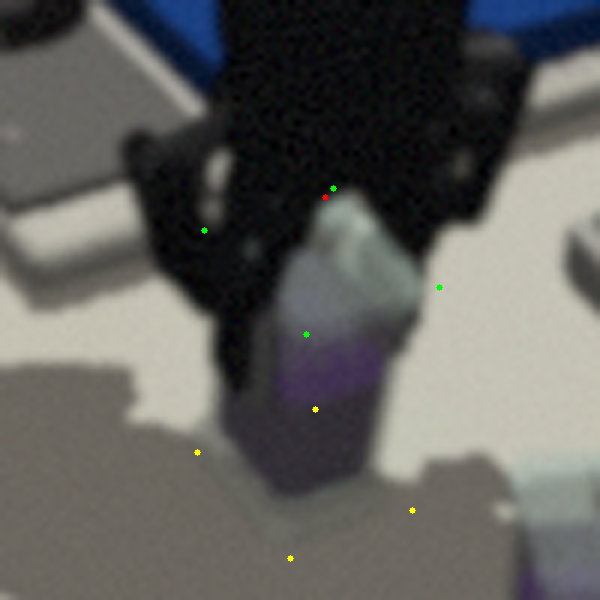

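The overlay confirms it: the foot is about 28 px off the predicted points and the lid leans toward -y, probably swung by a fast stop. I'll press it flat and release, recentre along y, then carry it slowly.

Emit:
{"fn": "carry_out", "kwargs": {
  "moves": [
    {"tx":0.0,"ty":0.0,"tz":0.012,"twist":0.0,"fingers":0.2},
    {"tx":0.0,"ty":0.0,"tz":0.012,"twist":0.0,"fingers":0.2},
    {"tx":0.0,"ty":0.0,"tz":0.006,"twist":0.0,"fingers":0.2},
    {"tx":0.0,"ty":0.0,"tz":0.0,"twist":0.0,"fingers":0.2}
  ]
}}

```text
clock: 33.62
eef_pos: [441.2, -245.2, 61.8]
tool_rot: [3.139, -0.001, 1.471]
force: [-4.0, 3.7, 25.1]
width: 43.3
gripper_force: 66.0
```

Emit:
{"fn": "carry_out", "kwargs": {
  "moves": [
    {"tx":0.0,"ty":0.0,"tz":0.0,"twist":0.0,"fingers":1.0},
    {"tx":0.0,"ty":0.0,"tz":0.0,"twist":0.0,"fingers":1.0},
    {"tx":0.0,"ty":0.0,"tz":0.0,"twist":0.0,"fingers":1.0},
    {"tx":0.0,"ty":0.0,"tz":-0.1,"twist":0.0,"fingers":1.0},
    {"tx":0.0,"ty":0.0,"tz":-0.1,"twist":0.0,"fingers":1.0},
    {"tx":0.0,"ty":0.0,"tz":-0.1,"twist":0.0,"fingers":1.0},
    {"tx":0.0,"ty":0.0,"tz":0.0,"twist":0.056,"fingers":1.0},
    {"tx":0.0,"ty":0.0,"tz":0.0,"twist":0.056,"fingers":1.0},
    {"tx":0.0,"ty":0.0,"tz":0.0,"twist":0.056,"fingers":1.0},
    {"tx":0.0,"ty":0.0,"tz":0.0,"twist":0.056,"fingers":1.0},
    {"tx":0.0,"ty":0.0,"tz":0.0,"twist":0.056,"fingers":1.0}
  ]
}}

```text
clock: 35.0
eef_pos: [440.7, -245.0, 149.0]
tool_rot: [-3.141, 0.0, 0.586]
force: [-0.2, -0.2, -0.5]
width: 85.2
gripper_force: 0.0
```

Emit:
{"fn": "carry_out", "kwargs": {
  "moves": [
    {"tx":0.0,"ty":0.0,"tz":0.0,"twist":0.056,"fingers":1.0},
    {"tx":0.0,"ty":0.0,"tz":0.0,"twist":0.056,"fingers":1.0},
    {"tx":0.0,"ty":0.0,"tz":0.0,"twist":0.056,"fingers":1.0},
    {"tx":0.0,"ty":0.0,"tz":0.0,"twist":0.052,"fingers":1.0},
    {"tx":0.0,"ty":0.0,"tz":0.0,"twist":0.0,"fingers":1.0},
    {"tx":0.0,"ty":0.0,"tz":0.0,"twist":0.0,"fingers":1.0}
  ]
}}

```text
clock: 35.75
eef_pos: [440.7, -245.0, 149.1]
tool_rot: [-3.142, 0.0, -0.096]
force: [-1.4, -0.3, -0.1]
width: 85.5
gripper_force: 0.0
```

```bash
python3 plan.py "441 -243 110 -.099 1 20" ; python3 - <<'E'
from h import *
d=grab('side'); i=d['color']
x0,y0=int(proj(d,[440,-245,60])[0,0])-50,int(proj(d,[440,-245,60])[0,1])-60
h=cv2.cvtColor(i,cv2.COLOR_BGR2HSV); m=cv2.inRange(h,(122,50,30),(150,255,255)); n,l,st,c=cv2.connectedComponentsWithStats(m)
for k in range(1,n):
    if st[k,4]>60: print(st[k],c[k], onz(d,[c[k]],45)[0])
E
```

```text
now [ 440.7 -245.   149.1] -0.096 w 85.5 F [-1.4 -0.3 -0.1] t 35.8
2
[{"tx": 0.0, "ty": -0.003, "tz": 0.065, "twist": 0.0, "fingers": 1.0}, {"tx": 0.0, "ty": -0.004, "tz": 0.065, "twist": 0.001, "fingers": 1.0}]
[339 310  25  15 210] [351.29047619 317.99047619] [ 446.29391501 -233.40158187   45.        ]
[389 351  25  20 300] [400.51 362.68] [ 442.02761009 -373.87764804   45.        ]
```

Emit:
{"fn": "carry_out", "kwargs": {
  "moves": [
    {"tx":0.0,"ty":-0.007,"tz":0.06,"twist":0.0,"fingers":1.0},
    {"tx":0.0,"ty":-0.007,"tz":0.04,"twist":0.0,"fingers":1.0},
    {"tx":0.0,"ty":0.0,"tz":0.03,"twist":0.0,"fingers":1.0},
    {"tx":0.0,"ty":0.0,"tz":0.0,"twist":0.0,"fingers":1.0}
  ]
}}

```text
clock: 36.3
eef_pos: [440.9, -240.9, 109.8]
tool_rot: [-3.141, 0.001, -0.099]
force: [0.5, 0.0, -0.3]
width: 85.3
gripper_force: 0.0
```

Emit:
{"fn": "carry_out", "kwargs": {
  "moves": [
    {"tx":0.0,"ty":0.0,"tz":0.083,"twist":0.0,"fingers":1.0},
    {"tx":0.0,"ty":0.0,"tz":0.083,"twist":0.0,"fingers":1.0},
    {"tx":0.0,"ty":0.0,"tz":0.0,"twist":0.0,"fingers":1.0},
    {"tx":0.0,"ty":0.0,"tz":0.0,"twist":0.0,"fingers":0.5},
    {"tx":0.0,"ty":0.0,"tz":0.0,"twist":0.0,"fingers":0.5},
    {"tx":0.0,"ty":0.0,"tz":0.0,"twist":0.0,"fingers":0.5},
    {"tx":0.0,"ty":0.0,"tz":0.0,"twist":0.0,"fingers":0.5}
  ]
}}

```text
clock: 37.17
eef_pos: [441.8, -240.8, 61.6]
tool_rot: [-3.141, -0.002, -0.099]
force: [-0.5, 1.6, 6.2]
width: 55.2
gripper_force: 61.6
```

Emit:
{"fn": "carry_out", "kwargs": {
  "moves": [
    {"tx":0.0,"ty":0.0,"tz":0.0,"twist":0.0,"fingers":1.0},
    {"tx":0.0,"ty":0.0,"tz":0.0,"twist":0.0,"fingers":1.0},
    {"tx":0.0,"ty":0.0,"tz":0.0,"twist":0.0,"fingers":1.0},
    {"tx":0.0,"ty":0.0,"tz":-0.1,"twist":0.0,"fingers":1.0},
    {"tx":0.0,"ty":0.0,"tz":-0.1,"twist":0.0,"fingers":1.0},
    {"tx":0.0,"ty":0.0,"tz":-0.1,"twist":-0.055,"fingers":1.0},
    {"tx":0.0,"ty":0.0,"tz":0.0,"twist":-0.056,"fingers":1.0},
    {"tx":0.0,"ty":0.0,"tz":0.0,"twist":-0.055,"fingers":1.0},
    {"tx":0.0,"ty":0.0,"tz":0.0,"twist":-0.056,"fingers":1.0},
    {"tx":0.0,"ty":0.0,"tz":0.0,"twist":-0.055,"fingers":1.0},
    {"tx":0.0,"ty":0.0,"tz":0.0,"twist":-0.056,"fingers":1.0},
    {"tx":0.0,"ty":0.0,"tz":0.0,"twist":-0.056,"fingers":1.0}
  ]
}}

```text
clock: 38.67
eef_pos: [441.0, -241.1, 150.5]
tool_rot: [-3.141, 0.0, 1.128]
force: [0.5, 0.2, 0.3]
width: 85.6
gripper_force: 0.0
```

Emit:
{"fn": "carry_out", "kwargs": {
  "moves": [
    {"tx":0.0,"ty":0.0,"tz":0.0,"twist":-0.055,"fingers":1.0},
    {"tx":0.0,"ty":0.0,"tz":0.0,"twist":-0.056,"fingers":1.0},
    {"tx":0.0,"ty":0.0,"tz":0.0,"twist":0.0,"fingers":1.0},
    {"tx":0.0,"ty":0.0,"tz":0.0,"twist":0.0,"fingers":1.0}
  ]
}}

```text
clock: 39.17
eef_pos: [441.1, -241.1, 150.5]
tool_rot: [-3.141, 0.0, 1.468]
force: [-0.6, -0.7, 0.8]
width: 85.4
gripper_force: 0.0
```

```bash
python3 plan.py "441 -241 110 1.472 1 20" "441 -241 62 . 1 25"
```

```text
now [ 441.1 -241.1  150.5] 1.468 w 85.4 F [-0.6 -0.7  0.8] t 39.2
5
[{"tx": 0.0, "ty": 0.0, "tz": 0.045, "twist": 0.0, "fingers": 1.0}, {"tx": 0.0, "ty": 0.0, "tz": 0.045, "twist": -0.001, "fingers": 1.0}, {"tx": 0.0, "ty": 0.0, "tz": 0.045, "twist": 0.0, "fingers": 1.0}, {"tx": 0.0, "ty": 0.0, "tz": 0.08, "twist": 0.0, "fingers": 1.0}, {"tx": 0.0, "ty": 0.0, "tz": 0.08, "twist": 0.0, "fingers": 1.0}]
```

Emit:
{"fn": "carry_out", "kwargs": {
  "moves": [
    {"tx":0.0,"ty":0.0,"tz":0.045,"twist":0.0,"fingers":1.0},
    {"tx":0.0,"ty":0.0,"tz":0.045,"twist":-0.001,"fingers":1.0},
    {"tx":0.0,"ty":0.0,"tz":0.045,"twist":0.0,"fingers":1.0},
    {"tx":0.0,"ty":0.0,"tz":0.08,"twist":0.0,"fingers":1.0},
    {"tx":0.0,"ty":0.0,"tz":0.08,"twist":0.0,"fingers":1.0},
    {"tx":0.0,"ty":0.0,"tz":0.0,"twist":0.0,"fingers":1.0},
    {"tx":0.0,"ty":0.0,"tz":0.0,"twist":0.0,"fingers":0.4},
    {"tx":0.0,"ty":0.0,"tz":0.0,"twist":0.0,"fingers":0.2},
    {"tx":0.0,"ty":0.0,"tz":0.0,"twist":0.0,"fingers":0.2},
    {"tx":0.0,"ty":0.0,"tz":0.0,"twist":0.0,"fingers":0.2},
    {"tx":0.0,"ty":0.0,"tz":0.0,"twist":0.0,"fingers":0.2},
    {"tx":0.0,"ty":0.0,"tz":0.0,"twist":0.0,"fingers":0.2}
  ]
}}

```text
clock: 40.67
eef_pos: [441.8, -241.2, 63.0]
tool_rot: [3.14, 0.001, 1.475]
force: [-0.8, 0.2, 6.3]
width: 45.3
gripper_force: 60.2
```

Emit:
{"fn": "carry_out", "kwargs": {
  "moves": [
    {"tx":0.0,"ty":0.0,"tz":-0.01,"twist":0.0,"fingers":0.2},
    {"tx":0.0,"ty":0.0,"tz":-0.02,"twist":0.0,"fingers":0.2},
    {"tx":0.0,"ty":0.0,"tz":-0.03,"twist":0.0,"fingers":0.2},
    {"tx":0.0,"ty":0.0,"tz":-0.04,"twist":0.0,"fingers":0.2},
    {"tx":0.0,"ty":0.0,"tz":-0.05,"twist":0.0,"fingers":0.2},
    {"tx":0.0,"ty":0.0,"tz":-0.05,"twist":0.0,"fingers":0.2},
    {"tx":0.0,"ty":0.0,"tz":-0.05,"twist":0.0,"fingers":0.2},
    {"tx":0.0,"ty":0.0,"tz":-0.04,"twist":0.0,"fingers":0.2},
    {"tx":0.0,"ty":0.0,"tz":-0.02,"twist":0.0,"fingers":0.2},
    {"tx":0.0,"ty":0.0,"tz":-0.01,"twist":0.0,"fingers":0.2},
    {"tx":0.0,"ty":0.0,"tz":0.0,"twist":0.0,"fingers":0.2}
  ]
}}

```text
clock: 42.05
eef_pos: [441.1, -240.9, 157.9]
tool_rot: [-3.141, -0.0, 1.475]
force: [-0.8, 0.6, -1.8]
width: 45.1
gripper_force: 61.6
```

```bash
cat > ramp.py <<'E'
# ramp.py x y z yaw f n : smooth (min-jerk-like) n-row move
import sys,json
from h import *
s=ctrl.read_state(); p=np.array(s['eef_pos']); yaw=s['tool_rot'][2]
print('now',p.round(1),round(yaw,3),'w',round(s['width'],1),'F',np.round(s['force'],1),'t',round(s['clock'],1))
a=sys.argv[1:]; t=np.array([p[i] if a[i]=='.' else float(a[i]) for i in range(3)]); dy=0 if a[3]=='.' else (float(a[3])-yaw+np.pi)%(2*np.pi)-np.pi; f=float(a[4]); n=int(a[5])
p0,y0=p.copy(),yaw; rows=[]
for k in range(1,n+1):
    u=k/n; u=.5*u+.5*u*u*(3-2*u) if n<4 else u*u*(3-2*u); d=p0+(t-p0)*u-p; c,q=np.cos(yaw),np.sin(yaw)
    l=np.round(np.array([c*d[0]+q*d[1], q*d[0]-c*d[1], -d[2]])/300,3); tw=round(-(y0+dy*u-yaw)/np.pi,3)
    rows.append(dict(tx=float(l[0])+0,ty=float(l[1])+0,tz=float(l[2])+0,twist=tw+0,fingers=f)); l=l*300
    p=p+[c*l[0]+q*l[1], q*l[0]-c*l[1], -l[2]]; yaw-=tw*np.pi
print(json.dumps(rows))
E
python3 ramp.py 671.6 -83 160 1.472 .2 12
```

```text
now [ 441.1 -240.9  157.9] 1.475 w 45.1 F [-0.8  0.6 -1.8] t 42.0
[{"tx": 0.012, "ty": 0.014, "tz": 0.0, "twist": 0.0, "fingers": 0.2}, {"tx": 0.032, "ty": 0.039, "tz": -0.001, "twist": 0.0, "fingers": 0.2}, {"tx": 0.049, "ty": 0.059, "tz": 0.0, "twist": 0.0, "fingers": 0.2}, {"tx": 0.062, "ty": 0.073, "tz": -0.001, "twist": 0.0, "fingers": 0.2}, {"tx": 0.07, "ty": 0.084, "tz": -0.001, "twist": 0.0, "fingers": 0.2}, {"tx": 0.074, "ty": 0.088, "tz": -0.001, "twist": 0.0, "fingers": 0.2}, {"tx": 0.074, "ty": 0.089, "tz": 0.0, "twist": 0.001, "fingers": 0.2}, {"tx": 0.07, "ty": 0.083, "tz": -0.001, "twist": 0.0, "fingers": 0.2}, {"tx": 0.062, "ty": 0.073, "tz": -0.001, "twist": 0.0, "fingers": 0.2}, {"tx": 0.049, "ty": 0.059, "tz": -0.001, "twist": 0.0, "fingers": 0.2}, {"tx": 0.032, "ty": 0.039, "tz": 0.0, "twist": 0.0, "fingers": 0.2}, {"tx": 0.012, "ty": 0.014, "tz": 0.0, "twist": 0.0, "fingers": 0.2}]
```

Emit:
{"fn": "carry_out", "kwargs": {
  "moves": [
    {"tx":0.012,"ty":0.014,"tz":0.0,"twist":0.0,"fingers":0.2},
    {"tx":0.032,"ty":0.039,"tz":-0.001,"twist":0.0,"fingers":0.2},
    {"tx":0.049,"ty":0.059,"tz":0.0,"twist":0.0,"fingers":0.2},
    {"tx":0.062,"ty":0.073,"tz":-0.001,"twist":0.0,"fingers":0.2},
    {"tx":0.07,"ty":0.084,"tz":-0.001,"twist":0.0,"fingers":0.2},
    {"tx":0.074,"ty":0.088,"tz":-0.001,"twist":0.0,"fingers":0.2},
    {"tx":0.074,"ty":0.089,"tz":0.0,"twist":0.001,"fingers":0.2},
    {"tx":0.07,"ty":0.083,"tz":-0.001,"twist":0.0,"fingers":0.2},
    {"tx":0.062,"ty":0.073,"tz":-0.001,"twist":0.0,"fingers":0.2},
    {"tx":0.049,"ty":0.059,"tz":-0.001,"twist":0.0,"fingers":0.2},
    {"tx":0.032,"ty":0.039,"tz":0.0,"twist":0.0,"fingers":0.2},
    {"tx":0.012,"ty":0.014,"tz":0.0,"twist":0.0,"fingers":0.2}
  ]
}}

```text
clock: 43.55
eef_pos: [672.3, -81.9, 159.5]
tool_rot: [-3.141, -0.0, 1.473]
force: [-0.3, 0.3, -1.6]
width: 45.0
gripper_force: 61.6
```

Emit:
{"fn": "carry_out", "kwargs": {
  "moves": [
    {"tx":0.0,"ty":0.0,"tz":0.01,"twist":0.0,"fingers":0.2},
    {"tx":0.0,"ty":0.0,"tz":0.03,"twist":0.0,"fingers":0.2},
    {"tx":0.0,"ty":0.0,"tz":0.03,"twist":0.0,"fingers":0.2},
    {"tx":0.0,"ty":0.0,"tz":0.03,"twist":0.0,"fingers":0.2},
    {"tx":0.0,"ty":0.0,"tz":0.01,"twist":0.0,"fingers":0.2},
    {"tx":0.0,"ty":0.0,"tz":0.0,"twist":0.0,"fingers":0.2},
    {"tx":0.0,"ty":0.0,"tz":0.0,"twist":0.0,"fingers":0.2}
  ]
}}

```text
clock: 44.42
eef_pos: [672.1, -83.3, 127.4]
tool_rot: [3.141, 0.0, 1.472]
force: [0.2, 0.2, -2.0]
width: 44.8
gripper_force: 61.6
```

```bash
python3 plan.py "671.6 -83 117 1.472 .2 6" "671.6 -83 107 . .2 4" ". . . . .2"; python3 - <<'E'
from h import *
# tilt check without viewing: silhouette of right edge of the jar against bright background, compare with s5 geometry
d=grab('side'); i=d['color']; s=ctrl.read_state();p=s['eef_pos']
R=np.array([[.995,.0988],[-.0988,.995]])
def P(q,z): return np.r_[p[:2]+R@np.array(q),p[2]-63+z]
print('pred foot',proj(d,[P(q,0) for q in [(-23,28),(-23,-28),(23,-28)]]).round(1).tolist(),'lid r corner',proj(d,[P((24,-29),89),P((24,-29),112)]).round(1).tolist())
g=cv2.cvtColor(i,cv2.COLOR_BGR2HSV)
x0,y0=int(proj(d,[P((0,0),0)])[0,0]),int(proj(d,[P((0,0),0)])[0,1])
for y in range(y0-20,y0+14,3): print(y,' '.join('%d/%d/%d'%tuple(g[y,x]) for x in range(x0-18,x0+26,4)))
E
```

```text
now [672.1 -83.3 127.4] 1.472 w 44.8 F [ 0.2  0.2 -2. ] t 44.4
6
[{"tx": 0.0, "ty": -0.001, "tz": 0.017, "twist": 0.0, "fingers": 0.2}, {"tx": 0.001, "ty": -0.001, "tz": 0.018, "twist": 0.0, "fingers": 0.2}, {"tx": 0.0, "ty": 0.0, "tz": 0.011, "twist": 0.0, "fingers": 0.2}, {"tx": 0.0, "ty": 0.0, "tz": 0.011, "twist": 0.0, "fingers": 0.2}, {"tx": 0.0, "ty": 0.0, "tz": 0.011, "twist": 0.0, "fingers": 0.2}, {"tx": 0.0, "ty": 0.0, "tz": 0.0, "twist": 0.0, "fingers": 0.2}]
pred foot [[372.2, 240.2], [386.3, 251.2], [402.4, 246.5]] lid r corner [[407.4, 212.4], [408.5, 203.1]]
223 173/174/19 111/25/131 38/11/91 105/18/29 135/38/53 135/55/74 133/75/78 134/84/76 30/13/115 28/19/191 28/19/190
226 9/211/41 112/183/92 111/76/90 90/5/48 135/53/58 134/96/80 136/88/75 138/66/66 33/20/138 30/21/193 28/19/190
229 18/238/45 111/177/95 109/107/81 137/36/50 140/31/50 137/40/58 135/39/52 135/38/53 28/22/153 28/20/189 30/20/190
232 19/70/77 110/189/101 112/99/75 143/38/54 140/28/54 141/32/55 141/34/52 125/27/56 25/20/165 28/20/189 32/20/189
235 26/23/79 110/207/101 112/80/73 150/21/49 133/42/54 137/32/5
[... 203 characters left out ...]
/98 109/75/92 150/32/55 150/45/51 137/31/58 107/45/79 30/14/182 25/17/190 30/17/190
244 109/202/116 109/208/114 110/147/85 107/66/81 108/46/67 105/46/67 107/81/94 107/102/103 109/58/132 32/18/189 30/16/189
247 110/207/122 111/200/69 110/205/51 107/117/61 105/61/84 104/57/76 106/53/72 108/98/73 110/177/78 106/28/99 28/18/187
250 109/214/94 109/239/64 110/201/66 111/194/79 110/129/71 111/135/66 111/167/52 106/220/51 108/207/64 111/185/69 107/35/102
253 108/231/65 109/222/62 110/199/68 110/220/65 108/228/66 111/190/67 109/222/61 109/199/50 108/215/57 110/198/67 108/234/61
256 109/206/67 112/190/67 111/212/65 109/201/66 110/209/66 110/193/66 110/173/68 109/238/60 110/220/59 109/225/51 107/224/49
```

The foot now lies within about 1 px of prediction, so the jar is upright. I'll insert it.

Emit:
{"fn": "carry_out", "kwargs": {
  "moves": [
    {"tx":0.0,"ty":-0.001,"tz":0.017,"twist":0.0,"fingers":0.2},
    {"tx":0.001,"ty":-0.001,"tz":0.018,"twist":0.0,"fingers":0.2},
    {"tx":0.0,"ty":0.0,"tz":0.011,"twist":0.0,"fingers":0.2},
    {"tx":0.0,"ty":0.0,"tz":0.011,"twist":0.0,"fingers":0.2},
    {"tx":0.0,"ty":0.0,"tz":0.011,"twist":0.0,"fingers":0.2},
    {"tx":0.0,"ty":0.0,"tz":0.0,"twist":0.0,"fingers":0.2}
  ]
}}

```text
clock: 45.22
eef_pos: [671.3, -83.2, 106.9]
tool_rot: [3.141, 0.0, 1.471]
force: [-0.6, 0.8, -2.2]
width: 45.3
gripper_force: 63.2
```

Emit:
{"fn": "carry_out", "kwargs": {
  "moves": [
    {"tx":0.0,"ty":0.0,"tz":0.012,"twist":0.0,"fingers":0.2},
    {"tx":0.0,"ty":0.0,"tz":0.012,"twist":0.0,"fingers":0.2},
    {"tx":0.0,"ty":0.0,"tz":0.011,"twist":0.0,"fingers":0.2},
    {"tx":0.0,"ty":0.0,"tz":0.0,"twist":0.0,"fingers":0.2},
    {"tx":0.0,"ty":0.0,"tz":0.0,"twist":0.0,"fingers":0.8},
    {"tx":0.0,"ty":0.0,"tz":0.0,"twist":0.0,"fingers":0.8},
    {"tx":0.0,"ty":0.0,"tz":0.0,"twist":0.0,"fingers":0.8},
    {"tx":0.0,"ty":0.0,"tz":-0.1,"twist":0.0,"fingers":0.8},
    {"tx":0.0,"ty":0.0,"tz":-0.15,"twist":0.0,"fingers":0.8},
    {"tx":0.0,"ty":0.0,"tz":-0.05,"twist":0.0,"fingers":1.0},
    {"tx":0.0,"ty":0.0,"tz":0.0,"twist":0.0,"fingers":1.0}
  ]
}}

```text
clock: 46.6
eef_pos: [671.8, -82.8, 187.1]
tool_rot: [3.14, -0.0, 1.472]
force: [-0.6, -0.4, -0.8]
width: 85.7
gripper_force: 0.0
```

```bash
python3 plan.py "439 -375 180 -.453 1 40"
```

```text
now [671.8 -82.8 187.1] 1.472 w 85.7 F [-0.6 -0.4 -0.8] t 46.6
11
[{"tx": -0.095, "ty": -0.061, "tz": 0.002, "twist": 0.056, "fingers": 1.0}, {"tx": -0.104, "ty": -0.044, "tz": 0.002, "twist": 0.056, "fingers": 1.0}, {"tx": -0.111, "ty": -0.025, "tz": 0.002, "twist": 0.056, "fingers": 1.0}, {"tx": -0.113, "ty": -0.005, "tz": 0.002, "twist": 0.056, "fingers": 1.0}, {"tx": -0.112, "ty": 0.015, "tz": 0.002, "twist": 0.056, "fingers": 1.0}, {"tx": -0.108, "ty": 0.034, "tz": 0.002, "twist": 0.055, "fingers": 1.0}, {"tx": -0.101, "ty": 0.052, "tz": 0.002, "twist": 0.056, "fingers": 1.0}, {"tx": -0.09, "ty": 0.069, "tz": 0.002, "twist": 0.055, "fingers": 1.0}, {"tx": -0.077, "ty": 0.083, "tz": 0.003, "twist": 0.056, "fingers": 1.0}, {"tx": -0.061, "ty": 0.096, "tz": 0.002, "twist": 0.055, "fingers": 1.0}, {"tx": -0.043, "ty": 0.104, "tz": 0.003, "twist": 0.056, "fingers": 1.0}]
```

Emit:
{"fn": "carry_out", "kwargs": {
  "moves": [
    {"tx":-0.095,"ty":-0.061,"tz":0.002,"twist":0.056,"fingers":1.0},
    {"tx":-0.104,"ty":-0.044,"tz":0.002,"twist":0.056,"fingers":1.0},
    {"tx":-0.111,"ty":-0.025,"tz":0.002,"twist":0.056,"fingers":1.0},
    {"tx":-0.113,"ty":-0.005,"tz":0.002,"twist":0.056,"fingers":1.0},
    {"tx":-0.112,"ty":0.015,"tz":0.002,"twist":0.056,"fingers":1.0},
    {"tx":-0.108,"ty":0.034,"tz":0.002,"twist":0.055,"fingers":1.0},
    {"tx":-0.101,"ty":0.052,"tz":0.002,"twist":0.056,"fingers":1.0},
    {"tx":-0.09,"ty":0.069,"tz":0.002,"twist":0.055,"fingers":1.0},
    {"tx":-0.077,"ty":0.083,"tz":0.003,"twist":0.056,"fingers":1.0},
    {"tx":-0.061,"ty":0.096,"tz":0.002,"twist":0.055,"fingers":1.0},
    {"tx":-0.043,"ty":0.104,"tz":0.003,"twist":0.056,"fingers":1.0},
    {"tx":0.0,"ty":0.0,"tz":0.0,"twist":0.0,"fingers":1.0}
  ]
}}

```text
clock: 48.1
eef_pos: [435.2, -376.8, 177.6]
tool_rot: [3.139, 0.003, -0.46]
force: [0.8, 0.2, 0.7]
width: 85.2
gripper_force: 0.0
```

Emit:
{"fn": "carry_out", "kwargs": {
  "moves": [
    {"tx":0.0,"ty":0.0,"tz":0.0,"twist":0.0,"fingers":1.0}
  ]
}}

```text
clock: 48.22
eef_pos: [438.4, -373.9, 177.6]
tool_rot: [-3.14, 0.002, -0.453]
force: [-0.3, 0.3, -0.3]
width: 85.1
gripper_force: 0.0
```

```bash
python3 plan.py "439 -374.5 130 -.453 1 35" "439 -374.5 110 . 1 10" ". . . . 1"; python3 - <<'E'
from h import *
d=grab('side'); i=d['color']
h=cv2.cvtColor(i,cv2.COLOR_BGR2HSV); m=cv2.inRange(h,(122,50,30),(150,255,255)); n,l,st,c=cv2.connectedComponentsWithStats(m)
for k in range(1,n):
    if st[k,4]>60: print(st[k],c[k], onz(d,[c[k]],45)[0])
m=cv2.inRange(h,(3,150,60),(16,255,255)); n,l,st,c=cv2.connectedComponentsWithStats(m)
for k in range(1,n):
    if st[k,4]>15 and 380<c[k][0]<450: print('orange',st[k],c[k], onz(d,[c[k]],70)[0])
E
```

```text
now [ 438.4 -373.9  177.6] -0.453 w 85.1 F [-0.3  0.3 -0.3] t 48.2
5
[{"tx": 0.001, "ty": 0.001, "tz": 0.079, "twist": 0.0, "fingers": 1.0}, {"tx": 0.002, "ty": 0.0, "tz": 0.08, "twist": 0.0, "fingers": 1.0}, {"tx": 0.0, "ty": 0.0, "tz": 0.033, "twist": 0.0, "fingers": 1.0}, {"tx": 0.0, "ty": 0.0, "tz": 0.033, "twist": 0.0, "fingers": 1.0}, {"tx": 0.0, "ty": 0.0, "tz": 0.0, "twist": 0.0, "fingers": 1.0}]
[377 231  18  10  97] [385.71134021 235.87628866] [717.7451385  -30.24130727  45.        ]
[389 352  25  20 299] [400.50167224 362.82274247] [ 441.77818534 -374.11985357   45.        ]
```

Emit:
{"fn": "carry_out", "kwargs": {
  "moves": [
    {"tx":0.001,"ty":0.001,"tz":0.079,"twist":0.0,"fingers":1.0},
    {"tx":0.002,"ty":0.0,"tz":0.08,"twist":0.0,"fingers":1.0},
    {"tx":0.0,"ty":0.0,"tz":0.033,"twist":0.0,"fingers":1.0},
    {"tx":0.0,"ty":0.0,"tz":0.033,"twist":0.0,"fingers":1.0},
    {"tx":0.0,"ty":0.0,"tz":0.0,"twist":0.0,"fingers":1.0}
  ]
}}

```text
clock: 48.9
eef_pos: [439.2, -375.3, 111.2]
tool_rot: [-3.141, 0.001, -0.454]
force: [0.5, -0.3, 0.5]
width: 85.7
gripper_force: 0.0
```

Emit:
{"fn": "carry_out", "kwargs": {
  "moves": [
    {"tx":0.0,"ty":0.0,"tz":0.082,"twist":0.0,"fingers":1.0},
    {"tx":0.0,"ty":0.0,"tz":0.081,"twist":0.0,"fingers":1.0},
    {"tx":0.0,"ty":0.0,"tz":0.0,"twist":0.0,"fingers":1.0},
    {"tx":0.0,"ty":0.0,"tz":0.0,"twist":0.0,"fingers":0.5},
    {"tx":0.0,"ty":0.0,"tz":0.0,"twist":0.0,"fingers":0.5},
    {"tx":0.0,"ty":0.0,"tz":0.0,"twist":0.0,"fingers":0.5},
    {"tx":0.0,"ty":0.0,"tz":0.0,"twist":0.0,"fingers":0.5},
    {"tx":0.0,"ty":0.0,"tz":0.0,"twist":0.0,"fingers":0.5}
  ]
}}

```text
clock: 49.9
eef_pos: [439.9, -376.4, 64.4]
tool_rot: [3.141, -0.003, -0.454]
force: [0.2, 1.3, 5.3]
width: 55.4
gripper_force: 61.4
```

Emit:
{"fn": "carry_out", "kwargs": {
  "moves": [
    {"tx":0.0,"ty":0.0,"tz":0.0,"twist":0.0,"fingers":1.0},
    {"tx":0.0,"ty":0.0,"tz":0.0,"twist":0.0,"fingers":1.0},
    {"tx":0.0,"ty":0.0,"tz":0.0,"twist":0.0,"fingers":1.0},
    {"tx":0.0,"ty":0.0,"tz":-0.1,"twist":0.0,"fingers":1.0},
    {"tx":0.0,"ty":0.0,"tz":-0.1,"twist":0.0,"fingers":1.0},
    {"tx":0.0,"ty":0.0,"tz":-0.1,"twist":-0.055,"fingers":1.0},
    {"tx":0.0,"ty":0.0,"tz":0.0,"twist":-0.056,"fingers":1.0},
    {"tx":0.0,"ty":0.0,"tz":0.0,"twist":-0.055,"fingers":1.0},
    {"tx":0.0,"ty":0.0,"tz":0.0,"twist":-0.056,"fingers":1.0},
    {"tx":0.0,"ty":0.0,"tz":0.0,"twist":-0.055,"fingers":1.0},
    {"tx":0.0,"ty":0.0,"tz":0.0,"twist":-0.056,"fingers":1.0},
    {"tx":0.0,"ty":0.0,"tz":0.0,"twist":-0.056,"fingers":1.0}
  ]
}}

```text
clock: 51.4
eef_pos: [438.8, -375.7, 152.5]
tool_rot: [-3.141, 0.0, 0.773]
force: [-0.6, 0.1, 0.4]
width: 85.4
gripper_force: 0.0
```

Emit:
{"fn": "carry_out", "kwargs": {
  "moves": [
    {"tx":0.0,"ty":0.0,"tz":0.0,"twist":-0.055,"fingers":1.0},
    {"tx":0.0,"ty":0.0,"tz":0.0,"twist":-0.056,"fingers":1.0},
    {"tx":0.0,"ty":0.0,"tz":0.0,"twist":0.0,"fingers":1.0},
    {"tx":0.0,"ty":0.0,"tz":0.0,"twist":0.0,"fingers":1.0}
  ]
}}

```text
clock: 51.9
eef_pos: [438.9, -375.8, 152.6]
tool_rot: [-3.141, 0.0, 1.114]
force: [0.6, -0.1, -0.1]
width: 85.1
gripper_force: 0.0
```

```bash
python3 plan.py ". . 110 1.117 1 20" ". . 64 . 1 25"
```

```text
now [ 438.9 -375.8  152.6] 1.114 w 85.1 F [ 0.6 -0.1 -0.1] t 51.9
5
[{"tx": 0.0, "ty": 0.0, "tz": 0.047, "twist": 0.0, "fingers": 1.0}, {"tx": 0.0, "ty": 0.0, "tz": 0.047, "twist": -0.001, "fingers": 1.0}, {"tx": 0.0, "ty": 0.0, "tz": 0.048, "twist": 0.0, "fingers": 1.0}, {"tx": 0.0, "ty": 0.0, "tz": 0.077, "twist": 0.0, "fingers": 1.0}, {"tx": 0.0, "ty": 0.0, "tz": 0.076, "twist": 0.0, "fingers": 1.0}]
```

Emit:
{"fn": "carry_out", "kwargs": {
  "moves": [
    {"tx":0.0,"ty":0.0,"tz":0.047,"twist":0.0,"fingers":1.0},
    {"tx":0.0,"ty":0.0,"tz":0.047,"twist":-0.001,"fingers":1.0},
    {"tx":0.0,"ty":0.0,"tz":0.048,"twist":0.0,"fingers":1.0},
    {"tx":0.0,"ty":0.0,"tz":0.077,"twist":0.0,"fingers":1.0},
    {"tx":0.0,"ty":0.0,"tz":0.076,"twist":0.0,"fingers":1.0},
    {"tx":0.0,"ty":0.0,"tz":0.0,"twist":0.0,"fingers":1.0},
    {"tx":0.0,"ty":0.0,"tz":0.0,"twist":0.0,"fingers":0.4},
    {"tx":0.0,"ty":0.0,"tz":0.0,"twist":0.0,"fingers":0.2},
    {"tx":0.0,"ty":0.0,"tz":0.0,"twist":0.0,"fingers":0.2},
    {"tx":0.0,"ty":0.0,"tz":0.0,"twist":0.0,"fingers":0.2},
    {"tx":0.0,"ty":0.0,"tz":0.0,"twist":0.0,"fingers":0.2},
    {"tx":0.0,"ty":0.0,"tz":0.0,"twist":0.0,"fingers":0.2}
  ]
}}

```text
clock: 53.4
eef_pos: [439.6, -376.3, 65.2]
tool_rot: [3.14, 0.0, 1.12]
force: [-1.4, 0.8, 6.3]
width: 45.3
gripper_force: 60.1
```

Emit:
{"fn": "carry_out", "kwargs": {
  "moves": [
    {"tx":0.0,"ty":0.0,"tz":-0.01,"twist":0.0,"fingers":0.2},
    {"tx":0.0,"ty":0.0,"tz":-0.02,"twist":0.0,"fingers":0.2},
    {"tx":0.0,"ty":0.0,"tz":-0.03,"twist":0.0,"fingers":0.2},
    {"tx":0.0,"ty":0.0,"tz":-0.04,"twist":0.0,"fingers":0.2},
    {"tx":0.0,"ty":0.0,"tz":-0.05,"twist":0.0,"fingers":0.2},
    {"tx":0.0,"ty":0.0,"tz":-0.05,"twist":0.0,"fingers":0.2},
    {"tx":0.0,"ty":0.0,"tz":-0.05,"twist":0.0,"fingers":0.2},
    {"tx":0.0,"ty":0.0,"tz":-0.04,"twist":0.0,"fingers":0.2},
    {"tx":0.0,"ty":0.0,"tz":-0.02,"twist":0.0,"fingers":0.2},
    {"tx":0.0,"ty":0.0,"tz":-0.01,"twist":0.0,"fingers":0.2},
    {"tx":0.0,"ty":0.0,"tz":0.0,"twist":0.0,"fingers":0.2}
  ]
}}

```text
clock: 54.78
eef_pos: [439.0, -375.6, 160.0]
tool_rot: [-3.141, -0.0, 1.12]
force: [0.3, 1.0, -2.1]
width: 46.0
gripper_force: 60.9
```

```bash
python3 ramp.py 578.3 -73.3 165 1.472 .2 12
```

```text
now [ 439.  -375.6  160. ] 1.12 w 46.0 F [ 0.3  1.  -2.1] t 54.8
[{"tx": 0.022, "ty": 0.0, "tz": 0.0, "twist": -0.002, "fingers": 0.2}, {"tx": 0.06, "ty": -0.001, "tz": -0.001, "twist": -0.006, "fingers": 0.2}, {"tx": 0.091, "ty": 0.0, "tz": -0.002, "twist": -0.01, "fingers": 0.2}, {"tx": 0.115, "ty": 0.005, "tz": -0.001, "twist": -0.011, "fingers": 0.2}, {"tx": 0.129, "ty": 0.009, "tz": -0.002, "twist": -0.013, "fingers": 0.2}, {"tx": 0.136, "ty": 0.015, "tz": -0.002, "twist": -0.014, "fingers": 0.2}, {"tx": 0.136, "ty": 0.022, "tz": -0.002, "twist": -0.014, "fingers": 0.2}, {"tx": 0.127, "ty": 0.026, "tz": -0.002, "twist": -0.013, "fingers": 0.2}, {"tx": 0.111, "ty": 0.027, "tz": -0.002, "twist": -0.012, "fingers": 0.2}, {"tx": 0.088, "ty": 0.025, "tz": -0.002, "twist": -0.009, "fingers": 0.2}, {"tx": 0.057, "ty": 0.019, "tz": 0.0, "twist": -0.006, "fingers": 0.2}, {"tx": 0.021, "ty": 0.007, "tz": -0.001, "twist": -0.002, "fingers": 0.2}]
```

```bash
python3 ramp.py 578.3 -73.3 165 1.472 .2 20
```

```text
now [ 439.  -375.6  160. ] 1.12 w 46.0 F [ 0.3  1.  -2.1] t 54.8
[{"tx": 0.008, "ty": 0.0, "tz": 0.0, "twist": -0.001, "fingers": 0.2}, {"tx": 0.023, "ty": -0.001, "tz": 0.0, "twist": -0.002, "fingers": 0.2}, {"tx": 0.036, "ty": 0.0, "tz": -0.001, "twist": -0.004, "fingers": 0.2}, {"tx": 0.048, "ty": 0.0, "tz": -0.001, "twist": -0.005, "fingers": 0.2}, {"tx": 0.058, "ty": 0.001, "tz": -0.001, "twist": -0.006, "fingers": 0.2}, {"tx": 0.067, "ty": 0.003, "tz": -0.001, "twist": -0.006, "fingers": 0.2}, {"tx": 0.072, "ty": 0.004, "tz": -0.001, "twist": -0.008, "fingers": 0.2}, {"tx": 0.078, "ty": 0.006, "tz": -0.001, "twist": -0.007, "fingers": 0.2}, {"tx": 0.081, "ty": 0.009, "tz": -0.001, "twist": -0.009, "fingers": 0.2}, {"tx": 0.082, "ty": 0.011, "tz": -0.001, "twist": -0.008, "fingers": 0.2}, {"tx": 0.082, "ty": 0.013, "tz": -0.002, "twist": -0.008, "fingers": 0.2}, {"tx": 0.08, "ty": 0.014, "tz": -0.001, "twist": -0.009, "fingers": 0.2}, {"tx": 0.076, "ty": 0.017, "tz": -0.001, "twist": -0.008, "fingers": 0.2}, {"tx": 0.071, "ty": 0.017, "tz": -0.001, "twist": -0.007, "fingers": 0.2}, {"tx": 0.064, "ty": 0.016, "tz": -0.001, "twist": -0.007, "fingers": 0.2}, {"tx": 0.056, "ty": 0.016, "tz": -0.001, "twist": -0.005, "fingers": 0.2}, {"tx": 0.046, "ty": 0.014, "tz": -0.001, "twist": -0.005, "fingers": 0.2}, {"tx": 0.034, "ty": 0.011, "tz": 0.0, "twist": -0.004, "fingers": 0.2}, {"tx": 0.022, "ty": 0.008, "tz": -0.001, "twist": -0.002, "fingers": 0.2}, {"tx": 0.008, "ty": 0.002, "tz": 0.0, "twist": -0.001, "fingers": 0.2}]
```

Emit:
{"fn": "carry_out", "kwargs": {
  "moves": [
    {"tx":0.008,"ty":0.0,"tz":0.0,"twist":-0.001,"fingers":0.2},
    {"tx":0.023,"ty":-0.001,"tz":0.0,"twist":-0.002,"fingers":0.2},
    {"tx":0.036,"ty":0.0,"tz":-0.001,"twist":-0.004,"fingers":0.2},
    {"tx":0.048,"ty":0.0,"tz":-0.001,"twist":-0.005,"fingers":0.2},
    {"tx":0.058,"ty":0.001,"tz":-0.001,"twist":-0.006,"fingers":0.2},
    {"tx":0.067,"ty":0.003,"tz":-0.001,"twist":-0.006,"fingers":0.2},
    {"tx":0.072,"ty":0.004,"tz":-0.001,"twist":-0.008,"fingers":0.2},
    {"tx":0.078,"ty":0.006,"tz":-0.001,"twist":-0.007,"fingers":0.2},
    {"tx":0.081,"ty":0.009,"tz":-0.001,"twist":-0.009,"fingers":0.2},
    {"tx":0.082,"ty":0.011,"tz":-0.001,"twist":-0.008,"fingers":0.2},
    {"tx":0.082,"ty":0.013,"tz":-0.002,"twist":-0.008,"fingers":0.2},
    {"tx":0.08,"ty":0.014,"tz":-0.001,"twist":-0.009,"fingers":0.2}
  ]
}}

```text
clock: 56.28
eef_pos: [530.0, -177.6, 163.4]
tool_rot: [-3.142, -0.0, 1.352]
force: [0.4, 0.4, -1.4]
width: 45.6
gripper_force: 60.9
```

Emit:
{"fn": "carry_out", "kwargs": {
  "moves": [
    {"tx":0.076,"ty":0.017,"tz":-0.001,"twist":-0.008,"fingers":0.2},
    {"tx":0.071,"ty":0.017,"tz":-0.001,"twist":-0.007,"fingers":0.2},
    {"tx":0.064,"ty":0.016,"tz":-0.001,"twist":-0.007,"fingers":0.2},
    {"tx":0.056,"ty":0.016,"tz":-0.001,"twist":-0.005,"fingers":0.2},
    {"tx":0.046,"ty":0.014,"tz":-0.001,"twist":-0.005,"fingers":0.2},
    {"tx":0.034,"ty":0.011,"tz":0.0,"twist":-0.004,"fingers":0.2},
    {"tx":0.022,"ty":0.008,"tz":-0.001,"twist":-0.002,"fingers":0.2},
    {"tx":0.008,"ty":0.002,"tz":0.0,"twist":-0.001,"fingers":0.2},
    {"tx":0.0,"ty":0.0,"tz":0.0,"twist":0.0,"fingers":0.2},
    {"tx":0.0,"ty":0.0,"tz":0.0,"twist":0.0,"fingers":0.2}
  ]
}}

```text
clock: 57.52
eef_pos: [578.1, -74.0, 165.2]
tool_rot: [-3.141, 0.0, 1.471]
force: [-0.5, 0.3, -1.8]
width: 45.7
gripper_force: 60.9
```

```bash
python3 plan.py "578.3 -73.3 125 1.472 .2 8" "578.3 -73.3 119 1.472 .2 4" "578.3 -73.3 109 . .2 4" ". . . . .2"
```

```text
now [578.1 -74.  165.2] 1.471 w 45.7 F [-0.5  0.3 -1.8] t 57.5
12
[{"tx": 0.0, "ty": 0.0, "tz": 0.022, "twist": 0.0, "fingers": 0.2}, {"tx": 0.0, "ty": 0.0, "tz": 0.022, "twist": 0.0, "fingers": 0.2}, {"tx": 0.001, "ty": 0.0, "tz": 0.023, "twist": 0.0, "fingers": 0.2}, {"tx": 0.0, "ty": 0.0, "tz": 0.022, "twist": 0.0, "fingers": 0.2}, {"tx": 0.001, "ty": 0.0, "tz": 0.023, "twist": 0.0, "fingers": 0.2}, {"tx": 0.0, "ty": 0.001, "tz": 0.022, "twist": 0.0, "fingers": 0.2}, {"tx": 0.0, "ty": 0.0, "tz": 0.01, "twist": 0.0, "fingers": 0.2}, {"tx": 0.0, "ty": 0.0, "tz": 0.01, "twist": 0.0, "fingers": 0.2}, {"tx": 0.0, "ty": 0.0, "tz": 0.011, "twist": 0.0, "fingers": 0.2}, {"tx": 0.0, "ty": 0.0, "tz": 0.011, "twist": 0.0, "fingers": 0.2}, {"tx": 0.0, "ty": 0.0, "tz": 0.011, "twist": 0.0, "fingers": 0.2}, {"tx": 0.0, "ty": 0.0, "tz": 0.0, "twist": 0.0, "fingers": 0.2}]
```

Emit:
{"fn": "carry_out", "kwargs": {
  "moves": [
    {"tx":0.0,"ty":0.0,"tz":0.022,"twist":0.0,"fingers":0.2},
    {"tx":0.0,"ty":0.0,"tz":0.022,"twist":0.0,"fingers":0.2},
    {"tx":0.001,"ty":0.0,"tz":0.023,"twist":0.0,"fingers":0.2},
    {"tx":0.0,"ty":0.0,"tz":0.022,"twist":0.0,"fingers":0.2},
    {"tx":0.0,"ty":0.0,"tz":0.023,"twist":0.0,"fingers":0.2},
    {"tx":0.0,"ty":0.0,"tz":0.022,"twist":0.0,"fingers":0.2},
    {"tx":0.0,"ty":0.0,"tz":0.01,"twist":0.0,"fingers":0.2},
    {"tx":0.0,"ty":0.0,"tz":0.01,"twist":0.0,"fingers":0.2},
    {"tx":0.0,"ty":0.0,"tz":0.011,"twist":0.0,"fingers":0.2},
    {"tx":0.0,"ty":0.0,"tz":0.011,"twist":0.0,"fingers":0.2},
    {"tx":0.0,"ty":0.0,"tz":0.011,"twist":0.0,"fingers":0.2},
    {"tx":0.0,"ty":0.0,"tz":0.0,"twist":0.0,"fingers":0.2}
  ]
}}

```text
clock: 59.02
eef_pos: [578.8, -73.2, 108.9]
tool_rot: [3.141, 0.0, 1.472]
force: [2.8, 0.3, -2.5]
width: 45.7
gripper_force: 61.3
```

Emit:
{"fn": "carry_out", "kwargs": {
  "moves": [
    {"tx":0.0,"ty":0.0,"tz":0.012,"twist":0.0,"fingers":0.2},
    {"tx":0.0,"ty":0.0,"tz":0.012,"twist":0.0,"fingers":0.2},
    {"tx":0.0,"ty":0.0,"tz":0.012,"twist":0.0,"fingers":0.2},
    {"tx":0.0,"ty":0.0,"tz":0.0,"twist":0.0,"fingers":0.2},
    {"tx":0.0,"ty":0.0,"tz":0.0,"twist":0.0,"fingers":0.75},
    {"tx":0.0,"ty":0.0,"tz":0.0,"twist":0.0,"fingers":0.75},
    {"tx":0.0,"ty":0.0,"tz":0.0,"twist":0.0,"fingers":0.75},
    {"tx":0.0,"ty":0.0,"tz":-0.1,"twist":0.0,"fingers":0.75},
    {"tx":0.0,"ty":0.0,"tz":-0.15,"twist":0.0,"fingers":0.75},
    {"tx":0.0,"ty":0.0,"tz":-0.05,"twist":0.0,"fingers":0.75},
    {"tx":0.0,"ty":0.0,"tz":0.0,"twist":0.0,"fingers":0.75}
  ]
}}

```text
clock: 60.4
eef_pos: [578.7, -72.9, 189.0]
tool_rot: [3.14, -0.0, 1.472]
force: [-0.4, 0.4, -1.3]
width: 63.8
gripper_force: 0.0
```

```bash
python3 plan.py; python3 - <<'E'
from h import *
d=grab('side'); i=d['color']; h=cv2.cvtColor(i,cv2.COLOR_BGR2HSV)
m=cv2.inRange(h,(3,130,60),(18,255,255)); n,l,st,c=cv2.connectedComponentsWithStats(m)
for k in range(1,n):
    if st[k,4]>15 and 300<c[k][0]<520 and 200<c[k][1]<400: print('orange',st[k],c[k], onz(d,[c[k]],70)[0])
i0=cv2.cvtColor(cv2.imread('pics/side0.png'),cv2.COLOR_BGR2HSV); m=cv2.inRange(i0,(3,130,60),(18,255,255)); n,l,st,c=cv2.connectedComponentsWithStats(m)
for k in range(1,n):
    if st[k,4]>15 and 300<c[k][0]<520 and 200<c[k][1]<400: print('orange0',st[k],c[k], onz(d,[c[k]],70)[0])
T=grab('top'); h=cv2.cvtColor(T['color'],cv2.COLOR_BGR2HSV); print('carrier visible?',h[225:240:3,412:436:4].tolist())
E
```

```text
now [578.7 -72.9 189. ] 1.472 w 63.8 F [-0.4  0.4 -1.3] t 60.4
0
[]
orange [449 218  16   3  21] [456.9047619  218.80952381] [899.84512739 -94.96012462  70.        ]
orange [411 277   8  12  73] [414.34246575 282.91780822] [ 604.05525633 -240.02623777   70.        ]
orange0 [401 287   9  13  74] [404.94594595 293.54054054] [ 562.16699297 -256.07447192   70.        ]
carrier visible? [[[46, 18, 153], [18, 21, 61], [23, 16, 64], [23, 20, 103], [44, 17, 161], [44, 19, 172]], [[44, 19, 172], [48, 18, 173], [48, 18, 173], [45, 16, 156], [44, 19, 172], [44, 19, 172]], [[44, 19, 172], [42, 19, 172], [44, 19, 172], [44, 19, 172], [44, 19, 171], [44, 19, 172]], [[44, 19, 172], [44, 19, 172], [42, 19, 172], [44, 19, 172], [44, 19, 172], [46, 19, 173]], [[44, 19, 172], [46, 19, 173], [46, 19, 173], [44, 19, 171], [43, 21, 173], [45, 21, 173]]]
```

The carrier was knocked about 4 cm. I'll take a fresh close-up of it.

```bash
python3 - <<'E'
from h import *
T=grab('top','t2.png'); S=grab('side'); 
q=proj(T,[613,-232,40])[0].astype(int)-[22,22]; r=proj(S,[608,-236,45])[0].astype(int)-[22,25]; print(q,r)
f=lambda i,o:cv2.resize(i[o[1]:o[1]+50,o[0]:o[0]+50],None,fx=8,fy=8,interpolation=cv2.INTER_CUBIC)
cv2.imwrite('pics/c9.png',np.hstack([f(T['color'],q),f(S['color'],r)]))
E
```

```text
[395 191] [390 266]
```

View pics/c9.png

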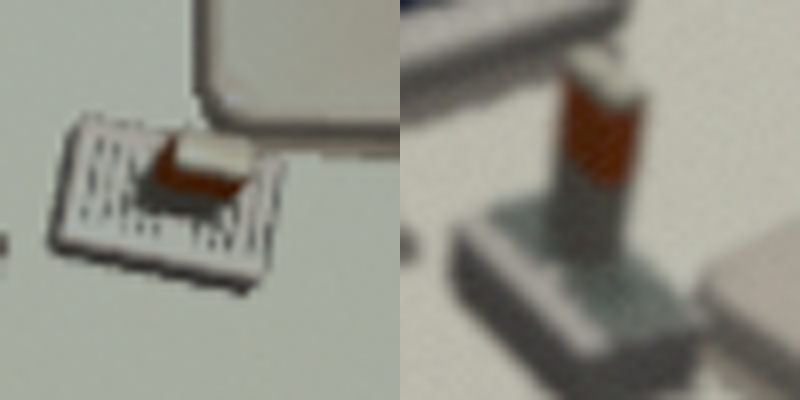

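The top crop shows the handle top centred at (213,152). The tray corners are at (80,115), (285,160), (262,272) and (58,240).

```bash
python3 - <<'E'
from geo import *
d=grab('top'); c=lambda p:(np.array(p,float)+.5)/8-.5+[395,191]
S=grab('side'); cs=lambda p:(np.array(p,float)-[400,0]+.5)/8-.5+[390,266]
print(rigid([(20,32),(20,-32),(-20,-32),(-20,32)],onz(d,c([(80,115),(285,160),(262,272),(58,240)]),24)))
print(rigid([(6,12),(6,-12),(-6,-12),(-6,12)],onz(d,c([(180,133),(255,143),(245,172),(172,163)]),86)))
print('side handle top',onz(S,cs([(605,75)]),86), 'tray',rigid([(-20,32),(-20,-32),(20,-32)],onz(S,cs([(455,235),(590,358),(697,318)]),24)))
E
python3 plan.py
```

```text
(array([ 611.36831181, -232.7583785 ]), np.float64(-0.1725386970673683), np.float64(2.6805818871446263))
(array([ 610.70706749, -231.93589067]), np.float64(-0.13937305028175623), np.float64(2.217743166764535))
side handle top [[ 607.7850509  -235.97235676   86.        ]] tray (array([ 606.58716791, -236.66359913]), np.float64(-0.12406205258534916), np.float64(4.391915356051356))
now [577.6 -72.9 187.1] 1.472 w 64.2 F [-0.1  0.3  0.2] t 60.7
0
[]
```

```bash
python3 plan.py "609.5 -233.5 160 -.15 .8" ". . . . .8" ". . . . .8"
```

```text
now [577.6 -72.9 187.1] 1.472 w 64.2 F [-0.1  0.3  0.2] t 60.7
11
[{"tx": -0.058, "ty": 0.018, "tz": 0.01, "twist": 0.057, "fingers": 0.8}, {"tx": -0.054, "ty": 0.028, "tz": 0.01, "twist": 0.057, "fingers": 0.8}, {"tx": -0.048, "ty": 0.037, "tz": 0.01, "twist": 0.057, "fingers": 0.8}, {"tx": -0.041, "ty": 0.045, "tz": 0.01, "twist": 0.058, "fingers": 0.8}, {"tx": -0.032, "ty": 0.051, "tz": 0.01, "twist": 0.057, "fingers": 0.8}, {"tx": -0.022, "ty": 0.056, "tz": 0.01, "twist": 0.058, "fingers": 0.8}, {"tx": -0.012, "ty": 0.06, "tz": 0.01, "twist": 0.057, "fingers": 0.8}, {"tx": -0.001, "ty": 0.061, "tz": 0.01, "twist": 0.058, "fingers": 0.8}, {"tx": 0.009, "ty": 0.059, "tz": 0.01, "twist": 0.057, "fingers": 0.8}, {"tx": 0.0, "ty": 0.0, "tz": 0.0, "twist": 0.0, "fingers": 0.8}, {"tx": 0.0, "ty": 0.0, "tz": 0.0, "twist": 0.0, "fingers": 0.8}]
```

Emit:
{"fn": "carry_out", "kwargs": {
  "moves": [
    {"tx":-0.058,"ty":0.018,"tz":0.0,"twist":0.057,"fingers":0.8},
    {"tx":-0.054,"ty":0.028,"tz":0.0,"twist":0.057,"fingers":0.8},
    {"tx":-0.048,"ty":0.037,"tz":0.0,"twist":0.057,"fingers":0.8},
    {"tx":-0.041,"ty":0.045,"tz":0.0,"twist":0.058,"fingers":0.8},
    {"tx":-0.032,"ty":0.051,"tz":0.0,"twist":0.057,"fingers":0.8},
    {"tx":-0.022,"ty":0.056,"tz":0.0,"twist":0.058,"fingers":0.8},
    {"tx":-0.012,"ty":0.06,"tz":0.02,"twist":0.057,"fingers":0.8},
    {"tx":-0.001,"ty":0.061,"tz":0.03,"twist":0.058,"fingers":0.8},
    {"tx":0.009,"ty":0.059,"tz":0.04,"twist":0.057,"fingers":0.8},
    {"tx":0.0,"ty":0.0,"tz":0.0,"twist":0.0,"fingers":0.8},
    {"tx":0.0,"ty":0.0,"tz":0.0,"twist":0.0,"fingers":0.8}
  ]
}}

```text
clock: 62.08
eef_pos: [610.0, -232.8, 161.0]
tool_rot: [-3.141, 0.001, -0.146]
force: [-0.2, -0.4, -0.4]
width: 68.7
gripper_force: 0.0
```

```bash
python3 plan.py "609.5 -233.5 100 -.15 .8 30" "609.5 -233.5 53 . .8 25" ". . . . .8"
```

```text
now [ 610.  -232.8  161. ] -0.146 w 68.7 F [-0.2 -0.4 -0.4] t 62.1
6
[{"tx": 0.0, "ty": 0.001, "tz": 0.068, "twist": 0.0, "fingers": 0.8}, {"tx": -0.001, "ty": 0.001, "tz": 0.068, "twist": 0.001, "fingers": 0.8}, {"tx": 0.0, "ty": 0.001, "tz": 0.067, "twist": 0.0, "fingers": 0.8}, {"tx": 0.0, "ty": 0.0, "tz": 0.079, "twist": 0.0, "fingers": 0.8}, {"tx": 0.0, "ty": 0.0, "tz": 0.078, "twist": 0.0, "fingers": 0.8}, {"tx": 0.0, "ty": 0.0, "tz": 0.0, "twist": 0.0, "fingers": 0.8}]
```

Emit:
{"fn": "carry_out", "kwargs": {
  "moves": [
    {"tx":0.0,"ty":0.001,"tz":0.068,"twist":0.0,"fingers":0.8},
    {"tx":-0.001,"ty":0.001,"tz":0.068,"twist":0.001,"fingers":0.8},
    {"tx":0.0,"ty":0.001,"tz":0.067,"twist":0.0,"fingers":0.8},
    {"tx":0.0,"ty":0.0,"tz":0.079,"twist":0.0,"fingers":0.8},
    {"tx":0.0,"ty":0.0,"tz":0.078,"twist":0.0,"fingers":0.8},
    {"tx":0.0,"ty":0.0,"tz":0.0,"twist":0.0,"fingers":0.8},
    {"tx":0.0,"ty":0.0,"tz":0.0,"twist":0.0,"fingers":0.0},
    {"tx":0.0,"ty":0.0,"tz":0.0,"twist":0.0,"fingers":0.0},
    {"tx":0.0,"ty":0.0,"tz":0.0,"twist":0.0,"fingers":0.0},
    {"tx":0.0,"ty":0.0,"tz":0.0,"twist":0.0,"fingers":0.0},
    {"tx":0.0,"ty":0.0,"tz":0.0,"twist":0.0,"fingers":0.0},
    {"tx":0.0,"ty":0.0,"tz":0.0,"twist":0.0,"fingers":0.0}
  ]
}}

```text
clock: 63.58
eef_pos: [610.3, -234.8, 54.4]
tool_rot: [3.141, -0.002, -0.152]
force: [-0.2, 0.4, 6.4]
width: 23.2
gripper_force: 59.2
```

Emit:
{"fn": "carry_out", "kwargs": {
  "moves": [
    {"tx":0.0,"ty":0.0,"tz":0.0,"twist":0.0,"fingers":0.8},
    {"tx":0.0,"ty":0.0,"tz":0.0,"twist":0.0,"fingers":0.8},
    {"tx":0.0,"ty":0.0,"tz":0.0,"twist":0.0,"fingers":0.8},
    {"tx":0.0,"ty":0.0,"tz":-0.01,"twist":-0.055,"fingers":0.8},
    {"tx":0.0,"ty":0.0,"tz":0.0,"twist":-0.056,"fingers":0.8},
    {"tx":0.0,"ty":0.0,"tz":0.0,"twist":-0.055,"fingers":0.8},
    {"tx":0.0,"ty":0.0,"tz":0.0,"twist":-0.056,"fingers":0.8},
    {"tx":0.0,"ty":0.0,"tz":0.0,"twist":-0.056,"fingers":0.8},
    {"tx":0.0,"ty":0.0,"tz":0.0,"twist":-0.055,"fingers":0.8},
    {"tx":0.0,"ty":0.0,"tz":0.0,"twist":-0.056,"fingers":0.8},
    {"tx":0.0,"ty":0.0,"tz":0.0,"twist":-0.055,"fingers":0.8},
    {"tx":0.0,"ty":0.0,"tz":0.0,"twist":-0.056,"fingers":0.8}
  ]
}}

```text
clock: 65.08
eef_pos: [609.4, -234.4, 56.1]
tool_rot: [-3.141, 0.0, 1.424]
force: [-0.2, -1.4, -0.4]
width: 68.3
gripper_force: 0.0
```

Emit:
{"fn": "carry_out", "kwargs": {
  "moves": [
    {"tx":0.0,"ty":0.0,"tz":0.0,"twist":0.0,"fingers":0.8},
    {"tx":0.0,"ty":0.0,"tz":0.0,"twist":0.0,"fingers":0.0},
    {"tx":0.0,"ty":0.0,"tz":0.0,"twist":0.0,"fingers":0.0},
    {"tx":0.0,"ty":0.0,"tz":0.0,"twist":0.0,"fingers":0.0},
    {"tx":0.0,"ty":0.0,"tz":0.0,"twist":0.0,"fingers":0.0},
    {"tx":0.0,"ty":0.0,"tz":0.0,"twist":0.0,"fingers":0.0},
    {"tx":0.0,"ty":0.0,"tz":0.0,"twist":0.0,"fingers":0.0},
    {"tx":0.0,"ty":0.0,"tz":0.0,"twist":0.0,"fingers":0.0}
  ]
}}

```text
clock: 66.08
eef_pos: [609.6, -234.4, 56.3]
tool_rot: [-3.142, -0.0, 1.418]
force: [0.2, 1.2, 0.1]
width: 11.5
gripper_force: 62.5
```

Emit:
{"fn": "carry_out", "kwargs": {
  "moves": [
    {"tx":0.0,"ty":0.0,"tz":-0.01,"twist":0.0,"fingers":0.0},
    {"tx":0.0,"ty":0.0,"tz":-0.02,"twist":0.0,"fingers":0.0},
    {"tx":0.0,"ty":0.0,"tz":-0.04,"twist":0.0,"fingers":0.0},
    {"tx":0.0,"ty":0.0,"tz":-0.06,"twist":0.0,"fingers":0.0},
    {"tx":0.0,"ty":0.0,"tz":-0.08,"twist":0.0,"fingers":0.0},
    {"tx":0.0,"ty":0.0,"tz":-0.08,"twist":0.0,"fingers":0.0},
    {"tx":0.0,"ty":0.0,"tz":-0.08,"twist":0.0,"fingers":0.0},
    {"tx":0.0,"ty":0.0,"tz":-0.07,"twist":0.0,"fingers":0.0},
    {"tx":0.0,"ty":0.0,"tz":-0.05,"twist":0.0,"fingers":0.0},
    {"tx":0.0,"ty":0.0,"tz":-0.03,"twist":0.0,"fingers":0.0},
    {"tx":0.0,"ty":0.0,"tz":-0.01,"twist":0.0,"fingers":0.0},
    {"tx":0.0,"ty":0.0,"tz":0.0,"twist":0.0,"fingers":0.0}
  ]
}}

```text
clock: 67.58
eef_pos: [609.4, -234.2, 214.9]
tool_rot: [-3.141, -0.0, 1.418]
force: [-0.9, 0.3, -1.3]
width: 11.3
gripper_force: 62.5
```

```bash
python3 ramp.py 595.7 95.2 215 1.472 0 22
```

```text
now [ 609.4 -234.2  214.9] 1.418 w 11.3 F [-0.9  0.3 -1.3] t 67.6
[{"tx": 0.006, "ty": -0.001, "tz": 0.0, "twist": 0.0, "fingers": 0.0}, {"tx": 0.019, "ty": -0.004, "tz": 0.0, "twist": 0.0, "fingers": 0.0}, {"tx": 0.03, "ty": -0.006, "tz": 0.0, "twist": -0.001, "fingers": 0.0}, {"tx": 0.039, "ty": -0.007, "tz": 0.0, "twist": 0.0, "fingers": 0.0}, {"tx": 0.048, "ty": -0.01, "tz": 0.0, "twist": -0.001, "fingers": 0.0}, {"tx": 0.055, "ty": -0.01, "tz": 0.0, "twist": -0.001, "fingers": 0.0}, {"tx": 0.061, "ty": -0.012, "tz": 0.0, "twist": -0.001, "fingers": 0.0}, {"tx": 0.066, "ty": -0.012, "tz": 0.0, "twist": -0.001, "fingers": 0.0}, {"tx": 0.07, "ty": -0.012, "tz": 0.0, "twist": -0.001, "fingers": 0.0}, {"tx": 0.073, "ty": -0.013, "tz": 0.0, "twist": -0.001, "fingers": 0.0}, {"tx": 0.073, "ty": -0.013, "tz": 0.0, "twist": -0.002, "fingers": 0.0}, {"tx": 0.074, "ty": -0.012, "tz": 0.0, "twist": -0.001, "fingers": 0.0}, {"tx": 0.073, "ty": -0.012, "tz": 0.0, "twist": -0.001, "fingers": 0.0}, {"tx": 0.07, "ty": -0.012, "tz": 0.0, "twist": -0.001, "fingers": 0.0}, {"tx": 0.066, "ty": -0.01, "tz": 0.0, "twist": -0.001, "fingers": 0.0}, {"tx": 0.062, "ty": -0.01, "tz": 0.0, "twist": -0.001, "fingers": 0.0}, {"tx": 0.055, "ty": -0.008, "tz": 0.0, "twist": -0.001, "fingers": 0.0}, {"tx": 0.048, "ty": -0.007, "tz": 0.0, "twist": -0.001, "fingers": 0.0}, {"tx": 0.04, "ty": -0.006, "tz": 0.0, "twist": 0.0, "fingers": 0.0}, {"tx": 0.03, "ty": -0.004, "tz": 0.0, "twist": -0.001, "fingers": 0.0}, {"tx": 0.019, "ty": -0.003, "tz": 0.0, "twist": 0.0, "fingers": 0.0}, {"tx": 0.006, "ty": -0.001, "tz": 0.0, "twist": 0.0, "fingers": 0.0}]
```

Emit:
{"fn": "carry_out", "kwargs": {
  "moves": [
    {"tx":0.006,"ty":-0.001,"tz":0.0,"twist":0.0,"fingers":0.0},
    {"tx":0.019,"ty":-0.004,"tz":0.0,"twist":0.0,"fingers":0.0},
    {"tx":0.03,"ty":-0.006,"tz":0.0,"twist":-0.001,"fingers":0.0},
    {"tx":0.039,"ty":-0.007,"tz":0.0,"twist":0.0,"fingers":0.0},
    {"tx":0.048,"ty":-0.01,"tz":0.0,"twist":-0.001,"fingers":0.0},
    {"tx":0.055,"ty":-0.01,"tz":0.0,"twist":-0.001,"fingers":0.0},
    {"tx":0.061,"ty":-0.012,"tz":0.0,"twist":-0.001,"fingers":0.0},
    {"tx":0.066,"ty":-0.012,"tz":0.0,"twist":-0.001,"fingers":0.0},
    {"tx":0.07,"ty":-0.012,"tz":0.0,"twist":-0.001,"fingers":0.0},
    {"tx":0.073,"ty":-0.013,"tz":0.0,"twist":-0.001,"fingers":0.0},
    {"tx":0.073,"ty":-0.013,"tz":0.0,"twist":-0.002,"fingers":0.0},
    {"tx":0.074,"ty":-0.012,"tz":0.0,"twist":-0.001,"fingers":0.0}
  ]
}}

```text
clock: 69.08
eef_pos: [601.8, -45.5, 215.3]
tool_rot: [3.142, -0.0, 1.45]
force: [-0.5, -0.6, -0.5]
width: 11.1
gripper_force: 62.5
```

Emit:
{"fn": "carry_out", "kwargs": {
  "moves": [
    {"tx":0.073,"ty":-0.012,"tz":0.0,"twist":-0.001,"fingers":0.0},
    {"tx":0.07,"ty":-0.012,"tz":0.0,"twist":-0.001,"fingers":0.0},
    {"tx":0.066,"ty":-0.01,"tz":0.0,"twist":-0.001,"fingers":0.0},
    {"tx":0.062,"ty":-0.01,"tz":0.0,"twist":-0.001,"fingers":0.0},
    {"tx":0.055,"ty":-0.008,"tz":0.0,"twist":-0.001,"fingers":0.0},
    {"tx":0.048,"ty":-0.007,"tz":0.0,"twist":-0.001,"fingers":0.0},
    {"tx":0.04,"ty":-0.006,"tz":0.0,"twist":0.0,"fingers":0.0},
    {"tx":0.03,"ty":-0.004,"tz":0.0,"twist":-0.001,"fingers":0.0},
    {"tx":0.019,"ty":-0.003,"tz":0.0,"twist":0.0,"fingers":0.0},
    {"tx":0.006,"ty":-0.001,"tz":0.0,"twist":0.0,"fingers":0.0},
    {"tx":0.0,"ty":0.0,"tz":0.02,"twist":0.0,"fingers":0.0},
    {"tx":0.0,"ty":0.0,"tz":0.04,"twist":0.0,"fingers":0.0}
  ]
}}

```text
clock: 70.58
eef_pos: [596.1, 94.4, 197.0]
tool_rot: [3.141, 0.0, 1.471]
force: [-0.7, 0.3, -0.9]
width: 11.1
gripper_force: 62.5
```

Emit:
{"fn": "carry_out", "kwargs": {
  "moves": [
    {"tx":0.0,"ty":0.0,"tz":0.06,"twist":0.0,"fingers":0.0},
    {"tx":0.0,"ty":0.0,"tz":0.07,"twist":0.0,"fingers":0.0},
    {"tx":0.0,"ty":0.0,"tz":0.06,"twist":0.0,"fingers":0.0},
    {"tx":0.0,"ty":0.0,"tz":0.03,"twist":0.0,"fingers":0.0},
    {"tx":0.0,"ty":0.0,"tz":0.01,"twist":0.0,"fingers":0.0},
    {"tx":0.0,"ty":0.0,"tz":0.0,"twist":0.0,"fingers":0.0},
    {"tx":0.0,"ty":0.0,"tz":0.0,"twist":0.0,"fingers":0.0}
  ]
}}

```text
clock: 71.45
eef_pos: [596.3, 95.0, 129.0]
tool_rot: [3.14, -0.0, 1.472]
force: [-0.0, 0.5, -0.5]
width: 11.4
gripper_force: 62.5
```

```bash
python3 plan.py "595.8 95.4 110 1.472 0 5" "595.8 95.4 100 . 0 4" ". . . . 0"
```

```text
now [596.3  95.  129. ] 1.472 w 11.4 F [-0.   0.5 -0.5] t 71.5
8
[{"tx": 0.0, "ty": 0.0, "tz": 0.016, "twist": 0.0, "fingers": 0.0}, {"tx": 0.0, "ty": -0.001, "tz": 0.016, "twist": 0.0, "fingers": 0.0}, {"tx": 0.001, "ty": 0.0, "tz": 0.016, "twist": 0.0, "fingers": 0.0}, {"tx": 0.0, "ty": -0.001, "tz": 0.015, "twist": 0.0, "fingers": 0.0}, {"tx": 0.0, "ty": 0.0, "tz": 0.011, "twist": 0.0, "fingers": 0.0}, {"tx": 0.0, "ty": 0.0, "tz": 0.011, "twist": 0.0, "fingers": 0.0}, {"tx": 0.0, "ty": 0.0, "tz": 0.012, "twist": 0.0, "fingers": 0.0}, {"tx": 0.0, "ty": 0.0, "tz": 0.0, "twist": 0.0, "fingers": 0.0}]
```

Emit:
{"fn": "carry_out", "kwargs": {
  "moves": [
    {"tx":0.0,"ty":0.0,"tz":0.016,"twist":0.0,"fingers":0.0},
    {"tx":0.0,"ty":-0.001,"tz":0.016,"twist":0.0,"fingers":0.0},
    {"tx":0.001,"ty":0.0,"tz":0.016,"twist":0.0,"fingers":0.0},
    {"tx":0.0,"ty":-0.001,"tz":0.015,"twist":0.0,"fingers":0.0},
    {"tx":0.0,"ty":0.0,"tz":0.011,"twist":0.0,"fingers":0.0},
    {"tx":0.0,"ty":0.0,"tz":0.011,"twist":0.0,"fingers":0.0},
    {"tx":0.0,"ty":0.0,"tz":0.012,"twist":0.0,"fingers":0.0},
    {"tx":0.0,"ty":0.0,"tz":0.0,"twist":0.0,"fingers":0.0}
  ]
}}

```text
clock: 72.45
eef_pos: [596.1, 97.9, 102.3]
tool_rot: [3.14, -0.005, 1.473]
force: [-5.7, 4.9, 22.2]
width: 11.2
gripper_force: 65.9
```

Emit:
{"fn": "carry_out", "kwargs": {
  "moves": [
    {"tx":0.0,"ty":0.0,"tz":-0.025,"twist":0.0,"fingers":0.0},
    {"tx":0.006,"ty":-0.004,"tz":-0.01,"twist":0.0,"fingers":0.0},
    {"tx":0.0,"ty":0.0,"tz":0.0,"twist":0.0,"fingers":0.0},
    {"tx":0.0,"ty":0.0,"tz":0.011,"twist":0.0,"fingers":0.0},
    {"tx":0.0,"ty":0.0,"tz":0.011,"twist":0.0,"fingers":0.0},
    {"tx":0.0,"ty":0.0,"tz":0.011,"twist":0.0,"fingers":0.0},
    {"tx":0.0,"ty":0.0,"tz":0.0,"twist":0.0,"fingers":0.0}
  ]
}}

```text
clock: 73.32
eef_pos: [594.8, 98.5, 101.5]
tool_rot: [3.141, -0.003, 1.472]
force: [-2.8, 2.6, 14.8]
width: 11.0
gripper_force: 64.8
```

Emit:
{"fn": "carry_out", "kwargs": {
  "moves": [
    {"tx":0.0,"ty":0.0,"tz":-0.025,"twist":0.0,"fingers":0.0},
    {"tx":0.005,"ty":-0.004,"tz":-0.005,"twist":0.0,"fingers":0.0},
    {"tx":0.0,"ty":0.0,"tz":0.0,"twist":0.0,"fingers":0.0},
    {"tx":0.0,"ty":0.0,"tz":0.011,"twist":0.0,"fingers":0.0},
    {"tx":0.0,"ty":0.0,"tz":0.011,"twist":0.0,"fingers":0.0},
    {"tx":0.0,"ty":0.0,"tz":0.011,"twist":0.0,"fingers":0.0},
    {"tx":0.0,"ty":0.0,"tz":0.0,"twist":0.0,"fingers":0.0}
  ]
}}

```text
clock: 74.2
eef_pos: [594.0, 97.8, 104.1]
tool_rot: [3.14, -0.003, 1.471]
force: [-8.3, -2.8, 40.6]
width: 11.6
gripper_force: 68.7
```

```bash
python3 - <<'E'
from h import *
d=grab('side','s10.png'); s=ctrl.read_state(); p=s['eef_pos']; print(p,s['force'])
R=np.array([[.995,.0988],[-.0988,.995]])
print('pred tray bottom',proj(d,[np.r_[p[:2]+R@np.array(q),z] for z in(46,70) for q in [(-20,32),(-20,-32),(20,-32)]]).round(1).tolist())
i=d['color']; h=cv2.cvtColor(i,cv2.COLOR_BGR2HSV)
# non-blue region in the tray area on the carrier insert
q=proj(d,[np.r_[p[:2],55]])[0].astype(int); print(q)
for y in range(q[1]-14,q[1]+16,1): print(y,''.join('B' if (100<h[y,x,0]<120 and h[y,x,1]>150) else ('.' if h[y,x,2]<45 else ('W' if h[y,x,2]>130 else 'g')) for x in range(q[0]-28,q[0]+32)))
E
```

```text
[594.05079616  97.76968604 104.10499908] [-8.2223947  -2.121505   40.26990837]
pred tray bottom [[302.7, 224.0], [314.8, 234.9], [328.7, 231.3], [302.7, 215.7], [315.0, 226.4], [329.0, 222.9]]
[315 224]
210 WWWWWWWWWWWWWWWWWWWWWWWgg...ggggggggWWWWWWWWWWWWWWWWWWWWWWWW
211 WWWWWWWWWWWWWWWWWWWWWWWWgg..ggggggggWWWWWWWWWWWWWWWWWWWWWWWW
212 WWWWWWWWWWWWWWWWWWWWWWWWWggggggggggWWWWWWWWWWWWWWWWWWWWWWWWg
213 WWWWWWWWWWWWWWWWWWWWWWWWWgggggggggWWWWWWWWWWWWWWWWWWWWWggggg
214 WWWWWWWWWWWWWWWWWWWWWWWgggggggggggWWWWWWWWWWWWWWWWggggggBBBB
215 WWWWWWWWWWWWWWWWWWWWWgggggggggggggWWWWWWWWWWWWWgggggBBBBBBBB
216 WWWWWWWWWWWWWWWWWWWWWgggggggggggggWWWWWWWWWgggBBBBBBBBBBBBBB
217 WWWWWWWWWWWWWWWWWWWWWgggggggggggggggWWWgggBBBBBBBBBBBBBBBBBB
218 WWWWWWWWWWWWWWWWWWgggggggggggggggggggggBBBBBBBBBBBBBBBBBBBBB
219 WWWWWWWWWWWWWWWWWgggggggggggggggggggggggBBBBBBBBBBBBBBBBBBBB
220 gWWWWWWWWWWWWWWWWggggggggggggggggggggggggBBBBBBBBBBBBBBBBBBB
221 ggWWWWWWWWWWWWWWWgggggggggggggggggggggggggBBBBBBBBBBBBBBBBBB
222 gggWWWWWWWWWWWWWgggggggggggggggggggggggggggBBBBBBBBBBBBBBBBB
223 gggWWWWWWWWWWggggggggggggggggggggggggggggggBBBBB
[... 352 characters left out ...]
BBBBBBBBBBBBggggggggggggggggggggggB..B.....ggggggg
230 gggWWWggBBBBBBBBBBBBBBBgggggggggggggggggggg..........ggggggg
231 gggWWWgggBBBBBBBBBBBBBBBggggggggggggggggggg...........gggggg
232 gggWWWggggBBBBBBBBBBBBBBBBggggggggggggggBB............gggggg
233 ggggWWWggggBBBBBBBBBBBBBBBBgggggggggBBBBBB............gggggg
234 gggggWWWgggBBBBBBBBBBBBBBBBBgggBBBBBBBBBBB............gggggg
235 ggggggWWWggggBBBBBBBBBBBBBBBBBBBBBBBBBBBBB............gggggg
236 gggggggWWWgggBBBBBBBBBBBBBBBBBBBBBBBBBBBBg............gggggg
237 ggggggggWWWgggBBBBBBBBBBBBBBBBBBBBBBBBBBBg.gg....g.....ggggg
238 gggggggggWWggggBBBBBBBBBBBBBBBBBBBBBBBBBBgggggggggggg.gggggg
239 ggggggggggggggggBBBBBBBBBBBBBBBBBBBBBBBBBgggggggggggg.gggggg
```

The carrier sits askew on the pocket rim. I'll reseat it flat on the free worktop to the left and regrip, as I did with the jar.

Emit:
{"fn": "carry_out", "kwargs": {
  "moves": [
    {"tx":0.0,"ty":0.0,"tz":-0.02,"twist":0.0,"fingers":0.0},
    {"tx":0.0,"ty":0.0,"tz":-0.05,"twist":0.0,"fingers":0.0},
    {"tx":0.0,"ty":0.0,"tz":-0.07,"twist":0.0,"fingers":0.0},
    {"tx":0.0,"ty":0.0,"tz":-0.05,"twist":0.0,"fingers":0.0},
    {"tx":0.0,"ty":0.0,"tz":-0.02,"twist":0.0,"fingers":0.0},
    {"tx":0.0,"ty":0.0,"tz":0.0,"twist":0.0,"fingers":0.0}
  ]
}}

```text
clock: 75.0
eef_pos: [593.2, 99.0, 162.0]
tool_rot: [3.142, -0.0, 1.472]
force: [-0.3, -0.5, -1.2]
width: 11.2
gripper_force: 62.4
```

```bash
python3 ramp.py 575 250 160 1.472 0 12
```

```text
now [593.2  99.  162. ] 1.472 w 11.2 F [-0.3 -0.5 -1.2] t 75.0
[{"tx": 0.01, "ty": -0.002, "tz": 0.0, "twist": 0.0, "fingers": 0.0}, {"tx": 0.027, "ty": -0.006, "tz": 0.0, "twist": 0.0, "fingers": 0.0}, {"tx": 0.04, "ty": -0.009, "tz": 0.001, "twist": 0.0, "fingers": 0.0}, {"tx": 0.051, "ty": -0.012, "tz": 0.001, "twist": 0.0, "fingers": 0.0}, {"tx": 0.058, "ty": -0.012, "tz": 0.0, "twist": 0.0, "fingers": 0.0}, {"tx": 0.062, "ty": -0.014, "tz": 0.001, "twist": 0.0, "fingers": 0.0}, {"tx": 0.061, "ty": -0.014, "tz": 0.001, "twist": 0.0, "fingers": 0.0}, {"tx": 0.058, "ty": -0.012, "tz": 0.001, "twist": 0.0, "fingers": 0.0}, {"tx": 0.051, "ty": -0.012, "tz": 0.0, "twist": 0.0, "fingers": 0.0}, {"tx": 0.04, "ty": -0.009, "tz": 0.001, "twist": 0.0, "fingers": 0.0}, {"tx": 0.027, "ty": -0.006, "tz": 0.0, "twist": 0.0, "fingers": 0.0}, {"tx": 0.01, "ty": -0.002, "tz": 0.001, "twist": 0.0, "fingers": 0.0}]
```

Emit:
{"fn": "carry_out", "kwargs": {
  "moves": [
    {"tx":0.01,"ty":-0.002,"tz":0.0,"twist":0.0,"fingers":0.0},
    {"tx":0.027,"ty":-0.006,"tz":0.0,"twist":0.0,"fingers":0.0},
    {"tx":0.04,"ty":-0.009,"tz":0.001,"twist":0.0,"fingers":0.0},
    {"tx":0.051,"ty":-0.012,"tz":0.001,"twist":0.0,"fingers":0.0},
    {"tx":0.058,"ty":-0.012,"tz":0.0,"twist":0.0,"fingers":0.0},
    {"tx":0.062,"ty":-0.014,"tz":0.001,"twist":0.0,"fingers":0.0},
    {"tx":0.061,"ty":-0.014,"tz":0.001,"twist":0.0,"fingers":0.0},
    {"tx":0.058,"ty":-0.012,"tz":0.001,"twist":0.0,"fingers":0.0},
    {"tx":0.051,"ty":-0.012,"tz":0.0,"twist":0.0,"fingers":0.0},
    {"tx":0.04,"ty":-0.009,"tz":0.001,"twist":0.0,"fingers":0.0},
    {"tx":0.027,"ty":-0.006,"tz":0.0,"twist":0.0,"fingers":0.0},
    {"tx":0.01,"ty":-0.002,"tz":0.001,"twist":0.0,"fingers":0.0}
  ]
}}

```text
clock: 76.5
eef_pos: [575.0, 250.2, 159.8]
tool_rot: [3.142, 0.0, 1.472]
force: [-0.4, -0.5, -1.5]
width: 11.3
gripper_force: 62.4
```

Emit:
{"fn": "carry_out", "kwargs": {
  "moves": [
    {"tx":0.0,"ty":0.0,"tz":0.03,"twist":0.0,"fingers":0.0},
    {"tx":0.0,"ty":0.0,"tz":0.07,"twist":0.0,"fingers":0.0},
    {"tx":0.0,"ty":0.0,"tz":0.09,"twist":0.0,"fingers":0.0},
    {"tx":0.0,"ty":0.0,"tz":0.07,"twist":0.0,"fingers":0.0},
    {"tx":0.0,"ty":0.0,"tz":0.04,"twist":0.0,"fingers":0.0},
    {"tx":0.0,"ty":0.0,"tz":0.01,"twist":0.0,"fingers":0.0},
    {"tx":0.0,"ty":0.0,"tz":0.0,"twist":0.0,"fingers":0.0}
  ]
}}

```text
clock: 77.38
eef_pos: [575.5, 249.8, 67.2]
tool_rot: [3.141, -0.0, 1.472]
force: [0.5, -0.0, -0.5]
width: 11.2
gripper_force: 62.4
```

```bash
python3 plan.py; python3 - <<'E'
from h import *
d=grab('top','t3.png'); h=cv2.cvtColor(d['color'],cv2.COLOR_BGR2HSV); s=ctrl.read_state();p=s['eef_pos']
d2=grab('side','s11.png'); R=np.array([[.995,.0988],[-.0988,.995]])
print('pred tray top(24), z0',proj(d2,[np.r_[p[:2]+R@np.array(q),p[2]-56+z] for z in(0,24) for q in [(-20,32),(-20,-32),(20,-32)]]).round(1).tolist())
i=d2['color']; h=cv2.cvtColor(i,cv2.COLOR_BGR2HSV); q=proj(d2,[np.r_[p[:2],12]])[0].astype(int); print(q)
for y in range(q[1]-14,q[1]+18): print(y,''.join('.' if h[y,x,2]<60 else ('W' if h[y,x,2]>150 else 'g') for x in range(q[0]-28,q[0]+28)))
E
```

```text
now [575.5 249.8  67.2] 1.472 w 11.2 F [ 0.5 -0.  -0.5] t 77.4
0
[]
pred tray top(24), z0 [[267.0, 214.8], [276.8, 224.5], [290.0, 221.3], [266.8, 207.1], [276.7, 216.6], [290.0, 213.5]]
[278 217]
203 WWWWWWWWWWWWWWWggggggWggg....ggggggWWWWWWWWWWWWWWWWWWWWW
204 WWWWWWWWWWWWWWWWWWWWWWWWgg....ggggWWWWWWWWWWWWWWWWWWWWWW
205 WWWWWWWWWWWWWWWWWWWWWWWWggg..ggggWWWWWWWWWWWWWWWWWWWWWWW
206 WWWWWWWWWWWWWWWWWWWWWWWggggggggggWWWWWWWWWWWWWWWWWWWWWWW
207 WWWWWWWWWWWWWWWWWWWWWggggggggggggWWWWWWWWWWWWWWWWWWWWWWW
208 WWWWWWWWWWWWWWWWWWWWWgggggggggggggWWWWWWWWWWWWWWWWWWWWWW
209 WWWWWWWWWWWWWWWWWWWggggggggggggggggWWWWWWWWWWWWWWWWWWWWW
210 WWWWWWWWWWWWWWWWWWgggggggggggggggggggWWWWWWWWWWWWWWWWWWW
211 WWWWWWWWWWWWWWWWWWggggggggggggggggggggWWWWWWWWWWWWWWWWWW
212 WWWWWWWWWWWWWWWWWWgggggggggggggggggggggWWWWWWWWWWWWWWWWW
213 WWWWWWWWWWWWWWWWWWggggggggggggggggggggggWWWWWWWWWWWWWWWW
214 WWWWWWWWWWWWWWWWWWggg.gggggggggggggggggggWWWWWWWWWWWWWWW
215 WWWWWWWWWWWWWWWWWWgggggggggggggggggggggggWWWWWWWWWWWWWWW
216 WWWWWWWWWWWWWWWWWWWggg..gggggggggggggggggWWWWWWWWWWWWWWW
217 WWWWWWWWWWWWWWWWWWWggggggggggggggggggggggWWWW
[... 348 characters left out ...]
ggggggggggggggggggggggggggggg
224 WWWWWWWWWWWWWWWWWWWggggggggggggggggggggggggggggggggggggg
225 WWWWWWWWWWWWWWWWgggggggggggggggggggggggggggggggggggggggg
226 WWWWWWWWWWWWWggggggggggggggggggggggggggggggggggggggggggg
227 WWWWWWWWWWWggggggggggggggggggggggggggggggggggggggggggggg
228 WWWWWWWWWWggggggggggggggggggggggggggggggggg...gggggggggg
229 WWWWWWWWWggggggggggggggggggggggggggggggggggg...ggggggggg
230 WWWWWWWggggggggggggggggggggggggggggggggggggg....gggggggg
231 WWWWgggggggggggggggggggggggggggggggggggggWggg....ggggggg
232 WggggggggggggggggggggggggggggggggggggggggWgggg....gggggg
233 ggggggggggggggggggggggggggggggggggggggggggggggg....ggggg
234 gggggggggggggggggggggggggggggggggggg.gggggggggg.....gggg
```

Emit:
{"fn": "carry_out", "kwargs": {
  "moves": [
    {"tx":0.0,"ty":0.0,"tz":0.015,"twist":0.0,"fingers":0.0},
    {"tx":0.0,"ty":0.0,"tz":0.015,"twist":0.0,"fingers":0.0},
    {"tx":0.0,"ty":0.0,"tz":0.01,"twist":0.0,"fingers":0.0},
    {"tx":0.0,"ty":0.0,"tz":0.0,"twist":0.0,"fingers":0.0},
    {"tx":0.0,"ty":0.0,"tz":0.0,"twist":0.0,"fingers":0.0}
  ]
}}

```text
clock: 78.1
eef_pos: [575.2, 249.8, 56.8]
tool_rot: [-3.142, -0.001, 1.471]
force: [-4.5, -1.5, 15.7]
width: 11.0
gripper_force: 64.6
```

Emit:
{"fn": "carry_out", "kwargs": {
  "moves": [
    {"tx":0.0,"ty":0.0,"tz":0.0,"twist":0.0,"fingers":0.8},
    {"tx":0.0,"ty":0.0,"tz":0.0,"twist":0.0,"fingers":0.8},
    {"tx":0.0,"ty":0.0,"tz":0.0,"twist":0.0,"fingers":0.8},
    {"tx":0.0,"ty":0.0,"tz":0.0,"twist":0.055,"fingers":0.8},
    {"tx":0.0,"ty":0.0,"tz":0.0,"twist":0.056,"fingers":0.8},
    {"tx":0.0,"ty":0.0,"tz":0.0,"twist":0.055,"fingers":0.8},
    {"tx":0.0,"ty":0.0,"tz":0.0,"twist":0.056,"fingers":0.8},
    {"tx":0.0,"ty":0.0,"tz":0.0,"twist":0.056,"fingers":0.8},
    {"tx":0.0,"ty":0.0,"tz":0.0,"twist":0.055,"fingers":0.8},
    {"tx":0.0,"ty":0.0,"tz":0.0,"twist":0.056,"fingers":0.8},
    {"tx":0.0,"ty":0.0,"tz":0.0,"twist":0.055,"fingers":0.8},
    {"tx":0.0,"ty":0.0,"tz":0.0,"twist":0.056,"fingers":0.8}
  ]
}}

```text
clock: 79.6
eef_pos: [574.9, 250.0, 54.5]
tool_rot: [3.141, 0.0, -0.105]
force: [-0.7, -0.1, 0.7]
width: 68.6
gripper_force: 0.0
```

Emit:
{"fn": "carry_out", "kwargs": {
  "moves": [
    {"tx":0.0,"ty":0.0,"tz":0.01,"twist":0.0,"fingers":0.8},
    {"tx":0.0,"ty":0.0,"tz":0.0,"twist":0.0,"fingers":0.0},
    {"tx":0.0,"ty":0.0,"tz":0.0,"twist":0.0,"fingers":0.0},
    {"tx":0.0,"ty":0.0,"tz":0.0,"twist":0.0,"fingers":0.0},
    {"tx":0.0,"ty":0.0,"tz":0.0,"twist":0.0,"fingers":0.0},
    {"tx":0.0,"ty":0.0,"tz":0.0,"twist":0.0,"fingers":0.0},
    {"tx":0.0,"ty":0.0,"tz":0.0,"twist":0.0,"fingers":0.0},
    {"tx":0.0,"ty":0.0,"tz":0.0,"twist":0.0,"fingers":0.0}
  ]
}}

```text
clock: 80.6
eef_pos: [575.3, 249.8, 52.1]
tool_rot: [-3.141, -0.001, -0.099]
force: [0.3, -0.4, 3.5]
width: 23.3
gripper_force: 58.8
```

Emit:
{"fn": "carry_out", "kwargs": {
  "moves": [
    {"tx":0.0,"ty":0.0,"tz":0.0,"twist":0.0,"fingers":0.8},
    {"tx":0.0,"ty":0.0,"tz":0.0,"twist":0.0,"fingers":0.8},
    {"tx":0.0,"ty":0.0,"tz":0.0,"twist":0.0,"fingers":0.8},
    {"tx":0.0,"ty":0.0,"tz":0.0,"twist":-0.055,"fingers":0.8},
    {"tx":0.0,"ty":0.0,"tz":0.0,"twist":-0.056,"fingers":0.8},
    {"tx":0.0,"ty":0.0,"tz":0.0,"twist":-0.055,"fingers":0.8},
    {"tx":0.0,"ty":0.0,"tz":0.0,"twist":-0.056,"fingers":0.8},
    {"tx":0.0,"ty":0.0,"tz":0.0,"twist":-0.056,"fingers":0.8},
    {"tx":0.0,"ty":0.0,"tz":0.0,"twist":-0.055,"fingers":0.8},
    {"tx":0.0,"ty":0.0,"tz":0.0,"twist":-0.056,"fingers":0.8},
    {"tx":0.0,"ty":0.0,"tz":0.0,"twist":-0.055,"fingers":0.8},
    {"tx":0.0,"ty":0.0,"tz":0.0,"twist":-0.056,"fingers":0.8}
  ]
}}

```text
clock: 82.1
eef_pos: [575.0, 249.7, 51.7]
tool_rot: [-3.142, 0.0, 1.477]
force: [1.0, -0.7, -0.4]
width: 68.3
gripper_force: 0.0
```

Emit:
{"fn": "carry_out", "kwargs": {
  "moves": [
    {"tx":0.0,"ty":0.0,"tz":0.0,"twist":0.0,"fingers":0.8},
    {"tx":0.0,"ty":0.0,"tz":0.0,"twist":0.0,"fingers":0.0},
    {"tx":0.0,"ty":0.0,"tz":0.0,"twist":0.0,"fingers":0.0},
    {"tx":0.0,"ty":0.0,"tz":0.0,"twist":0.0,"fingers":0.0},
    {"tx":0.0,"ty":0.0,"tz":0.0,"twist":0.0,"fingers":0.0},
    {"tx":0.0,"ty":0.0,"tz":0.0,"twist":0.0,"fingers":0.0},
    {"tx":0.0,"ty":0.0,"tz":0.0,"twist":0.0,"fingers":0.0},
    {"tx":0.0,"ty":0.0,"tz":0.0,"twist":0.0,"fingers":0.0}
  ]
}}

```text
clock: 83.1
eef_pos: [575.0, 249.9, 51.8]
tool_rot: [-3.141, 0.0, 1.472]
force: [-0.2, 0.3, -2.0]
width: 11.3
gripper_force: 62.2
```

Emit:
{"fn": "carry_out", "kwargs": {
  "moves": [
    {"tx":0.0,"ty":0.0,"tz":-0.005,"twist":0.0,"fingers":0.0},
    {"tx":0.0,"ty":0.0,"tz":-0.015,"twist":0.0,"fingers":0.0},
    {"tx":0.0,"ty":0.0,"tz":-0.03,"twist":0.0,"fingers":0.0},
    {"tx":0.0,"ty":0.0,"tz":-0.045,"twist":0.0,"fingers":0.0},
    {"tx":0.0,"ty":0.0,"tz":-0.05,"twist":0.0,"fingers":0.0},
    {"tx":0.0,"ty":0.0,"tz":-0.05,"twist":0.0,"fingers":0.0},
    {"tx":0.0,"ty":0.0,"tz":-0.045,"twist":0.0,"fingers":0.0},
    {"tx":0.0,"ty":0.0,"tz":-0.03,"twist":0.0,"fingers":0.0},
    {"tx":0.0,"ty":0.0,"tz":-0.02,"twist":0.0,"fingers":0.0},
    {"tx":0.0,"ty":0.0,"tz":-0.005,"twist":0.0,"fingers":0.0},
    {"tx":0.0,"ty":0.0,"tz":0.0,"twist":0.0,"fingers":0.0}
  ]
}}

```text
clock: 84.48
eef_pos: [574.8, 249.8, 140.0]
tool_rot: [-3.141, 0.0, 1.472]
force: [0.1, -0.7, -1.9]
width: 11.8
gripper_force: 62.2
```

```bash
python3 ramp.py 595.8 95.6 135 1.472 0 22 | sed 's/"twist": 0.0/"twist": 0/g'
```

```text
now [574.8 249.8 140. ] 1.472 w 11.8 F [ 0.1 -0.7 -1.9] t 84.5
[{"tx": -0.003, "ty": 0.001, "tz": 0.0, "twist": 0, "fingers": 0.0}, {"tx": -0.009, "ty": 0.002, "tz": 0.0, "twist": 0, "fingers": 0.0}, {"tx": -0.014, "ty": 0.003, "tz": 0.001, "twist": 0, "fingers": 0.0}, {"tx": -0.018, "ty": 0.004, "tz": 0.0, "twist": 0, "fingers": 0.0}, {"tx": -0.022, "ty": 0.006, "tz": 0.001, "twist": 0, "fingers": 0.0}, {"tx": -0.026, "ty": 0.006, "tz": 0.001, "twist": 0, "fingers": 0.0}, {"tx": -0.029, "ty": 0.007, "tz": 0.001, "twist": 0, "fingers": 0.0}, {"tx": -0.031, "ty": 0.007, "tz": 0.001, "twist": 0, "fingers": 0.0}, {"tx": -0.032, "ty": 0.008, "tz": 0.001, "twist": 0, "fingers": 0.0}, {"tx": -0.034, "ty": 0.008, "tz": 0.001, "twist": 0, "fingers": 0.0}, {"tx": -0.034, "ty": 0.008, "tz": 0.001, "twist": 0, "fingers": 0.0}, {"tx": -0.035, "ty": 0.008, "tz": 0.001, "twist": 0, "fingers": 0.0}, {"tx": -0.033, "ty": 0.008, "tz": 0.002, "twist": 0, "fingers": 0.0}, {"tx": -0.033, "ty": 0.008, "tz": 0.001, "twist": 0, "fingers": 0.0}, {"tx": -0.031, "ty": 0.008, "tz": 0.001, "twist": 0, "fingers": 0.0}, {"tx": -0.029, "ty": 0.006, "tz": 0.001, "twist": 0, "fingers": 0.0}, {"tx": -0.025, "ty": 0.007, "tz": 0.0, "twist": 0, "fingers": 0.0}, {"tx": -0.023, "ty": 0.005, "tz": 0.001, "twist": 0, "fingers": 0.0}, {"tx": -0.018, "ty": 0.004, "tz": 0.001, "twist": 0, "fingers": 0.0}, {"tx": -0.014, "ty": 0.004, "tz": 0.0, "twist": 0, "fingers": 0.0}, {"tx": -0.009, "ty": 0.002, "tz": 0.001, "twist": 0, "fingers": 0.0}, {"tx": -0.003, "ty": 0.0, "tz": 0.0, "twist": 0, "fingers": 0.0}]
```

Emit:
{"fn": "carry_out", "kwargs": {
  "moves": [
    {"tx":-0.003,"ty":0.001,"tz":0.0,"twist":0,"fingers":0.0},
    {"tx":-0.009,"ty":0.002,"tz":0.0,"twist":0,"fingers":0.0},
    {"tx":-0.014,"ty":0.003,"tz":0.001,"twist":0,"fingers":0.0},
    {"tx":-0.018,"ty":0.004,"tz":0.0,"twist":0,"fingers":0.0},
    {"tx":-0.022,"ty":0.006,"tz":0.001,"twist":0,"fingers":0.0},
    {"tx":-0.026,"ty":0.006,"tz":0.001,"twist":0,"fingers":0.0},
    {"tx":-0.029,"ty":0.007,"tz":0.001,"twist":0,"fingers":0.0},
    {"tx":-0.031,"ty":0.007,"tz":0.001,"twist":0,"fingers":0.0},
    {"tx":-0.032,"ty":0.008,"tz":0.001,"twist":0,"fingers":0.0},
    {"tx":-0.034,"ty":0.008,"tz":0.001,"twist":0,"fingers":0.0},
    {"tx":-0.034,"ty":0.008,"tz":0.001,"twist":0,"fingers":0.0},
    {"tx":-0.035,"ty":0.008,"tz":0.001,"twist":0,"fingers":0.0}
  ]
}}

```text
clock: 85.98
eef_pos: [586.9, 161.4, 137.6]
tool_rot: [3.142, 0.0, 1.472]
force: [-0.1, -0.3, -1.1]
width: 11.1
gripper_force: 62.2
```

Emit:
{"fn": "carry_out", "kwargs": {
  "moves": [
    {"tx":-0.033,"ty":0.008,"tz":0.002,"twist":0,"fingers":0.0},
    {"tx":-0.033,"ty":0.008,"tz":0.001,"twist":0,"fingers":0.0},
    {"tx":-0.031,"ty":0.008,"tz":0.001,"twist":0,"fingers":0.0},
    {"tx":-0.029,"ty":0.006,"tz":0.001,"twist":0,"fingers":0.0},
    {"tx":-0.025,"ty":0.007,"tz":0.0,"twist":0,"fingers":0.0},
    {"tx":-0.023,"ty":0.005,"tz":0.001,"twist":0,"fingers":0.0},
    {"tx":-0.018,"ty":0.004,"tz":0.001,"twist":0,"fingers":0.0},
    {"tx":-0.014,"ty":0.004,"tz":0.0,"twist":0,"fingers":0.0},
    {"tx":-0.009,"ty":0.002,"tz":0.001,"twist":0,"fingers":0.0},
    {"tx":-0.003,"ty":0.0,"tz":0.0,"twist":0,"fingers":0.0},
    {"tx":0,"ty":0.0,"tz":0.0,"twist":0,"fingers":0.0},
    {"tx":0,"ty":0.0,"tz":0.0,"twist":0,"fingers":0.0}
  ]
}}

```text
clock: 87.48
eef_pos: [595.8, 95.8, 135.2]
tool_rot: [-3.142, -0.0, 1.472]
force: [0.5, -0.5, -1.0]
width: 11.1
gripper_force: 62.2
```

```bash
python3 plan.py "595.8 95.6 105 1.472 0 5" "595.8 95.6 96 . 0 3" ". . . . 0"; python3 - <<'E'
from h import *
# pocket rim centres by corner refinement on first top picture
d=grab('top'); i=cv2.imread('pics/top0.png'); hsv=cv2.cvtColor(i,cv2.COLOR_BGR2HSV)
R=np.array([[.995,.0988],[-.0988,.995]])
for n,c,a,b in [('cn',(595.9,95.6),21.75,33.75),('jn',(578.8,-73.2),24.75,29.75),('jf',(671.3,-83.2),24.75,29.75)]:
    print(n,proj(d,[np.r_[np.array(c)+R@np.array(q),49] for q in[(a,b),(a,-b),(-a,-b),(-a,b)]]).round(1).tolist())
x0,y0=260,200; v=hsv[:,:,2]
for y in range(202,230): print(y,' '.join('%3d'%v[y,x] for x in range(262,300)))
E
```

```text
now [595.8  95.8 135.2] 1.472 w 11.1 F [ 0.5 -0.5 -1. ] t 87.5
11
[{"tx": 0.0, "ty": 0.0, "tz": 0.014, "twist": 0.0, "fingers": 0.0}, {"tx": 0.0, "ty": 0.0, "tz": 0.014, "twist": 0.0, "fingers": 0.0}, {"tx": 0.0, "ty": 0.0, "tz": 0.015, "twist": 0.0, "fingers": 0.0}, {"tx": 0.0, "ty": 0.0, "tz": 0.014, "twist": 0.0, "fingers": 0.0}, {"tx": 0.0, "ty": 0.0, "tz": 0.015, "twist": 0.0, "fingers": 0.0}, {"tx": 0.0, "ty": 0.0, "tz": 0.014, "twist": 0.0, "fingers": 0.0}, {"tx": -0.001, "ty": 0.0, "tz": 0.015, "twist": 0.0, "fingers": 0.0}, {"tx": 0.0, "ty": 0.0, "tz": 0.01, "twist": 0.0, "fingers": 0.0}, {"tx": 0.0, "ty": 0.0, "tz": 0.01, "twist": 0.0, "fingers": 0.0}, {"tx": 0.0, "ty": 0.0, "tz": 0.01, "twist": 0.0, "fingers": 0.0}, {"tx": 0.0, "ty": 0.0, "tz": 0.0, "twist": 0.0, "fingers": 0.0}]
cn [[266.4, 205.2], [294.5, 208.6], [292.0, 226.5], [263.7, 223.0]]
jn [[339.0, 213.0], [364.1, 216.0], [361.8, 236.5], [336.6, 233.4]]
jf [[344.0, 175.4], [368.7, 178.4], [366.4, 198.3], [341.6, 195.3]]
202 155 143 123 118 118 118 119 117 118 118 119 119 118 119 118 119 118 119 119 119 118 118 11
[... 3573 characters left out ...]
 105 107 112 114 120 121 122 122 122 121 122 102 120 123  68 103 121 122 122
226 120 122 121 122 122 122 122 122 123 122 123 122 120 121 119 113 114 118 114 111 111 112 109  89  99 101 100 106 113 107 100 118 109  62 102 119 122 121
227 122 121 122 123 122 122 122 123 122 123 121 122 123 122 122 123 123 121 121 122 121 121 119 113 116 115 116 113 115 112 110 121 105  63 111 120 123 122
228 122 122 121 121 122 122 123 122 122 122 122 122 122 122 123 121 123 123 121 123 123 122 123 122 123 122 122 121 121 120 121 123  93  73 115 122 121 121
229 121 122 122 121 123 122 122 122 123 123 124 123 122 123 123 122 122 123 122 122 121 123 122 121 122 122 121 123 123 122 122 121  78  71 115 121 123 122
```

Emit:
{"fn": "carry_out", "kwargs": {
  "moves": [
    {"tx":0.002,"ty":0.0,"tz":0.014,"twist":0.0,"fingers":0.0},
    {"tx":0.0,"ty":0.0,"tz":0.014,"twist":0.0,"fingers":0.0},
    {"tx":0.0,"ty":0.0,"tz":0.015,"twist":0.0,"fingers":0.0},
    {"tx":0.0,"ty":0.0,"tz":0.014,"twist":0.0,"fingers":0.0},
    {"tx":0.0,"ty":0.0,"tz":0.015,"twist":0.0,"fingers":0.0},
    {"tx":0.0,"ty":0.0,"tz":0.014,"twist":0.0,"fingers":0.0},
    {"tx":0.0,"ty":0.0,"tz":0.012,"twist":0.0,"fingers":0.0},
    {"tx":0.0,"ty":0.0,"tz":0.01,"twist":0.0,"fingers":0.0},
    {"tx":0.0,"ty":0.0,"tz":0.01,"twist":0.0,"fingers":0.0},
    {"tx":0.0,"ty":0.0,"tz":0.01,"twist":0.0,"fingers":0.0},
    {"tx":0.0,"ty":0.0,"tz":0.0,"twist":0.0,"fingers":0.0}
  ]
}}

```text
clock: 88.9
eef_pos: [595.8, 96.2, 96.5]
tool_rot: [-3.141, 0.0, 1.472]
force: [0.1, -0.4, 0.0]
width: 11.2
gripper_force: 62.2
```

Emit:
{"fn": "carry_out", "kwargs": {
  "moves": [
    {"tx":0.0,"ty":0.0,"tz":0.013,"twist":0.0,"fingers":0.0},
    {"tx":0.0,"ty":0.0,"tz":0.013,"twist":0.0,"fingers":0.0},
    {"tx":0.0,"ty":0.0,"tz":0.013,"twist":0.0,"fingers":0.0},
    {"tx":0.0,"ty":0.0,"tz":0.0,"twist":0.0,"fingers":0.0},
    {"tx":0.0,"ty":0.0,"tz":0.0,"twist":0.0,"fingers":0.5},
    {"tx":0.0,"ty":0.0,"tz":0.0,"twist":0.0,"fingers":0.5},
    {"tx":0.0,"ty":0.0,"tz":0.0,"twist":0.0,"fingers":0.5},
    {"tx":0.0,"ty":0.0,"tz":-0.1,"twist":0.0,"fingers":0.5},
    {"tx":0.0,"ty":0.0,"tz":-0.15,"twist":0.0,"fingers":0.5},
    {"tx":0.0,"ty":0.0,"tz":-0.1,"twist":0.0,"fingers":0.5},
    {"tx":0.0,"ty":0.0,"tz":0.0,"twist":0.0,"fingers":0.5}
  ]
}}

```text
clock: 90.28
eef_pos: [597.6, 96.1, 192.7]
tool_rot: [3.137, -0.001, 1.472]
force: [0.6, 0.1, -0.3]
width: 42.5
gripper_force: 0.0
```

```bash
python3 plan.py "470 180 190 1.472 .5" ". . . . .5"; python3 - <<'E'
from h import *
d=grab('side','s12.png'); h=cv2.cvtColor(d['color'],cv2.COLOR_BGR2HSV)
R=np.array([[.995,.0988],[-.0988,.995]])
print('carrier pred: handle top',proj(d,[595.8,96.2,119]).round(1),'orange mid(z~103)',proj(d,[595.8,96.2,103]).round(1))
m=cv2.inRange(h,(3,130,60),(18,255,255)); n,l,st,c=cv2.connectedComponentsWithStats(m)
for k in range(1,n):
    if st[k,4]>15 and 200<c[k][0]<520 and 180<c[k][1]<300: print('orange',st[k],c[k])
i0=cv2.imread('pics/side0.png'); p=proj(d,[[571,-248,86],[571,-248,70]]).round(1); print('on table initially: pred top & z70',p.tolist(),'obs 404.9 293.5')
E
```

```text
now [597.6  96.1 192.7] 1.472 w 42.5 F [ 0.6  0.1 -0.3] t 90.3
4
[{"tx": 0.079, "ty": -0.15, "tz": 0.003, "twist": 0.0, "fingers": 0.5}, {"tx": 0.079, "ty": -0.15, "tz": 0.003, "twist": 0.0, "fingers": 0.5}, {"tx": 0.078, "ty": -0.151, "tz": 0.003, "twist": 0.0, "fingers": 0.5}, {"tx": 0.0, "ty": 0.0, "tz": 0.0, "twist": 0.0, "fingers": 0.5}]
carrier pred: handle top [[317.1 201.8]] orange mid(z~103) [[316.9 207.6]]
orange [315 206   6   9  42] [317.38095238 209.92857143]
orange [449 218  15   3  20] [456.6  218.75]
on table initially: pred top & z70 [[406.2, 283.5], [405.3, 290.1]] obs 404.9 293.5
```

Emit:
{"fn": "carry_out", "kwargs": {
  "moves": [
    {"tx":0.079,"ty":-0.15,"tz":0.0,"twist":0.0,"fingers":0.5},
    {"tx":0.079,"ty":-0.15,"tz":0.0,"twist":0.0,"fingers":0.5},
    {"tx":0.078,"ty":-0.151,"tz":0.0,"twist":0.0,"fingers":0.5},
    {"tx":0.0,"ty":0.0,"tz":0.0,"twist":0.0,"fingers":0.5},
    {"tx":0.0,"ty":0.0,"tz":0.0,"twist":0.0,"fingers":0.5}
  ]
}}

```text
clock: 90.95
eef_pos: [468.5, 179.8, 189.6]
tool_rot: [3.142, 0.001, 1.472]
force: [0.6, -1.1, 0.5]
width: 42.5
gripper_force: 0.0
```

```bash
python3 - <<'E'
from h import *
d=grab('side','s13.png'); h=cv2.cvtColor(d['color'],cv2.COLOR_BGR2HSV)
m=cv2.inRange(h,(122,50,30),(150,255,255)); n,l,st,c=cv2.connectedComponentsWithStats(m)
for k in range(1,n):
    if st[k,4]>40: print('purple',st[k],c[k].round(1))
print('pred if seated',proj(d,[[669,-85.3,78],[576.5,-75.3,78]]).round(1).tolist(),'if 10 high',proj(d,[[669,-85.3,88],[576.5,-75.3,88]]).round(1).tolist())
m=cv2.inRange(h,(0,0,0),(180,255,38)); 
for q in [(587.3,11.2),(680.3,1.4)]:
    p=proj(d,[[*q,111],[*q,91],[*q,49]]); x,y=p[0].astype(int); print('vial',p.round(1).tolist(),[(yy,int(h[yy,x,2])) for yy in range(y-6,y+8)])
t=grab('top','t4.png'); h=cv2.cvtColor(t['color'],cv2.COLOR_BGR2HSV); m=cv2.inRange(h,(20,140,90),(35,255,255));m[:235]=0;m[300:]=0;m[:,:270]=0;m[:,360:]=0
p=cv2.findNonZero(m)
if p is not None: print(len(p),'knob',onz(t,p.reshape(-1,2).mean(0)[None],112)[0])
m=cv2.inRange(h,(50,90,50),(85,255,255));m[:235]=0;m[300:]=0;m[:,:270]=0;m[:,360:]=0;p=cv2.findNonZero(m)
if p is not None: w=onz(t,p.reshape(-1,2).mean(0)[None],36)[0]; print(len(p),'tab',w,np.degrees(np.arctan2(w[1]-20.8,w[0]-500.6))%360)
E
python3 plan.py "484 64.3 170 1.40 .5" "484 64.3 110 1.40 .5 30" "484 64.3 96 . .5 14" ". . . . .5" ". . . . 0" ". . . . 0" ". . . . 0" ". . . . 0"
```

```text
purple [377 230  21  11 110] [387.3 236. ]
purple [344 240  21  11 143] [354.  245.6]
pred if seated [[387.3, 239.1], [353.6, 248.4]] if 10 high [[387.7, 235.3], [353.8, 244.5]]
vial [[334.9, 219.0], [334.5, 226.5], [333.8, 241.8]] [(213, 163), (214, 143), (215, 121), (216, 109), (217, 112), (218, 109), (219, 103), (220, 92), (221, 83), (222, 73), (223, 49), (224, 27), (225, 9), (226, 6)]
vial [[367.9, 211.0], [367.3, 218.3], [366.1, 233.2]] [(204, 162), (205, 163), (206, 147), (207, 125), (208, 110), (209, 103), (210, 103), (211, 103), (212, 106), (213, 106), (214, 93), (215, 64), (216, 27), (217, 12)]
41 knob [483.76547701  63.5106378  112.        ]
28 tab [447.03349489  10.73592424  36.        ] 190.64068758810316
now [469.3 179.  189.8] 1.47 w 42.4 F [-0.2 -0.4  0.3] t 91.0
13
[{"tx": -0.125, "ty": 0.029, "tz": 0.022, "twist": 0.007, "fingers": 0.5}, {"tx": -0.125, "ty": 0.032, "tz": 0.022, "twist": 0.008, "fingers": 0.5}, {"tx": -0.123, "ty": 0.035, "tz": 0.022, "twist": 0.007, "fingers": 0.5}, {"tx": 0.0, "ty": 0.0, "tz": 0.067, "twist": 0.0, "fingers": 0.5}, {"tx": 0.0, "ty": 0.0, "tz": 0.067, "twist": 0.0, "fingers": 0.5}, {"tx": 0.0, "ty": 0.0, "tz": 0.066, "twist": 0.0, "fingers": 0.5}, {"tx": 0.0, "ty": 0.0, "tz": 0.023, "twist": 0.0, "fingers": 0.5}, {"tx": 0.0, "ty": 0.0, "tz": 0.024, "twist": 0.0, "fingers": 0.5}, {"tx": 0.0, "ty": 0.0, "tz": 0.0, "twist": 0.0, "fingers": 0.5}, {"tx": 0.0, "ty": 0.0, "tz": 0.0, "twist": 0.0, "fingers": 0.0}, {"tx": 0.0, "ty": 0.0, "tz": 0.0, "twist": 0.0, "fingers": 0.0}, {"tx": 0.0, "ty": 0.0, "tz": 0.0, "twist": 0.0, "fingers": 0.0}, {"tx": 0.0, "ty": 0.0, "tz": 0.0, "twist": 0.0, "fingers": 0.0}]
```

```bash
python3 - <<'E'
from h import *
from scipy.optimize import brentq
d=grab('side')
f=lambda x,y,r: brentq(lambda z:proj(d,[x,y,z])[0,1]-r,-50,250)
print('table',f(441.5,-241,310),f(439.5,-375.8,352),'pocket',f(671.3,-83.2,230),f(578.8,-73.2,240))
# vials: cap/body edges; compare with table vials in first picture: top row of dark cap
i0=cv2.cvtColor(cv2.imread('pics/side0.png'),cv2.COLOR_BGR2HSV)[:,:,2]; i1=cv2.cvtColor(d['color'],cv2.COLOR_BGR2HSV)[:,:,2]
for n,im,q in [('tA',i0,(573.5,264.1,40)),('tB',i0,(451,241,40)),('pN',i1,(587.3,11.2,73)),('pF',i1,(680.3,1.4,73))]:
    x,y=proj(d,[q])[0].round().astype(int)
    col=im[y-25:y+22,x-1:x+2].min(1).astype(int); r=[k+y-25 for k in range(47) if col[k]<60]; print(n,'cap top z',round(f(*q[:2],r[0]),1),col.tolist())
E
```

```text
table 71.4023230905688 72.13432475017727 pocket 100.40676682549801 97.99382937017991
tA cap top z 73.7 [178, 179, 178, 180, 178, 181, 179, 171, 151, 124, 107, 104, 89, 76, 56, 34, 17, 11, 12, 3, 1, 5, 14, 30, 37, 37, 31, 41, 55, 67, 70, 73, 75, 75, 74, 71, 57, 46, 63, 112, 155, 176, 178, 180, 179, 179, 179]
tB cap top z 68.1 [180, 180, 180, 176, 170, 159, 159, 157, 161, 140, 135, 134, 131, 109, 74, 37, 17, 0, 15, 2, 8, 19, 29, 35, 31, 30, 35, 43, 54, 56, 58, 66, 68, 68, 71, 63, 53, 40, 60, 108, 155, 176, 178, 178, 179, 179, 177]
pN cap top z 105.7 [178, 179, 178, 180, 177, 162, 137, 114, 95, 98, 100, 85, 60, 50, 39, 27, 10, 8, 9, 4, 10, 4, 0, 7, 23, 32, 37, 35, 36, 36, 54, 61, 71, 74, 76, 76, 77, 83, 102, 114, 116, 117, 117, 111, 100, 101, 109]
pF cap top z 102.8 [117, 118, 120, 125, 129, 129, 115, 101, 95, 94, 98, 104, 81, 67, 56, 36, 22, 13, 3, 4, 1, 0, 0, 13, 26, 37, 39, 37, 39, 58, 85, 106, 114, 108, 98, 84, 80, 80, 81, 84, 83, 82, 79, 79, 80, 89, 92]
```

All five are seated: jars read +26 to 29 mm and vials about +33 mm above their table heights, and a full seat is +33. Now the lever.

Emit:
{"fn": "carry_out", "kwargs": {
  "moves": [
    {"tx":-0.125,"ty":0.029,"tz":0.022,"twist":0.007,"fingers":0.5},
    {"tx":-0.125,"ty":0.032,"tz":0.022,"twist":0.008,"fingers":0.5},
    {"tx":-0.123,"ty":0.035,"tz":0.022,"twist":0.007,"fingers":0.5},
    {"tx":0.0,"ty":0.0,"tz":0.0,"twist":0.0,"fingers":0.5},
    {"tx":0.0,"ty":0.0,"tz":0.0,"twist":0.0,"fingers":0.5}
  ]
}}

```text
clock: 91.72
eef_pos: [483.6, 65.2, 170.1]
tool_rot: [-3.141, -0.0, 1.401]
force: [0.1, -0.2, 1.1]
width: 42.8
gripper_force: 0.0
```

```bash
python3 plan.py "484.2 64.3 110 1.40 .5 30" "484.2 64.3 96 . .5 14" ". . . . .5" ". . . . 0" ". . . . 0" ". . . . 0" ". . . . 0"
```

```text
now [483.6  65.2 170.1] 1.401 w 42.8 F [ 0.1 -0.2  1.1] t 91.7
10
[{"tx": -0.001, "ty": 0.001, "tz": 0.067, "twist": 0.0, "fingers": 0.5}, {"tx": -0.001, "ty": 0.001, "tz": 0.067, "twist": 0.0, "fingers": 0.5}, {"tx": -0.001, "ty": 0.001, "tz": 0.066, "twist": 0.0, "fingers": 0.5}, {"tx": 0.0, "ty": 0.0, "tz": 0.024, "twist": 0.0, "fingers": 0.5}, {"tx": 0.0, "ty": 0.0, "tz": 0.023, "twist": 0.0, "fingers": 0.5}, {"tx": 0.0, "ty": 0.0, "tz": 0.0, "twist": 0.0, "fingers": 0.5}, {"tx": 0.0, "ty": 0.0, "tz": 0.0, "twist": 0.0, "fingers": 0.0}, {"tx": 0.0, "ty": 0.0, "tz": 0.0, "twist": 0.0, "fingers": 0.0}, {"tx": 0.0, "ty": 0.0, "tz": 0.0, "twist": 0.0, "fingers": 0.0}, {"tx": 0.0, "ty": 0.0, "tz": 0.0, "twist": 0.0, "fingers": 0.0}]
```

Emit:
{"fn": "carry_out", "kwargs": {
  "moves": [
    {"tx":-0.001,"ty":0.001,"tz":0.067,"twist":0.0,"fingers":0.5},
    {"tx":-0.001,"ty":0.001,"tz":0.067,"twist":0.0,"fingers":0.5},
    {"tx":-0.001,"ty":0.001,"tz":0.066,"twist":0.0,"fingers":0.5},
    {"tx":0.0,"ty":0.0,"tz":0.024,"twist":0.0,"fingers":0.5},
    {"tx":0.0,"ty":0.0,"tz":0.023,"twist":0.0,"fingers":0.5},
    {"tx":0.0,"ty":0.0,"tz":0.0,"twist":0.0,"fingers":0.5},
    {"tx":0.0,"ty":0.0,"tz":0.0,"twist":0.0,"fingers":0.0},
    {"tx":0.0,"ty":0.0,"tz":0.0,"twist":0.0,"fingers":0.0},
    {"tx":0.0,"ty":0.0,"tz":0.0,"twist":0.0,"fingers":0.0},
    {"tx":0.0,"ty":0.0,"tz":0.0,"twist":0.0,"fingers":0.0},
    {"tx":0.0,"ty":0.0,"tz":0.0,"twist":0.0,"fingers":0.0}
  ]
}}

```text
clock: 93.1
eef_pos: [483.8, 64.6, 96.8]
tool_rot: [-3.141, -0.001, 1.403]
force: [-2.0, -0.4, 5.7]
width: 15.8
gripper_force: 58.6
```

```bash
python3 - <<'E' 
import subprocess
from h import *
s=ctrl.read_state();p=s['eef_pos'];ax=np.array([499.8,20.2]);v=p[:2]-ax;a0=np.arctan2(v[1],v[0]);print('r',np.hypot(*v),np.degrees(a0))
w=[];n=10;da=np.radians(190.7)-a0;y0=s['tool_rot'][2]
for k in range(1,n+1):
    a=a0+da*k/n; q=ax+45*np.array([np.cos(a),np.sin(a)]); w.append(f"{q[0]} {q[1]} . {y0+da*k/n} 0")
print(subprocess.run(['python3','plan.py']+w,capture_output=True,text=True).stdout)
E
```

```text
r 47.150725545866216 109.81063061369514
now [483.8  64.6  96.8] 1.403 w 15.8 F [-2.  -0.4  5.7] t 93.1
10
[{"tx": -0.018, "ty": -0.014, "tz": 0.0, "twist": -0.045, "fingers": 0.0}, {"tx": -0.012, "ty": -0.018, "tz": 0.0, "twist": -0.045, "fingers": 0.0}, {"tx": -0.011, "ty": -0.017, "tz": 0.0, "twist": -0.045, "fingers": 0.0}, {"tx": -0.012, "ty": -0.018, "tz": 0.0, "twist": -0.045, "fingers": 0.0}, {"tx": -0.012, "ty": -0.018, "tz": 0.0, "twist": -0.045, "fingers": 0.0}, {"tx": -0.011, "ty": -0.017, "tz": 0.0, "twist": -0.045, "fingers": 0.0}, {"tx": -0.012, "ty": -0.018, "tz": 0.0, "twist": -0.045, "fingers": 0.0}, {"tx": -0.012, "ty": -0.018, "tz": 0.0, "twist": -0.045, "fingers": 0.0}, {"tx": -0.011, "ty": -0.017, "tz": 0.0, "twist": -0.044, "fingers": 0.0}, {"tx": -0.012, "ty": -0.018, "tz": 0.0, "twist": -0.045, "fingers": 0.0}]
```

Emit:
{"fn": "carry_out", "kwargs": {
  "moves": [
    {"tx":-0.018,"ty":-0.014,"tz":0.0,"twist":-0.045,"fingers":0.0},
    {"tx":-0.012,"ty":-0.018,"tz":0.0,"twist":-0.045,"fingers":0.0},
    {"tx":-0.011,"ty":-0.017,"tz":0.0,"twist":-0.045,"fingers":0.0},
    {"tx":-0.012,"ty":-0.018,"tz":0.0,"twist":-0.045,"fingers":0.0},
    {"tx":-0.012,"ty":-0.018,"tz":0.0,"twist":-0.045,"fingers":0.0},
    {"tx":-0.011,"ty":-0.017,"tz":0.0,"twist":-0.045,"fingers":0.0},
    {"tx":-0.012,"ty":-0.018,"tz":0.0,"twist":-0.045,"fingers":0.0},
    {"tx":-0.012,"ty":-0.018,"tz":0.0,"twist":-0.045,"fingers":0.0},
    {"tx":-0.011,"ty":-0.017,"tz":0.0,"twist":-0.044,"fingers":0.0},
    {"tx":-0.012,"ty":-0.018,"tz":0.0,"twist":-0.045,"fingers":0.0},
    {"tx":0.0,"ty":0.0,"tz":0.0,"twist":0.0,"fingers":0.0},
    {"tx":0.0,"ty":0.0,"tz":0.0,"twist":0.0,"fingers":0.0}
  ]
}}

```text
clock: 94.6
eef_pos: [455.3, 12.1, 96.8]
tool_rot: [3.141, -0.001, 2.814]
force: [-3.3, 1.8, 6.2]
width: 15.6
gripper_force: 59.0
```

Emit:
{"fn": "carry_out", "kwargs": {
  "moves": [
    {"tx":0.0,"ty":0.0,"tz":0.0,"twist":0.0,"fingers":0.5},
    {"tx":0.0,"ty":0.0,"tz":0.0,"twist":0.0,"fingers":0.5},
    {"tx":0.0,"ty":0.0,"tz":0.0,"twist":0.0,"fingers":0.5},
    {"tx":0.0,"ty":0.0,"tz":-0.1,"twist":0.0,"fingers":0.5},
    {"tx":0.0,"ty":0.0,"tz":-0.15,"twist":0.0,"fingers":0.5},
    {"tx":0.0,"ty":0.17,"tz":-0.05,"twist":0.0,"fingers":0.5},
    {"tx":0.0,"ty":0.17,"tz":0.0,"twist":0.0,"fingers":0.5},
    {"tx":0.0,"ty":0.17,"tz":0.0,"twist":0.0,"fingers":0.5},
    {"tx":0.0,"ty":0.17,"tz":0.0,"twist":0.0,"fingers":0.5},
    {"tx":0.0,"ty":0.1,"tz":0.0,"twist":0.0,"fingers":0.5},
    {"tx":0.0,"ty":0.0,"tz":0.0,"twist":0.0,"fingers":0.5}
  ]
}}

```text
clock: 95.98
eef_pos: [531.2, 236.2, 185.7]
tool_rot: [3.14, -0.0, 2.817]
force: [-0.5, -1.3, -0.5]
width: 42.8
gripper_force: 0.0
```

```bash
python3 - <<'E'
from h import *
t=grab('top','t5.png'); h=cv2.cvtColor(t['color'],cv2.COLOR_BGR2HSV)
def c(lo,hi):
    m=cv2.inRange(h,lo,hi);m[:235]=0;m[300:]=0;m[:,:270]=0;m[:,360:]=0;p=cv2.findNonZero(m).reshape(-1,2);return len(p),p.mean(0)
n,k=c((20,140,90),(35,255,255)); n2,g=c((50,90,50),(85,255,255)); print(n,k,n2,g)
K=onz(t,[k],112)[0];G=onz(t,[g],36)[0]
for ax in [(500.6,20.8),(499.8,20.2)]:
    print('knob',K[:2],np.degrees(np.arctan2(K[1]-ax[1],K[0]-ax[0]))%360,'tab',G[:2],np.degrees(np.arctan2(G[1]-ax[1],G[0]-ax[0]))%360)
# lever arm (white) near the hub, and knob in the first picture
h=cv2.cvtColor(cv2.imread('pics/top0.png'),cv2.COLOR_BGR2HSV); print('first pic knob',c((20,140,90),(35,255,255)))
s=grab('side','s14.png')
E
python3 plan.py
```

```text
42 [312.23809524 273.66666667] 17 [313.70588235 282.        ]
knob [455.75016909  11.76928653] 191.3845330230966 tab [442.73103874   9.46078359] 191.08643976577565
knob [455.75016909  11.76928653] 190.83483420822367 tab [442.73103874   9.46078359] 190.6572684706331
first pic knob (39, array([311.74358974, 273.74358974]))
now [530.8 232.2 185.8] 2.813 w 43.0 F [ 0.4 -0.1  0.8] t 96.1
0
[]
```

```bash
python3 -c "
from cell import job
print(job.finish_job())"
```

```text
the job is handed in; nothing more can be done
None
```

The job is handed in, with no verdict returned: the lever went to stop first, then both jars, both bottles and the one carrier present were seated and released, and the lever now points at the green tab to within about 1°; I checked seating and lever by measurement and never deliberately touched the timer, pen or marker, but did not check them again afterwards.

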